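# Make up the ward dog's meal and record it

### The job

Make up the dog's meal: tip all the biscuits off the steel tray and pour all the kibble from the measuring cup into the blue feeding bowl, putting any piece that goes astray in too. Once all the food is in, record it with the orange stylus: touch its tip on the green pad, then on the blue pad, and never touch the red one. Leave everything tidy: tray level on the middle of its blue mat, cup upright on the middle of its green coaster, stylus lying in the slots of its cradle with its tip hanging down, the bowl upright, and the medicine bottle, pill jar and tape roll where they were.

Things in the scene. Friction and masses are not known exactly. Their poses are not given: they have to be found in the camera images.
- tray: slippery steel tray, 250 g: pan 134 (x) by 110 mm (y), floor 3 mm thick, 22 mm high walls on the two long sides and at +x; open at -x, open edge at x -67 mm. Black bar handle, 14 mm wide (y), z 18 to 38 mm, runs out from the +x wall, x 67 to 167 mm (grip at x 115, z 28 mm). Origin: centre of underside, z up. The biscuits slide off when the open end is lowered 40 to 50 degrees
- mat: thin blue mat 170 x 150 x 3 mm fixed to the table, where the tray stands; origin centre of its underside, long side along its x. At the start the tray's axes are nearly those of the mat
- cup: slippery steel measuring cup, 200 g: base 72 mm, rim 106 mm across, 55 mm tall. Red bar handle along +x, 14 mm wide (y), z 35 to 53 mm, x 50 to 142 mm (grip at x 100, z 44 mm). Origin: centre of underside, z up. Pours over the rim on the far side from the handle (x -52, z 55 mm); tipped that way about 100 degrees it empties
- coaster: round green coaster 110 mm across, 4 mm thick, fixed to the table, where the cup stands; origin centre of its underside
- bowl: round blue ceramic feeding bowl, loose on the table, 500 g: 170 mm across the rim, 60 mm tall, about 76 mm across the foot; origin centre of its underside
- pad_green: green touch pad, one of three in a row 70 mm apart, in varying order, on a feeding-record panel (white and black, 130 x 220 mm, 14 mm thick, lying flat, fixed to the table): a rigid disc 28 mm across, 3 mm thick, top 17 mm above the table; origin centre of its underside. A touch needs more than 0.3 N for 0.2 s
- pad_blue: blue touch pad, like the green one
- pad_red: red alarm pad, like the green one: must not be touched
- cradle: grey stylus cradle fixed to the table: base 130 mm (x) by 60 mm (y), 8 mm thick, two upright rests 12 mm thick at x -47 and +47 mm, each with a slot open at the top, 22 mm wide (y), bottom 68 mm and top 88 mm above the table; the stylus lies along the cradle's x. Origin: centre of its underside
- stylus: orange stylus, a bar 160 mm long (x), 14 mm wide (y), 12 mm tall (z), 60 g, with a thin rod bent down at its +x end; origin: centre of the bar. In the cradle its origin is 74 mm above the table, over the cradle's origin (within 10 mm along x), z up; it lifts straight up
- stylus_tip (a point): lowest point of the stylus's rubber tip: 84 mm along the stylus's +x and 42 mm below the bar's centre; it hangs free outside the cradle
- biscuit0: brown bone-shaped dog biscuit 44 x 24 x 14 mm (x, y, z), 15 g; origin at its centre. Starts on the tray; 2 to 4 of biscuit0 to 3 are present
- biscuit1: brown bone-shaped dog biscuit 44 x 24 x 14 mm (x, y, z), 15 g; origin at its centre. Starts on the tray; 2 to 4 of biscuit0 to 3 are present
- biscuit2: brown bone-shaped dog biscuit 44 x 24 x 14 mm (x, y, z), 15 g; origin at its centre. Starts on the tray; 2 to 4 of biscuit0 to 3 are present
- biscuit3: brown bone-shaped dog biscuit 44 x 24 x 14 mm (x, y, z), 15 g; origin at its centre. Starts on the tray; 2 to 4 of biscuit0 to 3 are present
- nugget0: tan kibble nugget, a short cylinder 19 mm across and 17 mm long (z), 10 g; origin at its centre. Starts in the cup; 3 to 6 of nugget0 to 5 are present
- nugget1: tan kibble nugget, a short cylinder 19 mm across and 17 mm long (z), 10 g; origin at its centre. Starts in the cup; 3 to 6 of nugget0 to 5 are present
- nugget2: tan kibble nugget, a short cylinder 19 mm across and 17 mm long (z), 10 g; origin at its centre. Starts in the cup; 3 to 6 of nugget0 to 5 are present
- nugget3: tan kibble nugget, a short cylinder 19 mm across and 17 mm long (z), 10 g; origin at its centre. Starts in the cup; 3 to 6 of nugget0 to 5 are present
- nugget4: tan kibble nugget, a short cylinder 19 mm across and 17 mm long (z), 10 g; origin at its centre. Starts in the cup; 3 to 6 of nugget0 to 5 are present
- nugget5: tan kibble nugget, a short cylinder 19 mm across and 17 mm long (z), 10 g; origin at its centre. Starts in the cup; 3 to 6 of nugget0 to 5 are present
- medicine: small amber medicine bottle 40 mm across, 85 mm tall, a loose bystander to be left alone; origin centre of its underside
- pill_jar: white pill jar 48 mm across, 65 mm tall, a loose bystander to be left alone; origin centre of its underside
- tape_roll: white roll of tape 56 mm across, 25 mm tall, a loose bystander to be left alone; origin centre of its underside
Things that resemble listed ones, but are neither listed nor needed, are in the scene too. What is shaped like the cradle but pink or turquoise is not meant.

How it is judged:
On the way, in this order (a step that is already met when the one before it is completed fails the run):
1. all the biscuits and nuggets are in the bowl (horizontal distance between each of biscuit0, biscuit1, biscuit2, biscuit3, nugget0, nugget1, nugget2, nugget3, nugget4, nugget5 and bowl below 0.078 m and z of each of biscuit0, biscuit1, biscuit2, biscuit3, nugget0, nugget1, nugget2, nugget3, nugget4, nugget5 in the frame of bowl below 0.066 m and (horizontal distance between biscuit0 and bowl below 0.04 m or z of biscuit0 in the frame of bowl above 0.02 m) and (horizontal distance between biscuit1 and bowl below 0.04 m or z of biscuit1 in the frame of bowl above 0.02 m) and (horizontal distance between biscuit2 and bowl below 0.04 m or z of biscuit2 in the frame of bowl above 0.02 m) and (horizontal distance between biscuit3 and bowl below 0.04 m or z of biscuit3 in the frame of bowl above 0.02 m) and (horizontal distance between nugget0 and bowl below 0.04 m or z of nugget0 in the frame of bowl above 0.02 m) and (horizontal distance between nugget1 and bowl below 0.04 m or z of nugget1 in the frame of bowl above 0.02 m) and (horizontal distance between nugget2 and bowl below 0.04 m or z of nugget2 in the frame of bowl above 0.02 m) and (horizontal distance between nugget3 and bowl below 0.04 m or z of nugget3 in the frame of bowl above 0.02 m) and (horizontal distance between nugget4 and bowl below 0.04 m or z of nugget4 in the frame of bowl above 0.02 m) and (horizontal distance between nugget5 and bowl below 0.04 m or z of nugget5 in the frame of bowl above 0.02 m)), for 0.3 s.
2. the stylus's tip touches the green pad (contact force between stylus and pad_green above 0.3 N and horizontal distance between stylus_tip and pad_green below 0.015 m), for 0.2 s.
3. the stylus's tip touches the blue pad (contact force between stylus and pad_blue above 0.3 N and horizontal distance between stylus_tip and pad_blue below 0.015 m), for 0.2 s.
At the end, for the whole second after the job is handed in: All food in the bowl, bowl upright (7 deg); tray level (4.5 deg) within 35 mm of the mat's centre; cup upright (5.5 deg) within 30 mm of the coaster's centre; stylus in both cradle slots, within 25 mm of the cradle's centre, tip down; all at rest and let go (all of step 1 and angle between bowl's own z axis and vertical below 0.12 rad and linear speed of each of bowl, tray, cup, stylus below 0.02 m/s and horizontal distance between tray and mat below 0.035 m and angle between tray's own z axis and vertical below 0.08 rad and height (world z) of tray below 0.01 m and horizontal distance between cup and coaster below 0.03 m and angle between cup's own z axis and vertical below 0.1 rad and height (world z) of cup below 0.011 m and horizontal distance between stylus and cradle below 0.025 m and angle between stylus's own z axis and vertical below 0.2 rad and height (world z) of stylus between 0.068 and 0.082 m); the robot touches nothing.
It fails at once if the red pad is touched by the stylus or the robot (contact force between any of stylus, the arm, the fingers and pad_red above 0.5 N).
It fails at once if the bowl is overturned (angle between bowl's own z axis and vertical above 0.8 rad).
It fails at once if the medicine bottle is displaced by more than 40 mm or knocked over (distance of medicine from where it was at the start of the episode above 0.04 m or angle between medicine's own z axis and vertical above 0.6 rad).
It fails at once if the pill jar is displaced by more than 40 mm or knocked over (distance of pill_jar from where it was at the start of the episode above 0.04 m or angle between pill_jar's own z axis and vertical above 0.6 rad).
It fails at once if the tape roll is displaced by more than 40 mm or knocked over (distance of tape_roll from where it was at the start of the episode above 0.04 m or angle between tape_roll's own z axis and vertical above 0.6 rad).
Of biscuit0, biscuit1, biscuit2, biscuit3 only 2 to 4 are there at a start; the rules pass over those that are not, and their reading is None.
Of nugget0, nugget1, nugget2, nugget3, nugget4, nugget5 only 3 to 6 are there at a start; the rules pass over those that are not, and their reading is None.
At some moment in a run one of bowl, tray may be knocked a few centimetres aside while the robot is not near it.
It also fails if it takes over 208 s, if anything falls off the work surface, if the arm or the gripper's body presses on something with over 40 N, if the wrist force passes 120 N, or if a joint passes its speed limit or range.

### The arm

A 7-joint arm with a two-finger parallel gripper is mounted at the origin on the work surface. World frame = base frame: x ahead of the robot, y to its left, z up, the work surface at z = 0. Lengths are in m, angles in rad, forces in N, time in s.
With the tool pointing down it reaches from about 0.4 to 0.85 m from the base axis. Payload 4.5 kg.
Tool frame: the origin (TCP) lies at the very end of the fingers, on their centre line; the grasp point (between the pads) lies 19 mm behind it (ctrl.hold_point_z is the distance from the TCP to the grasp point, in m); z points along the fingers, y is the line along which they close (so a half turn about z gives the same grasp; the last joint's range is limited). The gripper opens to 85 mm and grips with 20 to 120 N. Pads are 22 mm wide; open, the fingers measure 114 mm over their backs; the gripper's body (76 mm by 85 mm) begins 54 mm behind the grasp point. The pads swing forward as they close: fully open they stand 13 mm farther back than shut.
Start: joints at [-1.312, 0.689, -0.195, 1.565, 0.157, 0.902, -0.215], TCP at [0.139, 0.609, 0.231] pointing down, gripper open.
Joint ranges: [-3.01, 3.01], [-0.46, 2.08], [-1.47, 1.51], [0.13, 2.56], [-1, 4.14], [0.04, 2.09], [-2.66, 2.66]. Speed limits (rad/s): [2.57, 2.57, 3.14, 3.14, 3.14, 3.14, 3.14].

### API

Orientations are given as a unit quaternion [x, y, z, w].
In Python, from rig import ctrl gives the robot as it stands.
- The arm moves only by the tool play_rows, never from a script. Its argument "targets" is a list of rows, each a list of 7 numbers: the opening, from -1 (shut) to 1 (fully open), then the shift along the tool's x, y, z normalised to -1 to 1, where 1 is 0.2 m, then the turn, a rotation vector about the tool's x, y, z normalised to -1 to 1, where 1 is 120 degrees. A call has 1 to 5 rows; each row shifts and turns the commanded pose from where the row before left it, along the tool's axes as they then stand; what a row does not reach is not made up. A row lasts 1/12 s, in which the tool goes at most 41.7 mm and 7.16 degrees, less where a joint would pass 70% of its speed; a pose out of reach is approached as far as the arm can. A call with a number of a shift or a turn outside -1 to 1 is refused whole. A call with a gripper value outside its range is refused whole. The fingers move at their own pace and stop on an object; "newtons" is the grip in N (left out, the last holds). Time passes only in rows, so rows that do not move let the fingers close. It gives the time, the measured TCP pose, the force, the opening and the grip force at its end, in the units of the state.
- ctrl.read_state(): the state, without advancing time (a new reading comes with each control period).
- ctrl.capture(name): name is "side" or "top"; returns the picture (480x640x3 uint8, red, green, blue); there is no depth.
- ctrl.calibration(name): a dict with "K" (3x3 intrinsics, pixels), "R" (3x3) and "t" (3): a world point X has camera coordinates R X + t. Camera axes: x right, y down, z forward; pixel columns grow to the right and rows downward; lengths in m; the calibration is good to about 2 mm. A picture is of the moment at which its call begins. calibration takes no time and is no camera call.
- ctrl.job_done(): hands the job in; it is judged then, once.
The state is a dict: "clock": time; "q": joint angles; "joint_velocities": joint speeds; "effort": joint torques, N m; "eef_pos": TCP position; "tool_rot": TCP orientation; "wrist_force": force on the tool from outside, world axes, zero at the start; "moment": the same for the moment, N m; "gripper_width": finger opening in m; "grip_force": force on a finger pad.
Only numpy, scipy, OpenCV 4.12 (cv2) and the standard library are available. Lean on these libraries where they do the work, as an engineer would, in place of code of your own. Each camera call takes 0.05 s, during which the arm holds its last target. There are 200 camera calls.

## Working session

There is one attempt and no reset: what is moved stays moved. The work goes in short steps, Python scripts to look and compute and a tool call to move; the robot and the scene stay as the last step left them, time stands still between calls to the robot, and variables do not carry over. Pictures are saved under pics/ and viewed, at most 14 in all, crops included, and the job is handed in when it is done.

Besides the shell and the picture viewer there is one more tool, called after "Emit:" as name([rows], argument=value, ...), one row to a line, values as JSON. play_rows: Moves the arm, as the interface text tells. Scaled input: -1 to 1 covers 0.2 m each way for a shift and 120 degrees each way for a turn. Its arguments: {"type":"object","properties":{"targets":{"type":"array"},"newtons":{"type":"number"}},"required":["targets"]}

```bash
mkdir -p pics; ls; python3 - <<'E'
from rig import ctrl
import cv2
for n in ("top","side"):
    cv2.imwrite(f"pics/{n}0.png",ctrl.capture(n)[:,:,::-1])
    c=ctrl.calibration(n); print(n,c)
print(ctrl.read_state(), ctrl.hold_point_z)
E
```

```text
pics
top {'K': array([[521.73707422,   0.        , 323.93225252],
       [  0.        , 521.73707422, 239.93855535],
       [  0.        ,   0.        ,   1.        ]]), 'R': array([[ 0.01953784, -0.99964589,  0.01806563],
       [-0.99858613, -0.02040421, -0.04908567],
       [ 0.04943691, -0.01708106, -0.99863118]]), 't': array([-0.0654766 ,  0.56659068,  1.10977423])}
side {'K': array([[453.49759231,   0.        , 321.72558636],
       [  0.        , 453.49759231, 228.66354805],
       [  0.        ,   0.        ,   1.        ]]), 'R': array([[-0.82850106, -0.55951683, -0.0229545 ],
       [-0.29135658,  0.46570547, -0.83560143],
       [ 0.4782231 , -0.68560873, -0.54885639]]), 't': array([0.44290602, 0.22574369, 0.58037499])}
{'clock': 0.1, 'q': array([-1.31219735,  0.68992344, -0.19449906,  1.56625689,  0.15724961,
        0.90249648, -0.21508164]), 'joint_velocities': array([-0.00027104, -0.00210713,  0.00071448, -0.00313197,  0.0001853 ,
        0.00190983, -0.00095458]), 'effort': array([-3.42474348e-03, -5.40600049e+01, -1.27144810e+00, -1.58984256e+01,
        9.41692502e-03,  4.40461983e-03, -6.59796314e-06]), 'eef_pos': array([0.13922894, 0.60868402, 0.23054465]), 'tool_rot': array([ 1.12138445e-01,  9.93692229e-01, -8.48851852e-04, -4.73701710e-05]), 'wrist_force': array([0.05119822, 0.32508365, 0.37401523]), 'moment': array([0.03985102, 0.04499631, 0.03293345]), 'grip_force': 0.0, 'gripper_width': 0.08528494726926512} 0.0187
```

View pics/top0.png

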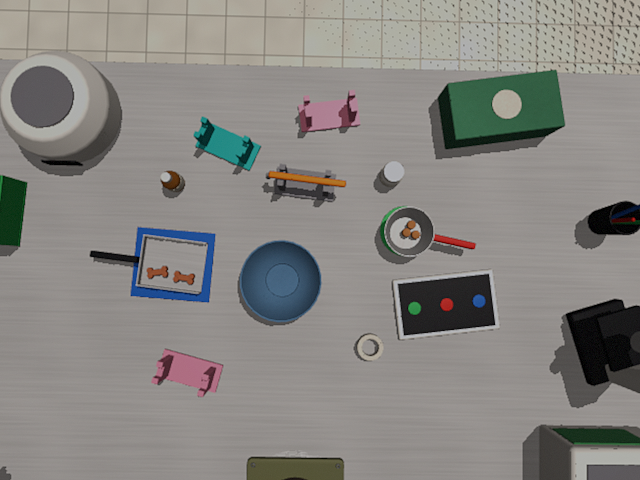

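View pics/side0.png

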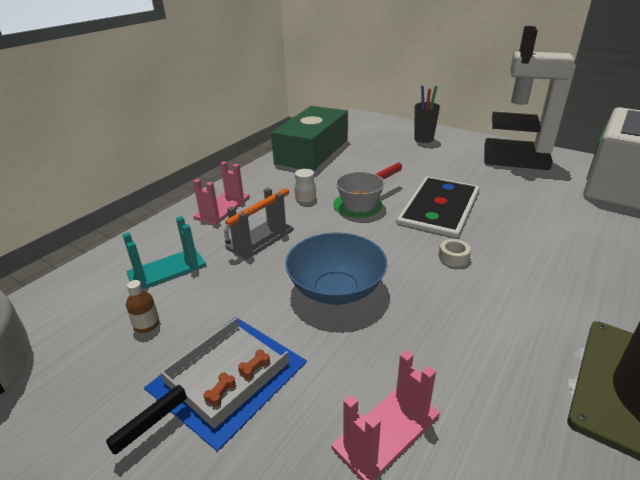

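```bash
cat > h.py <<'E'
import numpy as np, cv2
from rig import ctrl
from scipy.spatial.transform import Rotation as Ro
C={n:ctrl.calibration(n) for n in ("top","side")}
def ray(n,p):
    c=C[n]; d=c["R"].T@np.linalg.inv(c["K"])@np.array([p[0],p[1],1.]); return -c["R"].T@c["t"], d/np.linalg.norm(d)
def onz(n,p,z):
    o,d=ray(n,p); return o+d*(z-o[2])/d[2]
def tri(pt,ps):
    o1,d1=ray("top",pt); o2,d2=ray("side",ps)
    s=np.linalg.lstsq(np.c_[d1,-d2],o2-o1,rcond=None)[0]
    a,b=o1+s[0]*d1,o2+s[1]*d2; return (a+b)/2,np.linalg.norm(a-b)
def proj(n,X):
    c=C[n]; q=c["K"]@(c["R"]@np.asarray(X,float)+c["t"]); return q[:2]/q[2]
def mask(img,lo,hi,box=None):
    """HSV mask largest contour; box x0,y0,x1,y1"""
    m=cv2.inRange(cv2.cvtColor(img,cv2.COLOR_RGB2HSV),np.array(lo),np.array(hi))
    if box:
        k=np.zeros_like(m); k[box[1]:box[3],box[0]:box[2]]=255; m&=k
    cs=cv2.findContours(m,cv2.RETR_EXTERNAL,cv2.CHAIN_APPROX_NONE)[0]
    return max(cs,key=cv2.contourArea)[:,0,:].astype(np.float32) if cs else None, m
def ends(c):
    b=cv2.boxPoints(cv2.minAreaRect(c)); 
    if np.linalg.norm(b[0]-b[1])>np.linalg.norm(b[1]-b[2]): b=np.roll(b,-1,0)
    e=[(b[0]+b[1])/2,(b[2]+b[3])/2]; return e
def cen(c):
    M=cv2.moments(c); return M["m10"]/M["m00"],M["m01"]/M["m00"]
def grab(name=None):
    r={n:ctrl.capture(n) for n in ("top","side")}
    if name:
        for n in r: cv2.imwrite(f"pics/{name}_{n}.png",r[n][:,:,::-1])
    return r
E
python3 - <<'E'
from h import *
np.set_printoptions(precision=4,suppress=True)
T=cv2.imread("pics/top0.png")[:,:,::-1].copy();S=cv2.imread("pics/side0.png")[:,:,::-1].copy()
def pr(*a): print(*a)
# mat
c,_=mask(T,(105,180,60),(125,255,255),(110,210,230,320)); h=cv2.convexHull(c)
w=np.array([onz("top",p[0],.003)[:2] for p in h],np.float32); pr("mat",cv2.minAreaRect(w))
# bowl
c,_=mask(T,(95,60,30),(118,200,255),(225,225,335,335))
for z in(.055,.06):
    w=np.array([onz("top",p,z)[:2] for p in c],np.float32); pr("bowl",z,cv2.minEnclosingCircle(w), cv2.fitEllipse(w))
c,_=mask(S,(95,60,30),(118,200,255),(270,225,400,320))
l=c[c[:,0].argmin()];r=c[c[:,0].argmax()]; pr("bowl side",l,r,[onz("side",p,.06) for p in(l,r)])
# pads
for n,lo,hi in(("green",(45,100,60),(80,255,255)),("red",(0,150,100),(5,255,255)),("blue",(105,120,60),(125,255,255))):
    a,_=mask(T,lo,hi,(400,275,495,335)); b,_=mask(S,lo,hi,(402,180,480,235))
    pr(n,onz("top",cen(a),.017),tri(cen(a),cen(b)))
# red handle
a,_=mask(T,(0,150,60),(6,255,255),(420,220,490,260)); b,_=mask(S,(0,150,60),(6,255,255),(370,155,410,190))
ea,eb=sorted(map(tuple,ends(a))),sorted(map(tuple,ends(b))); pr("cuph",ea,eb,[tri(x,y) for x,y in zip(ea,eb)],[onz("top",x,.053) for x in ea])
# stylus
a,_=mask(T,(8,150,100),(20,255,255),(255,160,360,200)); b,_=mask(S,(8,150,100),(20,255,255),(210,180,300,240))
ea,eb=sorted(map(tuple,ends(a))),sorted(map(tuple,ends(b))); pr("sty",ea,eb,[tri(x,y) for x,y in zip(ea,eb)],[onz("top",x,.08) for x in ea])
# tray handle
a,_=mask(T,(0,0,0),(180,255,35),(80,240,140,275)); b,_=mask(S,(0,0,0),(180,255,35),(100,380,190,460))
ea,eb=sorted(map(tuple,ends(a))),sorted(map(tuple,ends(b))); pr("trayh",ea,eb,[tri(x,y) for x,y in zip(ea,eb)],[onz("top",x,.038) for x in ea])
# coaster
a,_=mask(S,(45,100,30),(80,255,255),(325,190,390,220)); pr("coaster side bb",a.min(0),a.max(0),[onz("side",p,.004) for p in (a[a[:,0].argmin()],a[a[:,0].argmax()])])
a,m=mask(T,(45,100,30),(80,255,255),(370,195,445,270)); w=np.array([onz("top",p[0],.004)[:2] for p in cv2.convexHull(np.float32(np.argwhere(m)[:,::-1]))],np.float32); pr("coaster top",cv2.minEnclosingCircle(w))
for nm,i,x0,y0,x1,y1 in(("t1",T,250,150,450,350),("s1",S,190,150,410,300)):
    pass
A=cv2.resize(T[150,:][None].repeat(1,0),(1,1)) if 0 else None
c1=cv2.resize(T[155:275,255:455],(800,480),interpolation=cv2.INTER_CUBIC); 
cv2.imwrite("pics/c1.png",c1[:,:,::-1]); c2=cv2.resize(S[150:280,200:420],(800,473),interpolation=cv2.INTER_CUBIC); cv2.imwrite("pics/c2.png",c2[:,:,::-1])
E
```

```text
mat ((0.5088226795196533, 0.27107444405555725), (0.16702450811862946, 0.14713141322135925), 86.29329681396484)
bowl 0.055 ((0.47957131266593933, 0.035745661705732346), 0.08473005890846252) ((0.4795295000076294, 0.03538868948817253), (0.16576167941093445, 0.16663114726543427), 52.989418029785156)
bowl 0.06 ((0.47972214221954346, 0.03541908040642738), 0.08433910459280014) ((0.47968044877052307, 0.035063788294792175), (0.16499584913253784, 0.1658613085746765), 52.989295959472656)
bowl side [285. 262.] [386. 267.] [array([0.549, 0.085, 0.06 ]), array([0.4021, 0.0078, 0.06  ])]
green [ 0.4259 -0.2501  0.017 ] (array([ 0.4259, -0.2504,  0.0154]), np.float64(0.00021217176142966816))
red [ 0.4353 -0.3194  0.017 ] (array([ 0.4353, -0.3197,  0.0158]), np.float64(0.00016963002080068421))
blue [ 0.444  -0.3892  0.017 ] (array([ 0.4439, -0.3897,  0.0154]), np.float64(5.20674654535277e-05))
cuph [(np.float32(434.1765), np.float32(237.20587)), (np.float32(474.2), np.float32(246.09998))] [(np.float32(378.30005), np.float32(176.59999)), (np.float32(400.70007), np.float32(165.39998))] [(array([ 0.5745
[... 507 characters left out ...]
 np.float64(0.0006989744523398113))] [array([0.6976, 0.062 , 0.08  ]), array([ 0.6807, -0.0939,  0.08  ])]
trayh [(np.float32(90.22025), np.float32(253.31131)), (np.float32(138.1868), np.float32(259.56784))] [(np.float32(109.13382), np.float32(447.974)), (np.float32(184.0409), np.float32(390.3532))] [(array([0.5292, 0.4378, 0.0309]), np.float64(0.0014443474346993404)), (array([0.518 , 0.3373, 0.0298]), np.float64(0.0011282449762985657))] [array([0.5287, 0.4342, 0.038 ]), array([0.5176, 0.3341, 0.038 ])]
coaster side bb [334. 196.] [381. 217.] [array([ 0.6428, -0.2103,  0.004 ]), array([ 0.5401, -0.2425,  0.004 ])]
coaster top ((0.5923704504966736, -0.21666961908340454), 0.051633212715387344)
```

View pics/c1.png

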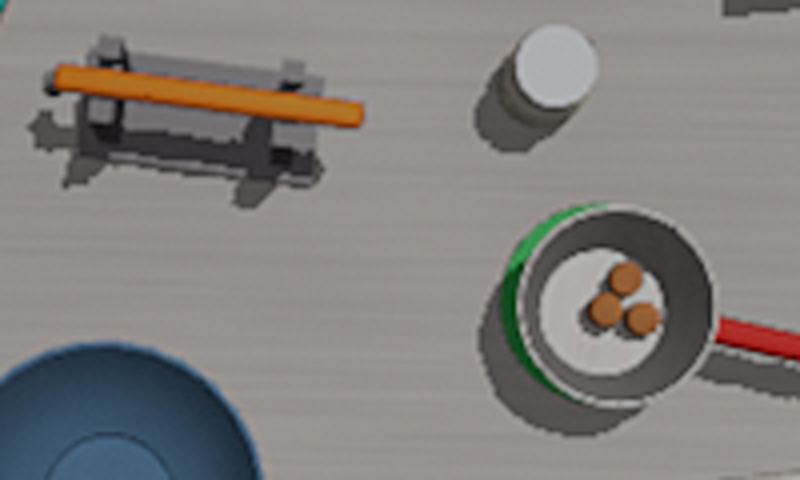

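View pics/c2.png

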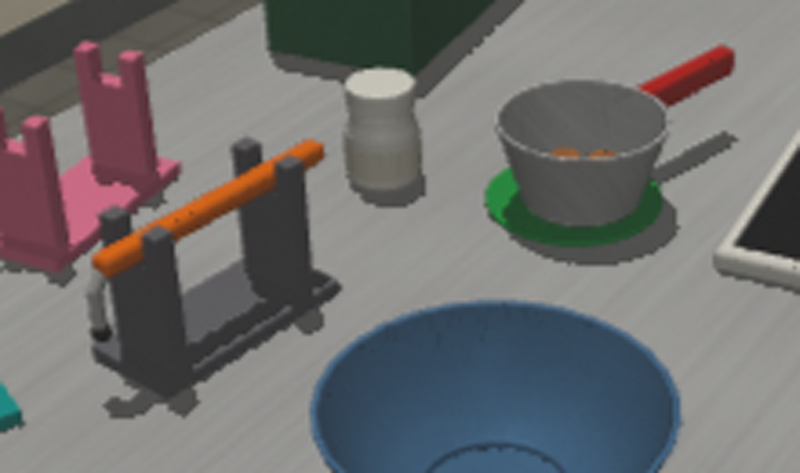

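```bash
cat >> h.py <<'E'
def down(az,tilt=0):
    """tool down, tool x at azimuth az deg, then turned tilt deg about its own y"""
    a=np.deg2rad(az); x=np.array([np.cos(a),np.sin(a),0]); z=np.array([0,0,-1.])
    return Ro.from_matrix(np.c_[x,np.cross(z,x),z])*Ro.from_euler("y",tilt,degrees=True)
def rows(path,g,start=None,skip=True):
    """path: list of (TCP pos, Ro, n rows); prints rows in 5s; returns"""
    s=ctrl.read_state(); p,R=(s["eef_pos"],Ro.from_quat(s["tool_rot"])) if start is None else start
    out=[]
    for P,Q,n in path:
        P=np.asarray(P,float); v=(R.inv()*Q).as_rotvec(); p0,R0=p,R
        for i in range(1,n+1):
            d=R.inv().apply(p0+(P-p0)*i/n-p); out.append([g]+[float(f"{k:.3f}")+0. for k in d/.2]+[float(f"{k:.3f}")+0. for k in v/n/np.deg2rad(120)])
            p=p+R.apply(np.array(out[-1][1:4])*.2); R=R*Ro.from_rotvec(np.array(out[-1][4:])*np.deg2rad(120))
    m=np.array(out); print("max mm/row",np.linalg.norm(m[:,1:4],axis=1).max()*200,"deg",np.linalg.norm(m[:,4:],axis=1).max()*120,"clock",s["clock"])
    for i in range(0,len(out),5): print(str(out[i:i+5]).replace("0.0,","0,").replace("0.0]","0]"))
    return p,R
E
python3 - <<'E'
from h import *
R=down(83.7)
rows([((.523,.383,.09),R,15)],1)
E
```

```text
max mm/row 31.296006134968724 deg 5.52 clock 0.1
[[1, -0.141, -0.045, 0.047, 0, 0, 0.046], [1, -0.146, -0.031, 0.047, 0, 0, 0.046], [1, -0.147, -0.017, 0.047, 0, 0, 0.046], [1, -0.148, -0.002, 0.047, 0, 0, 0.046], [1, -0.148, 0.012, 0.047, 0, 0, 0.046]]
[[1, -0.146, 0.026, 0.047, 0, 0, 0.046], [1, -0.143, 0.039, 0.047, 0, 0, 0.046], [1, -0.139, 0.054, 0.047, 0, 0, 0.046], [1, -0.132, 0.066, 0.046, 0, 0, 0.046], [1, -0.126, 0.079, 0.047, 0, 0, 0.046]]
[[1, -0.117, 0.091, 0.047, 0, 0, 0.046], [1, -0.109, 0.101, 0.047, 0, 0, 0.046], [1, -0.098, 0.112, 0.047, 0, 0, 0.046], [1, -0.086, 0.12, 0.047, 0, 0, 0.046], [1, -0.075, 0.128, 0.047, 0, 0, 0.046]]
```

Emit:
play_rows([
  [1,-0.141,-0.045,0.047,0,0,0.046],
  [1,-0.146,-0.031,0.047,0,0,0.046],
  [1,-0.147,-0.017,0.047,0,0,0.046],
  [1,-0.148,-0.002,0.047,0,0,0.046],
  [1,-0.148,0.012,0.047,0,0,0.046],
])

```text
clock: 0.52
eef_pos: [0.2682, 0.5332, 0.1836]
tool_rot: [0.348, 0.937, -0.0, 0.0]
wrist_force: [-0.2, 0.6, -0.2]
gripper_width: 0.0854
grip_force: 0.0
```

Emit:
play_rows([
  [1,-0.146,0.026,0.047,0,0,0.046],
  [1,-0.143,0.039,0.047,0,0,0.046],
  [1,-0.139,0.054,0.047,0,0,0.046],
  [1,-0.132,0.066,0.046,0,0,0.046],
  [1,-0.126,0.079,0.047,0,0,0.046],
])

```text
clock: 0.93
eef_pos: [0.396, 0.458, 0.1368]
tool_rot: [0.562, 0.827, -0.0, -0.0]
wrist_force: [-0.1, -0.4, -0.3]
gripper_width: 0.0852
grip_force: 0.0
```

Emit:
play_rows([
  [1,-0.117,0.091,0.047,0,0,0.046],
  [1,-0.109,0.101,0.047,0,0,0.046],
  [1,-0.098,0.112,0.047,0,0,0.046],
  [1,-0.086,0.12,0.047,0,0,0.046],
  [1,-0.075,0.128,0.047,0,0,0.046],
])

```text
clock: 1.35
eef_pos: [0.5238, 0.3829, 0.0896]
tool_rot: [0.743, 0.669, -0.0, -0.0]
wrist_force: [0.5, 1.4, -0.5]
gripper_width: 0.0854
grip_force: 0.0
```

Emit:
play_rows([
  [1,0,0,0,0,0,0],
  [1,0,0,0,0,0,0],
])

```text
clock: 1.52
eef_pos: [0.5245, 0.3812, 0.0894]
tool_rot: [0.742, 0.67, -0.001, 0.001]
wrist_force: [-0.8, -0.5, 0.6]
gripper_width: 0.0855
grip_force: 0.0
```

```bash
python3 - <<'E'
from h import *
np.set_printoptions(precision=4,suppress=True)
s=ctrl.read_state(); print(s["eef_pos"],Ro.from_quat(s["tool_rot"]).as_matrix(),s["q"])
im=grab("a")
T=im["top"]
a,_=mask(T,(0,0,0),(180,255,35),(80,230,140,285)); print(a is not None and [onz("top",x,.038) for x in ends(a)])
rows([((.523,.383,.0125),down(83.7),4)],1)
E
```

```text
[0.5245 0.3812 0.0894] [[ 0.1025  0.9947 -0.0002]
 [ 0.9947 -0.1025 -0.0025]
 [-0.0025  0.     -1.    ]] [-0.7716  0.9035  0.1343  1.6047 -0.1725  0.6467 -0.6526]
[array([0.5229, 0.3347, 0.038 ]), array([0.5205, 0.4551, 0.038 ])]
max mm/row 19.40824567033301 deg 0.12 clock 1.6167
[[1, -0.002, 0.002, 0.097, 0, 0, 0.001], [1, -0.002, 0.002, 0.097, 0, 0, 0.001], [1, -0.002, 0.002, 0.097, 0, 0, 0.001], [1, -0.002, 0.001, 0.097, 0, 0, 0.001]]
```

Emit:
play_rows([
  [1,-0.002,0.002,0.097,0,0,0.001],
  [1,-0.002,0.002,0.097,0,0,0.001],
  [1,-0.002,0.002,0.097,0,0,0.001],
  [1,-0.002,0.001,0.097,0,0,0.001],
])

```text
clock: 1.95
eef_pos: [0.5226, 0.3844, 0.0126]
tool_rot: [0.743, 0.669, 0.0, -0.001]
wrist_force: [0.9, -0.0, -0.5]
gripper_width: 0.0858
grip_force: 0.0
```

Emit:
play_rows([
  [-1,0,0,0,0,0,0],
  [-1,0,0,0,0,0,0],
  [-1,0,0,0,0,0,0],
  [-1,0,0,0,0,0,0],
  [-1,0,0,0,0,0,0],
], newtons=90)

```text
clock: 2.37
eef_pos: [0.5249, 0.383, 0.0144]
tool_rot: [0.744, 0.668, 0.001, -0.0]
wrist_force: [0.0, -0.3, -0.1]
gripper_width: 0.0254
grip_force: 0.0
```

Emit:
play_rows([
  [-1,0,0,0,0,0,0],
  [-1,0,0,0,0,0,0],
  [-1,0,0,0,0,0,0],
  [-1,0,0,0,0,0,0],
  [-1,0,0,0,0,0,0],
])

```text
clock: 2.78
eef_pos: [0.5246, 0.3827, 0.0142]
tool_rot: [0.744, 0.668, 0.001, -0.0]
wrist_force: [-1.2, -0.5, 5.7]
gripper_width: 0.0124
grip_force: 87.8
```

Emit:
play_rows([
  [-1,0,0,-0.05,0,0,0],
  [-1,0,0,-0.05,0,0,0],
  [-1,0,0,-0.05,0,0,0],
  [-1,0,0,-0.05,0,0,0],
  [-1,0,0,0,0,0,0],
])

```text
clock: 3.2
eef_pos: [0.5259, 0.3831, 0.0557]
tool_rot: [0.744, 0.668, 0.002, 0.0]
wrist_force: [0.5, 0.0, -1.6]
gripper_width: 0.0124
grip_force: 87.9
```

```bash
python3 - <<'E'
from h import *
np.set_printoptions(precision=4,suppress=True)
im=grab("b"); T=im["top"]
c,_=mask(T,(95,60,30),(118,200,255),(215,215,345,345))
w=np.array([onz("top",p,.06)[:2] for p in c],np.float32); print("bowl",cv2.minEnclosingCircle(w))
cv2.imwrite("pics/b.png",np.hstack([im["top"][150:400,60:360],im["side"][200:450,60:460]])[:,:,::-1])
s=ctrl.read_state(); print(s["eef_pos"],s["wrist_force"],s["grip_force"])
E
```

```text
bowl ((0.479813814163208, 0.034855399280786514), 0.08420711755752563)
[0.5247 0.3825 0.0537] [-0.8778 -0.3056 -3.2665] 87.81336665153503
```

View pics/b.png

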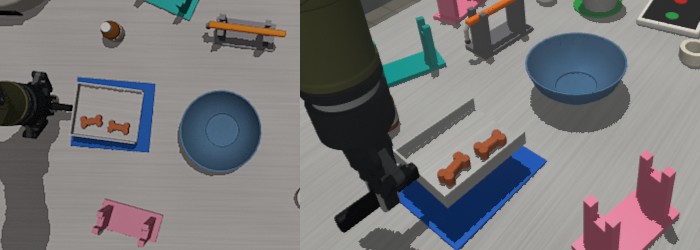

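```bash
cat > pour.py <<'E'
from h import *
OFF=np.array([-.182,0,.008])
def seq(az,off,keys,g=-1):
    """keys: (lip pos, tilt deg, n) -> dense path of single rows"""
    path=[]; s=ctrl.read_state(); R=Ro.from_quat(s["tool_rot"]); lip=s["eef_pos"]+R.apply(off)
    x=R.as_matrix()[:,0]; t=-np.rad2deg(np.arcsin(x[2])); t=-t if False else t
    for L,tt,n in keys:
        L=np.array(L,float)
        for i in range(1,n+1):
            Q=down(az,t+(tt-t)*i/n); path.append((lip+(L-lip)*i/n-Q.apply(off),Q,1))
        lip,t=L,tt
    return rows(path,g)
E
python3 - <<'E'
from pour import *
s=ctrl.read_state();R=Ro.from_quat(s["tool_rot"]); print(R.as_matrix(),"lip",s["eef_pos"]+R.apply(OFF), "down check",down(84,10).as_matrix()[:,0])
d=np.array([np.cos(np.deg2rad(84)),np.sin(np.deg2rad(84)),0])
b=np.array([.480,.035,0])
l0=s["eef_pos"]+R.apply(OFF)
L=b+d*.02
seq(84,OFF,[(l0+[0,0,.06],-6,5),(np.r_[L[:2],.11],-6,15),(np.r_[L[:2],.07],40,15)])
E
```

```text
[[ 1.07297099e-01  9.94226407e-01  1.08812852e-03]
 [ 9.94226434e-01 -1.07298143e-01  9.51564611e-04]
 [ 1.06282483e-03  9.79746016e-04 -9.99998955e-01]] lip [0.50513202 0.20151473 0.04548167] down check [0.10294044 0.97941287 0.17364818]
max mm/row 10.04987562112089 deg 3.122306839501845 clock 3.3
[[-1, 0.001, -0.002, -0.039, 0, -0.011, -0.001], [-1, -0.001, 0, -0.041, 0, -0.01, 0], [-1, -0.002, 0, -0.041, 0, -0.01, 0], [-1, -0.003, 0, -0.041, 0, -0.01, 0], [-1, -0.005, 0, -0.041, 0, -0.01, 0]]
[[-1, -0.049, -0.003, 0.003, 0, 0, 0], [-1, -0.049, -0.002, 0.004, 0, 0, 0], [-1, -0.049, -0.003, 0.004, 0, 0, 0], [-1, -0.05, -0.002, 0.004, 0, 0, 0], [-1, -0.049, -0.003, 0.003, 0, 0, 0]]
[[-1, -0.049, -0.002, 0.004, 0, 0, 0], [-1, -0.05, -0.003, 0.004, 0, 0, 0], [-1, -0.049, -0.002, 0.003, 0, 0, 0], [-1, -0.049, -0.003, 0.004, 0, 0, 0], [-1, -0.049, -0.002, 0.004, 0, 0, 0]]
[[-1, -0.05, -0.003, 0.004, 0, 0, 0], [-1, -0.049, -0.002, 0.003, 0, 0, 0], [-1, -0.049, -0.003, 0.004, 0, 0, 0], [-1, -0.05, -0.002, 0.004, 0, 0, 0], [-1, -0.049, -0.003, 0.003, 0, 0, 0]]
[[-1, -0.002, 0, -0.035, 0, 0.026, 0], [-1, -0.003, 0, -0.035, 0, 0.026, 0], [-1, -0.003, 0, -0.036, 0, 0.025, 0], [-1, -0.004, 0, -0.035, 0, 0.026, 0], [-1, -0.005, 0, -0.035, 0, 0.025, 0]]
[[-1, -0.006, 0.001, -0.036, 0.001, 0.026, 0], [-1, -0.006, -0.001, -0.035, 0, 0.025, 0], [-1, -0.007, 0, -0.036, 0, 0.026, 0], [-1, -0.008, 0, -0.036, 0, 0.025, 0], [-1, -0.008, 0, -0.036, 0, 0.026, 0]]
[[-1, -0.009, 0, -0.037, 0, 0.026, 0], [-1, -0.01, 0, -0.037, 0, 0.025, 0], [-1, -0.01, 0, -0.037, 0, 0.026, 0], [-1, -0.011, 0, -0.037, 0, 0.025, 0], [-1, -0.012, 0, -0.038, 0, 0.026, 0]]
```

Emit:
play_rows([
  [-1,0.001,-0.002,-0.039,0,-0.011,-0.001],
  [-1,-0.001,0,-0.041,0,-0.01,0],
  [-1,-0.002,0,-0.041,0,-0.01,0],
  [-1,-0.003,0,-0.041,0,-0.01,0],
  [-1,-0.005,0,-0.041,0,-0.01,0],
])

```text
clock: 3.72
eef_pos: [0.5233, 0.3819, 0.0932]
tool_rot: [0.742, 0.668, -0.041, 0.036]
wrist_force: [-0.2, -0.2, -3.4]
gripper_width: 0.0126
grip_force: 87.9
```

Emit:
play_rows([
  [-1,-0.025,-0.003,0.003,0,0,0],
  [-1,-0.049,-0.002,0.004,0,0,0],
  [-1,-0.049,-0.003,0.004,0,0,0],
  [-1,-0.05,-0.002,0.004,0,0,0],
  [-1,-0.049,-0.003,0.003,0,0,0],
])

```text
clock: 4.13
eef_pos: [0.5161, 0.3352, 0.0943]
tool_rot: [0.743, 0.667, -0.041, 0.036]
wrist_force: [1.0, -0.6, -2.1]
gripper_width: 0.0122
grip_force: 87.9
```

Emit:
play_rows([
  [-1,-0.049,-0.002,0.004,0,0,0],
  [-1,-0.05,-0.003,0.004,0,0,0],
  [-1,-0.049,-0.002,0.003,0,0,0],
  [-1,-0.049,-0.003,0.004,0,0,0],
  [-1,-0.049,-0.002,0.004,0,0,0],
])

```text
clock: 4.55
eef_pos: [0.5088, 0.2882, 0.0963]
tool_rot: [0.742, 0.668, -0.04, 0.036]
wrist_force: [0.6, -0.5, -2.6]
gripper_width: 0.0123
grip_force: 88.0
```

Emit:
play_rows([
  [-1,-0.05,-0.003,0.004,0,0,0],
  [-1,-0.049,-0.002,0.003,0,0,0],
  [-1,-0.049,-0.003,0.004,0,0,0],
  [-1,-0.05,-0.002,0.004,0,0,0],
  [-1,-0.025,-0.003,0.003,0,0,0],
])

```text
clock: 4.97
eef_pos: [0.5016, 0.2428, 0.0976]
tool_rot: [0.743, 0.667, -0.04, 0.036]
wrist_force: [-0.5, -0.5, -2.6]
gripper_width: 0.0119
grip_force: 87.9
```

```bash
sed -i 's/t=-np.rad2deg(np.arcsin(x\[2\])); t=-t if False else t/t=np.rad2deg(np.arcsin(x[2]))/' pour.py; python3 - <<'E'
from pour import *
s=ctrl.read_state();R=Ro.from_quat(s["tool_rot"]); print("lip",s["eef_pos"]+R.apply(OFF),s["eef_pos"])
im=grab("c"); T=im["top"]
c,_=mask(T,(95,60,30),(118,200,255),(215,215,345,345))
w=cv2.convexHull(c); w=np.array([onz("top",p[0],.06)[:2] for p in w],np.float32); print("bowl",cv2.minEnclosingCircle(w))
cv2.imwrite("pics/c.png",np.hstack([im["top"][150:400,60:360],im["side"][200:450,60:460]])[:,:,::-1])
d=np.array([np.cos(np.deg2rad(84)),np.sin(np.deg2rad(84)),0])
L=np.array([.480,.035,0])+d*.02
seq(84,OFF,[(np.r_[L[:2],.07],40,15),(np.r_[L[:2],.07],48,5)])
E
```

```text
lip [0.48219602 0.06200276 0.10923007] [0.50159587 0.242766   0.09755536]
bowl ((0.47965067625045776, 0.03479134291410446), 0.08403182029724121)
max mm/row 8.411896337925237 deg 3.122306839501845 clock 5.0667
[[-1, -0.005, -0.002, -0.036, 0, 0.026, -0.001], [-1, -0.005, 0, -0.035, 0, 0.025, 0], [-1, -0.006, 0, -0.036, 0, 0.026, 0], [-1, -0.007, 0.001, -0.036, 0, 0.026, 0], [-1, -0.007, 0, -0.036, 0, 0.025, 0]]
[[-1, -0.008, 0, -0.036, 0, 0.026, 0], [-1, -0.009, 0, -0.037, 0, 0.026, 0], [-1, -0.009, 0.001, -0.037, 0, 0.025, 0], [-1, -0.01, 0, -0.037, 0, 0.026, 0], [-1, -0.011, 0, -0.038, 0, 0.026, 0]]
[[-1, -0.011, 0, -0.038, 0, 0.025, 0], [-1, -0.012, 0.001, -0.038, 0, 0.026, 0], [-1, -0.012, 0, -0.039, 0, 0.026, 0], [-1, -0.013, 0, -0.04, 0, 0.025, 0], [-1, -0.013, 0, -0.04, 0, 0.026, 0]]
[[-1, -0.002, 0, -0.025, 0, 0.013, 0], [-1, -0.001, 0, -0.025, 0, 0.013, 0], [-1, -0.002, 0, -0.026, 0, 0.014, 0], [-1, -0.001, 0, -0.025, 0, 0.013, 0], [-1, -0.002, 0, -0.026, 0, 0.013, 0]]
```

View pics/c.png

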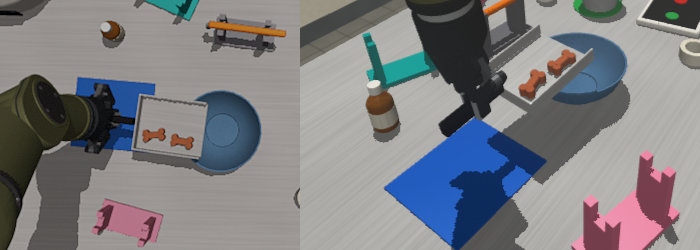

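Tray's open edge is over the near side of the bowl, biscuits still on it. Tip it.

Emit:
play_rows([
  [-1,-0.005,-0.002,-0.036,0,0.026,-0.001],
  [-1,-0.005,0,-0.035,0,0.025,0],
  [-1,-0.006,0,-0.036,0,0.026,0],
  [-1,-0.007,0.001,-0.036,0,0.026,0],
  [-1,-0.007,0,-0.036,0,0.025,0],
])

```text
clock: 5.48
eef_pos: [0.5012, 0.2397, 0.1337]
tool_rot: [0.74, 0.668, 0.061, -0.055]
wrist_force: [-1.3, -0.5, -3.5]
gripper_width: 0.0124
grip_force: 87.9
```

Emit:
play_rows([
  [-1,-0.008,0,-0.036,0,0.026,0],
  [-1,-0.009,0,-0.037,0,0.026,0],
  [-1,-0.009,0.001,-0.037,0,0.025,0],
  [-1,-0.01,0,-0.037,0,0.026,0],
  [-1,-0.011,0,-0.038,0,0.026,0],
])

```text
clock: 5.9
eef_pos: [0.4996, 0.2204, 0.1668]
tool_rot: [0.725, 0.654, 0.16, -0.144]
wrist_force: [0.2, -0.5, -3.9]
gripper_width: 0.0127
grip_force: 88.0
```

Emit:
play_rows([
  [-1,-0.011,0,-0.038,0,0.025,0],
  [-1,-0.012,0.001,-0.038,0,0.026,0],
  [-1,-0.012,0,-0.039,0,0.026,0],
  [-1,-0.013,0,-0.04,0,0.025,0],
  [-1,-0.013,0,-0.04,0,0.026,0],
])

```text
clock: 6.32
eef_pos: [0.497, 0.1893, 0.1936]
tool_rot: [0.697, 0.629, 0.256, -0.23]
wrist_force: [0.5, 0.4, -3.6]
gripper_width: 0.0122
grip_force: 88.1
```

Emit:
play_rows([
  [-1,-0.002,0,-0.025,0,0.013,0],
  [-1,-0.001,0,-0.025,0,0.013,0],
  [-1,-0.002,0,-0.026,0,0.014,0],
  [-1,-0.001,0,-0.025,0,0.013,0],
  [-1,-0.002,0,-0.026,0,0.013,0],
])

```text
clock: 6.73
eef_pos: [0.495, 0.1708, 0.2102]
tool_rot: [0.679, 0.611, 0.302, -0.272]
wrist_force: [0.0, -0.4, -2.3]
gripper_width: 0.0122
grip_force: 88.1
```

Emit:
play_rows([
  [-1,0,0,0,0,0,0],
  [-1,0,0,0,0,0,0],
  [-1,0,0,0,0,0,0],
  [-1,0,0,0,0,0,0],
  [-1,0,0,0,0,0,0],
])

```text
clock: 7.15
eef_pos: [0.4943, 0.1721, 0.2106]
tool_rot: [0.678, 0.612, 0.302, -0.272]
wrist_force: [0.1, -0.2, -3.9]
gripper_width: 0.0122
grip_force: 88.1
```

```bash
python3 - <<'E'
from pour import *
s=ctrl.read_state();R=Ro.from_quat(s["tool_rot"]); print("lip",s["eef_pos"]+R.apply(OFF),s["eef_pos"],np.rad2deg(np.arcsin(R.as_matrix()[2,0])))
im=grab("d")
cv2.imwrite("pics/d.png",np.hstack([im["top"][150:400,60:360],im["side"][200:450,60:460]])[:,:,::-1])
E
```

```text
lip [0.48254153 0.05681615 0.07010444] [0.49426947 0.17213461 0.21064662] 47.968742645111234
```

View pics/d.png

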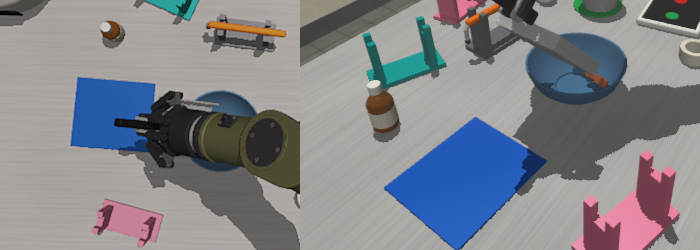

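Emit:
play_rows([
  [-1,-0.002,0,-0.026,0,0.013,0],
  [-1,-0.002,0,-0.026,0,0.013,0],
  [-1,-0.002,0,-0.026,0,0.014,0],
  [-1,-0.002,0,-0.026,0,0.013,0],
  [-1,0,0,0,0,0,0],
])

```text
clock: 7.67
eef_pos: [0.493, 0.1529, 0.2215]
tool_rot: [0.662, 0.594, 0.339, -0.306]
wrist_force: [0.2, -0.3, -2.6]
gripper_width: 0.0125
grip_force: 88.2
```

Emit:
play_rows([
  [-1,0,0,0,0,0,0],
  [-1,0,0,0,0,0,0],
  [-1,0,0,0,0,0,0],
  [-1,0,0,0,0,0,0],
  [-1,0,0,0,0,0,0],
])

```text
clock: 8.08
eef_pos: [0.4925, 0.155, 0.2227]
tool_rot: [0.66, 0.596, 0.339, -0.306]
wrist_force: [-0.1, -0.2, -2.4]
gripper_width: 0.0123
grip_force: 88.2
```

```bash
python3 - <<'E'
from pour import *
s=ctrl.read_state();R=Ro.from_quat(s["tool_rot"]); print("lip",s["eef_pos"]+R.apply(OFF),s["eef_pos"],np.rad2deg(np.arcsin(R.as_matrix()[2,0])))
im=grab("e")
cv2.imwrite("pics/e.png",cv2.resize(im["side"][200:320,240:400],(640,480))[:,:,::-1])
d=np.array([np.cos(np.deg2rad(84)),np.sin(np.deg2rad(84)),0])
L=np.array([.480,.035,0])+d*.02
p=np.array([.5246,.3827,.0142])  # seated TCP
p[:2]+= [0,0.002]
up=p+[0,0,.06]; Q=down(84)
seq(84,OFF,[(np.r_[L[:2],.11],10,10),(up+Q.apply(OFF),0,10),(p+[0,0,.003]+Q.apply(OFF),0,5)])
E
```

```text
lip [0.48239037 0.05591691 0.0701483 ] [0.49249788 0.15501165 0.2226805 ] 54.337177944992426
max mm/row 17.436742815101677 deg 4.443242059577668 clock 8.1833
[[-1, 0.016, 0.001, 0.058, -0.001, -0.037, 0.001], [-1, 0.016, 0, 0.058, 0, -0.037, 0], [-1, 0.014, 0, 0.056, 0, -0.037, 0], [-1, 0.013, 0, 0.055, 0, -0.037, 0], [-1, 0.012, 0, 0.054, 0, -0.037, 0]]
[[-1, 0.011, 0, 0.053, 0, -0.037, 0], [-1, 0.009, 0, 0.053, 0, -0.037, 0], [-1, 0.008, -0.001, 0.052, 0, -0.037, 0], [-1, 0.007, 0, 0.051, 0, -0.037, 0], [-1, 0.005, 0, 0.051, 0, -0.037, 0]]
[[-1, 0.07, 0.004, 0.051, 0, -0.008, 0], [-1, 0.072, 0.004, 0.049, 0, -0.008, 0], [-1, 0.072, 0.004, 0.048, 0, -0.009, 0], [-1, 0.073, 0.004, 0.047, 0, -0.008, 0], [-1, 0.073, 0.003, 0.045, 0, -0.008, 0]]
[[-1, 0.073, 0.004, 0.045, 0, -0.009, 0], [-1, 0.074, 0.004, 0.043, 0, -0.008, 0], [-1, 0.075, 0.004, 0.041, 0, -0.008, 0], [-1, 0.075, 0.004, 0.041, 0, -0.009, 0], [-1, 0.075, 0.004, 0.039, 0, -0.008, 0]]
[[-1, 0, 0, 0.057, 0, 0, 0], [-1, 0, 0, 0.057, 0, 0, 0], [-1, 0, 0, 0.057, 0, 0, 0], [-1, 0, 0, 0.057, 0, 0, 0], [-1, 0, 0, 0.057, 0, 0, 0]]
```

View pics/e.png

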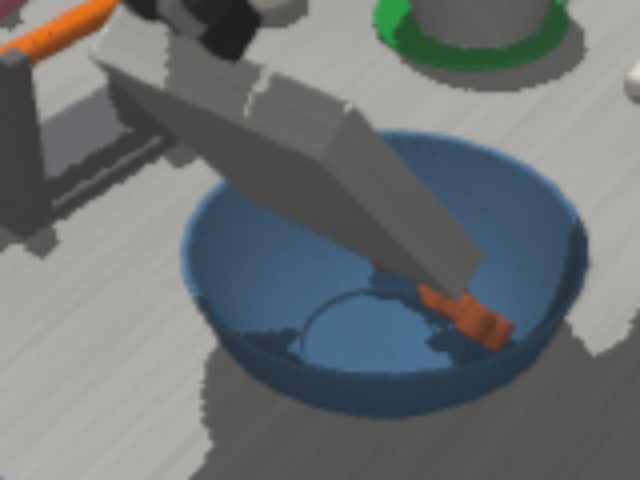

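Emit:
play_rows([
  [-1,0.04,0,-0.029,0,0,0],
  [-1,0.04,0,-0.029,0,0,0],
  [-1,0.04,0,-0.029,0,0,0],
  [-1,0.04,0,-0.029,0,0,0],
  [-1,0.04,0,-0.029,0,0,0],
])

```text
clock: 8.6
eef_pos: [0.4926, 0.1544, 0.2734]
tool_rot: [0.66, 0.596, 0.339, -0.306]
wrist_force: [-0.1, -0.8, -3.1]
gripper_width: 0.0127
grip_force: 88.1
```

Emit:
play_rows([
  [-1,0,0,0,0,0,0],
  [-1,0,0,0,0,0,0],
  [-1,0,0,0,0,0,0],
  [-1,0,0,0,0,0,0],
  [-1,0,0,0,0,0,0],
])

```text
clock: 9.02
eef_pos: [0.4923, 0.1542, 0.2714]
tool_rot: [0.661, 0.595, 0.339, -0.306]
wrist_force: [0.2, 0.8, -3.0]
gripper_width: 0.0122
grip_force: 88.2
```

```bash
python3 - <<'E'
from pour import *
im=grab("f")
m=[mask(im[n],(5,120,60),(14,255,255),b) for n,b in(("side",(240,200,400,320)),)]
print(len(m[0][0]),int((m[0][1]>0).sum()))
cs=cv2.findContours(m[0][1],cv2.RETR_EXTERNAL,cv2.CHAIN_APPROX_NONE)[0]; print([(cv2.boundingRect(c)) for c in cs])
d=np.array([np.cos(np.deg2rad(84)),np.sin(np.deg2rad(84)),0])
L=np.array([.480,.035,0])+d*.02
p=np.array([.5246,.3847,.0142]); Q=down(84); up=p+[0,0,.06]
seq(84,OFF,[(np.r_[L[:2],.13],10,10),(up+Q.apply(OFF),0,10),(p+[0,0,.003]+Q.apply(OFF),0,5)])
E
```

```text
92 579
[(332, 254, 36, 33), (240, 200, 36, 16)]
max mm/row 18.383688422076784 deg 4.441621325597219 clock 9.1167
[[-1, 0.005, 0, 0.067, -0.001, -0.037, 0], [-1, 0.004, 0, 0.067, 0, -0.037, 0], [-1, 0.004, 0, 0.066, 0, -0.037, 0], [-1, 0.004, 0, 0.067, 0, -0.037, 0], [-1, 0.004, 0, 0.066, 0, -0.037, 0]]
[[-1, 0.003, 0, 0.065, 0, -0.037, 0], [-1, 0.003, 0.001, 0.066, 0, -0.037, 0], [-1, 0.002, 0, 0.065, 0, -0.037, 0], [-1, 0.002, 0, 0.065, 0, -0.037, 0], [-1, 0.002, 0, 0.066, 0, -0.037, 0]]
[[-1, 0.069, 0.004, 0.06, 0, -0.008, 0], [-1, 0.07, 0.003, 0.059, 0, -0.008, 0], [-1, 0.07, 0.004, 0.058, 0, -0.009, 0], [-1, 0.072, 0.004, 0.057, 0, -0.008, 0], [-1, 0.072, 0.004, 0.055, 0, -0.008, 0]]
[[-1, 0.072, 0.004, 0.055, 0, -0.009, 0], [-1, 0.074, 0.004, 0.052, 0, -0.008, 0], [-1, 0.074, 0.004, 0.052, 0, -0.008, 0], [-1, 0.074, 0.004, 0.051, 0, -0.009, 0], [-1, 0.076, 0.003, 0.049, 0, -0.008, 0]]
[[-1, 0, 0, 0.057, 0, 0, 0], [-1, 0, 0, 0.057, 0, 0, 0], [-1, 0, 0, 0.057, 0, 0, 0], [-1, 0, 0, 0.057, 0, 0, 0], [-1, 0, 0, 0.057, 0, 0, 0]]
```

Emit:
play_rows([
  [-1,0.005,0,0.067,-0.001,-0.037,0],
  [-1,0.004,0,0.067,0,-0.037,0],
  [-1,0.004,0,0.066,0,-0.037,0],
  [-1,0.004,0,0.067,0,-0.037,0],
  [-1,0.004,0,0.066,0,-0.037,0],
])

```text
clock: 9.53
eef_pos: [0.4978, 0.2047, 0.2287]
tool_rot: [0.714, 0.643, 0.206, -0.184]
wrist_force: [-0.7, -1.0, -3.4]
gripper_width: 0.0123
grip_force: 88.0
```

Emit:
play_rows([
  [-1,0.003,0,0.065,0,-0.037,0],
  [-1,0.003,0.001,0.066,0,-0.037,0],
  [-1,0.002,0,0.065,0,-0.037,0],
  [-1,0.002,0,0.065,0,-0.037,0],
  [-1,0.002,0,0.066,0,-0.037,0],
])

```text
clock: 9.95
eef_pos: [0.5007, 0.2332, 0.1698]
tool_rot: [0.74, 0.667, 0.064, -0.057]
wrist_force: [-0.0, 0.4, -3.1]
gripper_width: 0.0131
grip_force: 88.0
```

Emit:
play_rows([
  [-1,0.069,0.004,0.06,0,-0.008,0],
  [-1,0.07,0.003,0.059,0,-0.008,0],
  [-1,0.07,0.004,0.058,0,-0.009,0],
  [-1,0.072,0.004,0.057,0,-0.008,0],
  [-1,0.072,0.004,0.055,0,-0.008,0],
])

```text
clock: 10.37
eef_pos: [0.5119, 0.3109, 0.1213]
tool_rot: [0.742, 0.669, 0.032, -0.03]
wrist_force: [0.5, -0.6, -1.7]
gripper_width: 0.0124
grip_force: 88.0
```

Emit:
play_rows([
  [-1,0.072,0.004,0.055,0,-0.009,0],
  [-1,0.074,0.004,0.052,0,-0.008,0],
  [-1,0.074,0.004,0.052,0,-0.008,0],
  [-1,0.074,0.004,0.051,0,-0.009,0],
  [-1,0.076,0.003,0.049,0,-0.008,0],
])

```text
clock: 10.78
eef_pos: [0.5236, 0.3866, 0.0732]
tool_rot: [0.743, 0.669, -0.0, -0.0]
wrist_force: [0.4, 0.4, -2.2]
gripper_width: 0.0124
grip_force: 88.0
```

```bash
python3 - <<'E'
from pour import *
im=grab("g"); T=im["top"]
cv2.imwrite("pics/g.png",np.hstack([T[150:400,60:360],im["side"][200:450,60:460]])[:,:,::-1])
c,_=mask(T,(105,180,60),(125,255,255),(110,200,230,320)); h=cv2.convexHull(c)
w=np.array([onz("top",p[0],.003)[:2] for p in h],np.float32); print("mat",cv2.minAreaRect(w))
s=ctrl.read_state();print(s["eef_pos"],Ro.from_quat(s["tool_rot"]).as_matrix()[:,0])
p=np.array([.5246,.3847,.0142]); Q=down(84); rows([(p+[0,0,.001],Q,6)],-1)
E
```

```text
mat ((0.508894145488739, 0.27112728357315063), (0.1671256422996521, 0.14698053896427155), 86.2611083984375)
[0.52168578 0.39057135 0.07201212] [0.09867402 0.99511495 0.00310882]
max mm/row 9.670573922989266 deg 0.0 clock 10.8833
[[-1, -0.005, 0.003, 0.047, 0, 0, 0], [-1, -0.005, 0.003, 0.048, 0, 0, 0], [-1, -0.004, 0.003, 0.047, 0, 0, 0], [-1, -0.005, 0.003, 0.047, 0, 0, 0], [-1, -0.005, 0.003, 0.048, 0, 0, 0]]
[[-1, -0.005, 0.003, 0.047, 0, 0, 0]]
```

View pics/g.png

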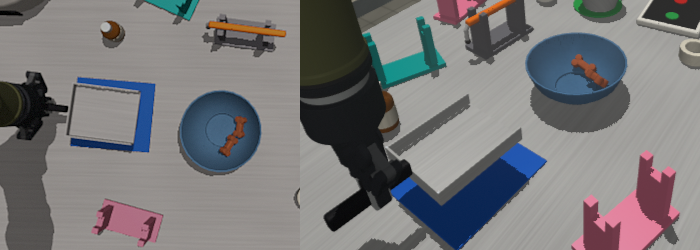

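Emit:
play_rows([
  [-1,-0.005,0.003,0.047,0,0,0],
  [-1,-0.005,0.003,0.048,0,0,0],
  [-1,-0.004,0.003,0.047,0,0,0],
  [-1,-0.005,0.003,0.047,0,0,0],
  [-1,-0.005,0.003,0.048,0,0,0],
])

```text
clock: 11.3
eef_pos: [0.5275, 0.3784, 0.026]
tool_rot: [0.744, 0.669, -0.0, 0.0]
wrist_force: [-1.2, 1.4, -3.1]
gripper_width: 0.0123
grip_force: 88.1
```

Emit:
play_rows([
  [-1,-0.003,0.002,0.044,0,0,0],
  [-1,0,0,0,0,0,0],
  [-0.4,0,0,0,0,0,0],
  [0,0,0,0,0,0,0],
  [0.3,0,0,0,0,0,0],
])

```text
clock: 11.72
eef_pos: [0.5284, 0.3795, 0.0192]
tool_rot: [0.743, 0.669, 0.001, 0.001]
wrist_force: [0.1, -0.6, 0.9]
gripper_width: 0.0482
grip_force: 0.0
```

Emit:
play_rows([
  [0.4,0,0,0,0,0,0],
  [0.4,0,0,0,0,0,0],
  [0.4,0,0,0,0,0,0],
  [0.4,0,0,0,0,0,0],
  [0.4,0,0,-0.03,0,0,0],
])

```text
clock: 12.13
eef_pos: [0.527, 0.3786, 0.0236]
tool_rot: [0.743, 0.669, -0.001, 0.0]
wrist_force: [-0.1, 0.2, -0.4]
gripper_width: 0.0598
grip_force: 0.0
```

Emit:
play_rows([
  [0.4,0,0,-0.1,0,0,0],
  [0.4,0,0,-0.15,0,0,0],
  [0.4,0,0,-0.15,0,0,0],
  [0.4,0,0,-0.2,0,0,0],
  [0.4,0,0,-0.2,0,0,0],
])

```text
clock: 12.55
eef_pos: [0.5269, 0.3785, 0.1858]
tool_rot: [0.743, 0.669, -0.0, 0.0]
wrist_force: [1.4, 0.3, -0.6]
gripper_width: 0.0601
grip_force: 0.0
```

Emit:
play_rows([
  [1,0,0,-0.15,0,0,0],
  [1,0,0,-0.05,0,0,0],
  [1,0,0,0,0,0,0],
])

```text
clock: 12.8
eef_pos: [0.5293, 0.3802, 0.2282]
tool_rot: [0.743, 0.669, 0.004, 0.001]
wrist_force: [-0.1, 1.2, -0.9]
gripper_width: 0.0852
grip_force: 0.0
```

```bash
python3 - <<'E'
from pour import *
im=grab("i"); T=im["top"]
a,_=mask(T,(0,0,0),(180,255,35),(80,240,140,275)); print(sorted([tuple(onz("top",x,.038)) for x in ends(a)]))
# cup rim: bright ring -> remeasure via handle; coaster circle fit (free visible arc)
a,m=mask(T,(45,100,30),(80,255,255),(370,195,445,270))
P=np.array([onz("top",p,.004)[:2] for p in a]); 
h=cv2.convexHull(P.astype(np.float32))[:,0]
from scipy.optimize import least_squares
# outer arc = left/top side points (far from cup)
q=h[(h[:,1]>-.2167)|(h[:,0]>.61)]
r=least_squares(lambda c:np.hypot(*(q-c).T)-.055,[.59,-.222]); print("coaster",r.x,np.abs(r.fun).max(),len(q))
Sd=im["side"]; b,_=mask(Sd,(45,100,30),(80,255,255),(325,190,390,222)); P=np.array([onz("side",p,.004)[:2] for p in b]); h=cv2.convexHull(P.astype(np.float32))[:,0]
q=h; r=least_squares(lambda c:np.maximum(np.hypot(*(q-c).T)-.055,-.004),[.59,-.222],loss="soft_l1",f_scale=.002); print("coaster side",r.x,np.abs(r.fun).max(),len(q))
s=ctrl.read_state();print(s["eef_pos"],s["q"])
rows([((.42,.05,.27),down(81),14),((.567,-.33,.20),down(78.6,20),14)],1)
E
```

```text
[(np.float64(0.521855233455962), np.float64(0.3319282941625478), np.float64(0.038000000000000034)), (np.float64(0.5320857495225828), np.float64(0.42902112805642256), np.float64(0.038000000000000034))]
coaster [ 0.59176996 -0.23178229] 0.001460707891066483 20
coaster side [ 0.59140878 -0.22678894] 0.002804786707905474 25
[0.52682556 0.37863741 0.22356794] [-0.73214006  0.72892093  0.07096387  1.50381979 -0.05905808  0.91156367
 -0.7477571 ]
max mm/row 29.714642854996594 deg 1.4449913494550755 clock 12.9
[[1, -0.121, -0.026, -0.016, 0, 0, 0.002], [1, -0.121, -0.025, -0.017, 0, 0, 0.002], [1, -0.121, -0.024, -0.016, 0, 0, 0.002], [1, -0.121, -0.025, -0.017, 0, 0, 0.002], [1, -0.121, -0.023, -0.016, 0, 0, 0.002]]
[[1, -0.121, -0.023, -0.017, 0, 0, 0.002], [1, -0.121, -0.023, -0.016, 0, 0, 0.002], [1, -0.122, -0.022, -0.017, 0, 0, 0.002], [1, -0.121, -0.022, -0.016, 0, 0, 0.002], [1, -0.122, -0.021, -0.017, 0, 0, 0.002]]
[[1, -0.122, -0.02, -0.016, 0, 0, 0.002], [1, -0.121, -0.02, -0.017, 0, 0, 0.002], [1, -0.122, -0.02, -0.016, 0, 0, 0.002], [1, -0.122, -0.019, -0.017, 0, 0, 0.002], [1, -0.125, 0.074, 0.025, 0, 0.012, 0.001]]
[[1, -0.126, 0.074, 0.022, 0, 0.012, 0.001], [1, -0.126, 0.074, 0.019, 0, 0.012, 0.001], [1, -0.127, 0.075, 0.016, 0, 0.012, 0.001], [1, -0.126, 0.075, 0.012, 0, 0.012, 0.001], [1, -0.127, 0.075, 0.009, 0, 0.012, 0.001]]
[[1, -0.127, 0.076, 0.006, 0, 0.012, 0.001], [1, -0.127, 0.075, 0.003, 0, 0.012, 0.001], [1, -0.126, 0.076, 0, 0, 0.012, 0.001], [1, -0.127, 0.077, -0.004, 0, 0.012, 0.001], [1, -0.126, 0.076, -0.006, 0, 0.012, 0.001]]
[[1, -0.125, 0.077, -0.01, 0, 0.012, 0.001], [1, -0.126, 0.077, -0.013, 0, 0.012, 0.001], [1, -0.124, 0.077, -0.016, 0, 0.012, 0.001]]
```

Emit:
play_rows([
  [1,-0.121,-0.026,-0.016,0,0,0.002],
  [1,-0.121,-0.025,-0.017,0,0,0.002],
  [1,-0.121,-0.024,-0.016,0,0,0.002],
  [1,-0.121,-0.025,-0.017,0,0,0.002],
  [1,-0.121,-0.023,-0.016,0,0,0.002],
])

```text
clock: 13.32
eef_pos: [0.4873, 0.2597, 0.2383]
tool_rot: [0.75, 0.661, -0.002, -0.0]
wrist_force: [-0.4, -1.0, 0.2]
gripper_width: 0.0854
grip_force: 0.0
```

Emit:
play_rows([
  [1,-0.121,-0.023,-0.017,0,0,0.002],
  [1,-0.121,-0.023,-0.016,0,0,0.002],
  [1,-0.122,-0.022,-0.017,0,0,0.002],
  [1,-0.121,-0.022,-0.016,0,0,0.002],
  [1,-0.122,-0.021,-0.017,0,0,0.002],
])

```text
clock: 13.73
eef_pos: [0.449, 0.1427, 0.2552]
tool_rot: [0.757, 0.653, -0.002, -0.0]
wrist_force: [0.3, -0.4, 0.6]
gripper_width: 0.0852
grip_force: 0.0
```

Emit:
play_rows([
  [1,-0.122,-0.02,-0.016,0,0,0.002],
  [1,-0.121,-0.02,-0.017,0,0,0.002],
  [1,-0.122,-0.02,-0.016,0,0,0.002],
  [1,-0.122,-0.019,-0.017,0,0,0.002],
  [1,-0.125,0.074,0.025,0,0.012,0.001],
])

```text
clock: 14.15
eef_pos: [0.427, 0.024, 0.2643]
tool_rot: [0.762, 0.648, 0.008, -0.01]
wrist_force: [1.2, -0.0, -0.7]
gripper_width: 0.0855
grip_force: 0.0
```

Emit:
play_rows([
  [1,-0.126,0.074,0.022,0,0.012,0.001],
  [1,-0.126,0.074,0.019,0,0.012,0.001],
  [1,-0.127,0.075,0.016,0,0.012,0.001],
  [1,-0.126,0.075,0.012,0,0.012,0.001],
  [1,-0.127,0.075,0.009,0,0.012,0.001],
])

```text
clock: 14.57
eef_pos: [0.4823, -0.1134, 0.238]
tool_rot: [0.764, 0.64, 0.057, -0.051]
wrist_force: [0.8, 0.4, 0.2]
gripper_width: 0.0854
grip_force: 0.0
```

Emit:
play_rows([
  [1,-0.127,0.076,0.006,0,0.012,0.001],
  [1,-0.127,0.075,0.003,0,0.012,0.001],
  [1,-0.126,0.076,0,0,0.012,0.001],
  [1,-0.127,0.077,-0.004,0,0.012,0.001],
  [1,-0.126,0.076,-0.006,0,0.012,0.001],
])

```text
clock: 14.98
eef_pos: [0.5349, -0.2489, 0.2124]
tool_rot: [0.763, 0.632, 0.105, -0.092]
wrist_force: [0.6, 0.1, 0.0]
gripper_width: 0.0856
grip_force: 0.0
```

Emit:
play_rows([
  [1,-0.125,0.077,-0.01,0,0.012,0.001],
  [1,-0.126,0.077,-0.013,0,0.012,0.001],
  [1,-0.124,0.077,-0.016,0,0.012,0.001],
  [1,0,0,0,0,0,0],
  [1,0,0,0,0,0,0],
])

```text
clock: 15.4
eef_pos: [0.5655, -0.331, 0.1961]
tool_rot: [0.761, 0.624, 0.133, -0.115]
wrist_force: [-0.3, 0.7, 0.2]
gripper_width: 0.0853
grip_force: 0.0
```

```bash
python3 - <<'E'
from pour import *
np.set_printoptions(precision=4,suppress=True)
s=ctrl.read_state();print(s["eef_pos"],s["q"],Ro.from_quat(s["tool_rot"]).as_matrix())
Q=down(78.6,40); G=np.array([.567,-.327,.048]); t=G+Q.apply([0,0,.0187]); print(t)
rows([(t-Q.apply([0,0,.07]),Q,6),(t,Q,5)],1)
E
```

```text
[ 0.5655 -0.331   0.1961] [ 0.6794  0.8594 -0.128   1.3486 -0.2532  1.0983  0.5249] [[ 0.1858  0.9808  0.0583]
 [ 0.9196 -0.1945  0.3413]
 [ 0.3461 -0.0098 -0.9382]]
[ 0.5694 -0.3152  0.0337]
max mm/row 18.853116453255147 deg 3.2422214606655113 clock 15.4
[[1, -0.054, 0.001, 0.077, -0.001, 0.027, 0], [1, -0.058, 0.002, 0.073, -0.001, 0.027, 0], [1, -0.062, 0.001, 0.071, -0.001, 0.027, 0], [1, -0.066, 0, 0.066, -0.001, 0.027, 0], [1, -0.07, 0.001, 0.063, -0.001, 0.027, 0]]
[[1, -0.073, 0.001, 0.058, -0.001, 0.027, 0], [1, 0, 0, 0.07, 0, 0.001, 0], [1, 0.001, 0, 0.07, 0, 0.001, 0], [1, 0, -0.001, 0.07, 0, 0.001, 0], [1, 0, 0, 0.07, 0, 0.001, 0]]
[[1, -0.001, 0, 0.07, 0, 0.001, 0]]
```

Emit:
play_rows([
  [1,-0.054,0.001,0.077,-0.001,0.027,0],
  [1,-0.058,0.002,0.073,-0.001,0.027,0],
  [1,-0.062,0.001,0.071,-0.001,0.027,0],
  [1,-0.066,0,0.066,-0.001,0.027,0],
  [1,-0.07,0.001,0.063,-0.001,0.027,0],
])

```text
clock: 15.82
eef_pos: [0.5635, -0.3511, 0.1084]
tool_rot: [0.733, 0.603, 0.244, -0.198]
wrist_force: [0.4, -0.2, 0.3]
gripper_width: 0.0853
grip_force: 0.0
```

Emit:
play_rows([
  [1,-0.073,0.001,0.058,-0.001,0.027,0],
  [1,0,0,0,0,0.001,0],
])

```text
clock: 15.98
eef_pos: [0.5579, -0.3578, 0.0836]
tool_rot: [0.728, 0.594, 0.263, -0.218]
wrist_force: [-2.1, -1.5, -1.4]
gripper_width: 0.0851
grip_force: 0.0
```

```bash
python3 - <<'E'
from pour import *
np.set_printoptions(precision=4,suppress=True)
s=ctrl.read_state();print(s["eef_pos"],s["q"],Ro.from_quat(s["tool_rot"]).as_matrix())
im=grab("j"); cv2.imwrite("pics/j.png",np.hstack([im["top"][150:400,300:600],im["side"][80:330,200:550]])[:,:,::-1])
Q=down(78.6,40); G=np.array([.567,-.327,.048]); t=G+Q.apply([0,0,.0187]); print(t)
rows([(t,Q,5)],1)
E
```

```text
[ 0.5579 -0.3578  0.0836] [ 0.8802  1.161  -0.2602  1.1619 -0.3699  1.238   0.7202] [[ 0.1563  0.9799  0.124 ]
 [ 0.7499 -0.1994  0.6308]
 [ 0.6429 -0.0056 -0.766 ]]
[ 0.5694 -0.3152  0.0337]
max mm/row 14.03709371629327 deg 0.0 clock 16.0833
[[1, -0.004, -0.001, 0.07, 0, 0, 0], [1, -0.004, -0.002, 0.07, 0, 0, 0], [1, -0.005, -0.001, 0.07, 0, 0, 0], [1, -0.004, -0.002, 0.07, 0, 0, 0], [1, -0.004, -0.001, 0.07, 0, 0, 0]]
```

View pics/j.png

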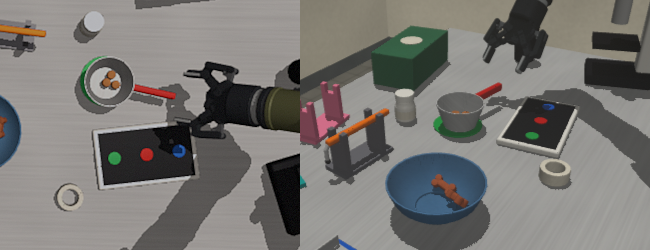

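Emit:
play_rows([
  [1,-0.004,-0.001,0.07,0,0,0],
  [1,-0.004,-0.002,0.07,0,0,0],
  [1,-0.005,-0.001,0.07,0,0,0],
  [1,-0.004,-0.002,0.07,0,0,0],
  [1,-0.004,-0.001,0.07,0,0,0],
])

```text
clock: 16.5
eef_pos: [0.5726, -0.3149, 0.0379]
tool_rot: [0.726, 0.598, 0.265, -0.212]
wrist_force: [-0.5, 0.4, 0.7]
gripper_width: 0.0855
grip_force: 0.0
```

Emit:
play_rows([
  [-0.2,0,0,0,0,0,0],
  [-0.2,0,0,0,0,0,0],
  [-0.5,0,0,0,0,0,0],
  [-0.5,0,0,0,0,0,0],
  [-0.5,0,0,0,0,0,0],
], newtons=100)

```text
clock: 16.92
eef_pos: [0.5709, -0.3182, 0.0361]
tool_rot: [0.727, 0.597, 0.265, -0.212]
wrist_force: [0.1, -0.2, -0.6]
gripper_width: 0.0254
grip_force: 0.0
```

Emit:
play_rows([
  [-1,0,0,0,0,0,0],
  [-1,0,0,0,0,0,0],
  [-1,0,0,0,0,0,0],
  [-1,0,0,0,0,0,0],
  [-1,0,0,0,0,0,0],
])

```text
clock: 17.33
eef_pos: [0.5706, -0.3179, 0.0356]
tool_rot: [0.727, 0.597, 0.265, -0.212]
wrist_force: [-0.2, -2.5, 6.1]
gripper_width: 0.0125
grip_force: 98.2
```

```bash
python3 - <<'E'
from pour import *
np.set_printoptions(precision=4,suppress=True)
s=ctrl.read_state();print(s["eef_pos"],s["wrist_force"],s["grip_force"],s["gripper_width"])
E
```

```text
[ 0.5706 -0.3179  0.0356] [-0.2429 -2.4963  6.1124] 98.24258923530579 0.012520718090061977
```

Emit:
play_rows([
  [-1,0.02,0,-0.023,0,0,0],
  [-1,0.039,0,-0.046,0,0,0],
  [-1,0.039,0,-0.046,0,0,0],
  [-1,0.039,0,-0.046,0,0,0],
  [-1,0.039,0,-0.046,0,0,0],
])

```text
clock: 17.75
eef_pos: [0.5704, -0.3166, 0.0909]
tool_rot: [0.727, 0.597, 0.265, -0.212]
wrist_force: [0.3, -1.1, -1.6]
gripper_width: 0.0125
grip_force: 97.8
```

Emit:
play_rows([
  [-1,0.039,0,-0.046,0,0,0],
  [-1,0.039,0,-0.046,0,0,0],
  [-1,0,0,0,0,0,0],
])

```text
clock: 18.0
eef_pos: [0.5717, -0.3171, 0.117]
tool_rot: [0.727, 0.597, 0.266, -0.211]
wrist_force: [0.6, -0.1, -1.8]
gripper_width: 0.0124
grip_force: 97.8
```

```bash
python3 - <<'E'
from pour import *
np.set_printoptions(precision=4,suppress=True)
im=grab("k"); T=im["top"]
cv2.imwrite("pics/k.png",np.hstack([T[150:400,220:520],im["side"][80:330,200:550]])[:,:,::-1])
c,_=mask(T,(95,60,30),(118,200,255),(215,215,345,345)); c=cv2.convexHull(c)[:,0]
w=np.array([onz("top",p,.06)[:2] for p in c],np.float32); b=cv2.minEnclosingCircle(w)[0]; print("bowl",b)
d=np.array([np.cos(np.deg2rad(78.6)),np.sin(np.deg2rad(78.6)),0])
R0=down(78.6,40); seat=np.array([.5706,-.3179,.0356]); lip=np.array([.587,-.2286,0])+.052*d+[0,0,.059]
off=R0.inv().apply(lip-seat); print("off",off)
s=ctrl.read_state(); R=Ro.from_quat(s["tool_rot"]); l0=s["eef_pos"]+R.apply(off); print(l0,s["eef_pos"])
L=np.r_[b,0]-.01*d
seq(78.6,off,[(np.r_[L[:2],.14],40,15),(np.r_[L[:2],.10],0,12),(np.r_[L[:2],.085],-45,13)])
E
```

```text
bowl (0.47965067625045776, 0.03479134291410446)
off [ 0.1244 -0.0016  0.0739]
[ 0.5967 -0.1762  0.1367] [ 0.5702 -0.3166  0.1141]
max mm/row 15.751825291057543 deg 3.482068350851258 clock 18.1
[[-1, 0.045, -0.053, 0.036, 0.003, 0, 0.003], [-1, 0.045, -0.053, 0.036, 0, 0, 0], [-1, 0.046, -0.052, 0.037, 0, 0.001, 0], [-1, 0.045, -0.052, 0.036, 0, 0, 0], [-1, 0.045, -0.052, 0.037, 0, 0, 0]]
[[-1, 0.045, -0.052, 0.036, 0, 0, 0], [-1, 0.045, -0.052, 0.037, 0, 0, 0], [-1, 0.045, -0.053, 0.036, 0, 0, 0], [-1, 0.045, -0.052, 0.037, 0, 0.001, 0], [-1, 0.044, -0.052, 0.036, 0, 0, 0]]
[[-1, 0.045, -0.052, 0.037, 0, 0, 0], [-1, 0.045, -0.052, 0.036, 0, 0, 0], [-1, 0.045, -0.052, 0.037, 0, 0, 0], [-1, 0.045, -0.052, 0.036, 0, 0.001, 0], [-1, 0.045, -0.053, 0.037, 0, 0, 0]]
[[-1, 0.012, 0, -0.023, 0, -0.028, 0], [-1, 0.012, 0, -0.022, 0, -0.028, 0], [-1, 0.014, 0, -0.022, 0, -0.028, 0], [-1, 0.014, 0, -0.021, 0, -0.027, 0], [-1, 0.015, 0, -0.02, 0, -0.028, 0]]
[[-1, 0.016, 0, -0.021, 0, -0.028, 0], [-1, 0.017, 0, -0.02, 0, -0.028, 0], [-1, 0.018, 0, -0.019, 0, -0.027, 0], [-1, 0.018, 0, -0.019, 0, -0.028, 0], [-1, 0.02, 0, -0.02, 0, -0.028, 0]]
[[-1, 0.02, 0, -0.019, 0, -0.028, 0], [-1, 0.022, 0, -0.018, 0, -0.028, 0], [-1, 0.023, 0, -0.032, 0, -0.028, 0], [-1, 0.024, 0, -0.031, 0, -0.029, 0], [-1, 0.024, 0, -0.031, 0, -0.029, 0]]
[[-1, 0.025, 0, -0.031, -0.001, -0.029, 0], [-1, 0.025, 0, -0.031, 0, -0.029, 0], [-1, 0.025, 0, -0.032, 0, -0.029, 0], [-1, 0.025, 0, -0.031, 0, -0.028, 0], [-1, 0.026, 0, -0.032, 0, -0.029, 0]]
[[-1, 0.026, 0, -0.032, 0, -0.029, 0], [-1, 0.027, 0, -0.032, 0, -0.029, 0], [-1, 0.026, 0, -0.032, 0, -0.029, 0], [-1, 0.027, 0, -0.032, 0, -0.029, 0], [-1, 0.028, 0, -0.033, 0, -0.029, 0]]
```

View pics/k.png

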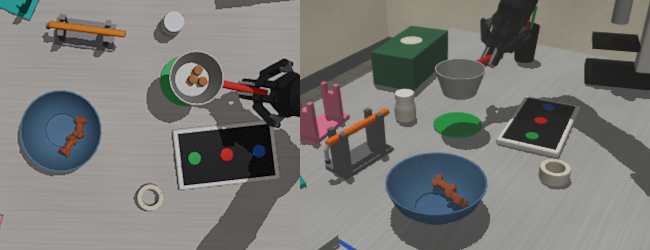

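Emit:
play_rows([
  [-1,0.025,-0.027,0.018,0.003,0,0.003],
  [-1,0.045,-0.053,0.036,0,0,0],
  [-1,0.046,-0.052,0.037,0,0.001,0],
  [-1,0.045,-0.052,0.036,0,0,0],
  [-1,0.045,-0.052,0.037,0,0,0],
])

```text
clock: 18.52
eef_pos: [0.5329, -0.2539, 0.1138]
tool_rot: [0.728, 0.595, 0.263, -0.218]
wrist_force: [-0.0, 0.4, -1.9]
gripper_width: 0.0124
grip_force: 97.9
```

Emit:
play_rows([
  [-1,0.045,-0.052,0.036,0,0,0],
  [-1,0.045,-0.052,0.037,0,0,0],
  [-1,0.045,-0.053,0.036,0,0,0],
  [-1,0.045,-0.052,0.037,0,0.001,0],
  [-1,0.044,-0.052,0.036,0,0,0],
])

```text
clock: 18.93
eef_pos: [0.4932, -0.1871, 0.115]
tool_rot: [0.728, 0.595, 0.264, -0.218]
wrist_force: [0.3, -0.7, -2.4]
gripper_width: 0.012
grip_force: 97.9
```

Emit:
play_rows([
  [-1,0.045,-0.052,0.037,0,0,0],
  [-1,0.045,-0.052,0.036,0,0,0],
  [-1,0.045,-0.052,0.037,0,0,0],
  [-1,0.045,-0.052,0.036,0,0.001,0],
  [-1,0.045,-0.053,0.037,0,0,0],
])

```text
clock: 19.35
eef_pos: [0.4537, -0.1203, 0.1162]
tool_rot: [0.728, 0.594, 0.264, -0.218]
wrist_force: [0.8, 0.8, -1.1]
gripper_width: 0.0126
grip_force: 98.0
```

Emit:
play_rows([
  [-1,0.02,-0.026,0.018,0,-0.0,0],
  [-1,0.012,0,-0.022,0,-0.028,0],
  [-1,0.014,0,-0.022,0,-0.028,0],
  [-1,0.014,0,-0.021,0,-0.027,0],
  [-1,0.015,0,-0.02,0,-0.028,0],
])

```text
clock: 19.77
eef_pos: [0.4505, -0.1161, 0.1365]
tool_rot: [0.754, 0.615, 0.178, -0.147]
wrist_force: [0.1, -0.2, -2.8]
gripper_width: 0.0122
grip_force: 98.1
```

```bash
cat > cup.py <<'E'
from pour import *
d=np.array([np.cos(np.deg2rad(78.6)),np.sin(np.deg2rad(78.6)),0])
off=np.array([.1244,-.0016,.0739])
def now():
    s=ctrl.read_state(); R=Ro.from_quat(s["tool_rot"]); print("lip",s["eef_pos"]+R.apply(off),"tilt",np.rad2deg(np.arcsin(R.as_matrix()[2,0])),"q",s["q"].round(2),"tcp",s["eef_pos"])
E
python3 - <<'E'
from cup import *
now()
L=np.array([.4797,.0348,0])-.01*d
seq(78.6,off,[(np.r_[L[:2],.095],0,8),(np.r_[L[:2],.085],-45,12)])
im=grab("l"); b,m=mask(im["side"],(45,100,30),(80,255,255),(325,180,390,222)); 
from scipy.optimize import least_squares
h=np.array([onz("side",p,.004)[:2] for p in cv2.convexHull(b)[:,0]],np.float32); print("coaster side",cv2.minEnclosingCircle(h))
b,m=mask(im["top"],(45,100,30),(80,255,255),(370,190,445,275)); h=np.array([onz("top",p,.004)[:2] for p in cv2.convexHull(b)[:,0]],np.float32); print("coaster top",cv2.minEnclosingCircle(h))
E
```

```text
lip [0.47768223 0.02566898 0.12623888] tilt 26.639616089389 q [ 0.65  0.76 -0.31  2.05 -0.51  0.52  0.68] tcp [ 0.45045213 -0.11607771  0.1365115 ]
max mm/row 9.280086206496144 deg 3.84 clock 19.7667
[[-1, 0.013, 0.001, -0.018, -0.001, -0.028, -0.001], [-1, 0.015, 0.001, -0.018, 0, -0.028, 0], [-1, 0.015, 0, -0.017, 0, -0.027, 0], [-1, 0.017, 0, -0.017, 0, -0.028, 0], [-1, 0.017, 0, -0.017, 0, -0.028, 0]]
[[-1, 0.019, 0, -0.016, 0, -0.027, 0], [-1, 0.02, 0, -0.016, 0, -0.028, -0.001], [-1, 0.021, 0, -0.016, 0, -0.028, 0], [-1, 0.025, 0, -0.036, 0, -0.031, 0], [-1, 0.026, 0, -0.036, 0, -0.031, 0]]
[[-1, 0.026, 0, -0.036, 0, -0.032, 0], [-1, 0.027, 0, -0.035, 0, -0.031, 0], [-1, 0.026, 0, -0.036, 0, -0.031, 0], [-1, 0.027, 0, -0.036, 0, -0.031, 0], [-1, 0.027, 0, -0.036, 0, -0.032, 0]]
[[-1, 0.027, 0.001, -0.036, 0, -0.031, 0], [-1, 0.028, 0, -0.037, 0, -0.031, 0], [-1, 0.028, 0, -0.036, 0, -0.031, 0], [-1, 0.028, 0, -0.037, 0, -0.032, 0], [-1, 0.028, 0, -0.036, 0, -0.031, 0]]Traceback (most recent call last):
  File "<stdin>", line 7, in <module>
cv2.error: OpenCV(4.12.0) /io/opencv/modules/imgproc/src/convhull.cpp:143: error: (-215:Assertion failed) total >= 0 && (depth == CV_32F || depth == CV_32S) in function 'convexHull'
```

Emit:
play_rows([
  [-1,0.013,0.001,-0.018,-0.001,-0.028,-0.001],
  [-1,0.015,0.001,-0.018,0,-0.028,0],
  [-1,0.015,0,-0.017,0,-0.027,0],
  [-1,0.017,0,-0.017,0,-0.028,0],
  [-1,0.017,0,-0.017,0,-0.028,0],
])

```text
clock: 20.28
eef_pos: [0.452, -0.1081, 0.1574]
tool_rot: [0.771, 0.63, 0.067, -0.056]
wrist_force: [0.7, 0.8, -2.7]
gripper_width: 0.0127
grip_force: 98.1
```

Emit:
play_rows([
  [-1,0.019,0,-0.016,0,-0.027,0],
  [-1,0.02,0,-0.016,0,-0.028,-0.001],
  [-1,0.021,0,-0.016,0,-0.028,0],
  [-1,0.025,0,-0.036,0,-0.031,0],
  [-1,0.026,0,-0.036,0,-0.031,0],
])

```text
clock: 20.7
eef_pos: [0.4559, -0.087, 0.1824]
tool_rot: [0.772, 0.632, -0.051, 0.041]
wrist_force: [0.5, 0.0, -3.6]
gripper_width: 0.0127
grip_force: 98.0
```

```bash
python3 - <<'E'
from cup import *
now()
im=grab("l2"); 
for n,bx in(("side",(325,170,395,222)),("top",(360,185,455,285))):
    b,m=mask(im[n],(45,100,30),(80,255,255),bx)
    if b is not None:
        h=np.array([onz(n,p,.004)[:2] for p in b],np.float32); print("coaster",n,cv2.minEnclosingCircle(h))
L=np.array([.4797,.0348,0])-.01*d
seq(78.6,off,[(np.r_[L[:2],.085],-45,10)])
E
```

```text
lip [0.47658196 0.02485933 0.09293628] tilt -7.479555615344662 q [-0.25  0.61  0.39  2.1  -0.19  0.49  0.05] tcp [ 0.4559287  -0.08698546  0.18239754]
coaster top ((0.5918093919754028, -0.22996854782104492), 0.05433754622936249)
max mm/row 8.72238499494261 deg 3.84 clock 20.8
[[-1, 0.023, -0.007, -0.036, 0, -0.031, 0.006], [-1, 0.024, 0.001, -0.036, 0, -0.032, 0], [-1, 0.023, 0.001, -0.035, 0, -0.031, 0], [-1, 0.024, 0.001, -0.036, 0, -0.032, 0], [-1, 0.025, 0, -0.035, 0, -0.031, 0]]
[[-1, 0.025, 0.001, -0.035, 0, -0.032, 0], [-1, 0.024, 0.001, -0.036, 0, -0.031, 0], [-1, 0.026, 0.001, -0.035, 0, -0.031, 0], [-1, 0.026, 0.001, -0.035, 0, -0.032, 0], [-1, 0.025, 0.001, -0.035, 0, -0.031, 0]]
```

Emit:
play_rows([
  [-1,0.023,-0.007,-0.036,0,-0.031,0.006],
  [-1,0.024,0.001,-0.036,0,-0.032,0],
  [-1,0.023,0.001,-0.035,0,-0.031,0],
  [-1,0.024,0.001,-0.036,0,-0.032,0],
  [-1,0.025,0,-0.035,0,-0.031,0],
])

```text
clock: 21.22
eef_pos: [0.462, -0.0557, 0.2105]
tool_rot: [0.757, 0.612, -0.177, 0.143]
wrist_force: [0.6, 0.9, -4.0]
gripper_width: 0.0124
grip_force: 98.1
```

Emit:
play_rows([
  [-1,0.025,0.001,-0.035,0,-0.032,0],
  [-1,0.024,0.001,-0.036,0,-0.031,0],
  [-1,0.026,0.001,-0.035,0,-0.031,0],
  [-1,0.026,0.001,-0.035,0,-0.032,0],
  [-1,0.025,0.001,-0.035,0,-0.031,0],
])

```text
clock: 21.63
eef_pos: [0.4715, -0.016, 0.2247]
tool_rot: [0.718, 0.581, -0.298, 0.241]
wrist_force: [-0.4, 0.4, -2.2]
gripper_width: 0.0128
grip_force: 98.1
```

```bash
python3 - <<'E'
from cup import *
now()
L=np.array([.4797,.0348,0])-.01*d
seq(78.6,off,[(np.r_[L[:2],.085],-64,5)])
E
```

```text
lip [0.47724911 0.01903573 0.08440921] tilt -45.087533817008044 q [-0.92  0.94  0.86  1.88  0.06  0.9  -0.45] tcp [ 0.47148146 -0.01602845  0.22468168]
max mm/row 10.816653826391967 deg 3.899538434225261 clock 21.6333
[[-1, 0.03, 0, -0.045, -0.004, -0.032, -0.004], [-1, 0.029, 0, -0.045, 0, -0.031, 0], [-1, 0.029, -0.001, -0.045, 0, -0.032, 0], [-1, 0.028, -0.001, -0.046, 0, -0.031, 0], [-1, 0.028, -0.001, -0.045, 0, -0.032, 0]]
```

Emit:
play_rows([
  [-1,0.03,0,-0.045,-0.004,-0.032,-0.004],
  [-1,0.029,0,-0.045,0,-0.031,0],
  [-1,0.029,-0.001,-0.045,0,-0.032,0],
  [-1,0.028,-0.001,-0.046,0,-0.031,0],
  [-1,0.028,-0.001,-0.045,0,-0.032,0],
])

```text
clock: 22.05
eef_pos: [0.4816, 0.0361, 0.2285]
tool_rot: [0.656, 0.537, -0.411, 0.335]
wrist_force: [0.6, 0.1, -2.6]
gripper_width: 0.0126
grip_force: 98.2
```

Emit:
play_rows([
  [-1,0,0,0,0,0,0],
  [-1,0,0,0,0,0,0],
  [-1,0,0,0,0,0,0],
  [-1,0,0,0,0,0,0],
  [-1,0,0,0,0,0,0],
])

```text
clock: 22.47
eef_pos: [0.4814, 0.0349, 0.2318]
tool_rot: [0.658, 0.536, -0.409, 0.336]
wrist_force: [0.4, -0.2, -1.7]
gripper_width: 0.0123
grip_force: 98.3
```

Emit:
play_rows([
  [-1,0,0,0,0,0,0],
  [-1,0,0,0,0,0,0],
  [-1,0,0,0,0,0,0],
  [-1,0,0,0,0,0,0],
  [-1,0,0,0,0,0,0],
])

```text
clock: 22.88
eef_pos: [0.4818, 0.0365, 0.2309]
tool_rot: [0.656, 0.538, -0.409, 0.337]
wrist_force: [0.5, 0.1, -1.7]
gripper_width: 0.0125
grip_force: 98.3
```

```bash
python3 - <<'E'
from cup import *
now()
im=grab("m"); cv2.imwrite("pics/m.png",np.hstack([cv2.resize(im["side"][180:330,250:450],(500,375)),im["top"][100:475,180:480]])[:,:,::-1])
L=np.array([.4797,.0348,0])-.01*d
seq(78.6,off,[(np.r_[L[:2],.13],-64,4),(np.r_[L[:2],.14],0,16),(np.r_[L[:2],.14],40,10)])
E
```

```text
lip [0.47825973 0.02523913 0.08670393] tilt -63.93516449367756 q [-1.06  1.17  0.92  1.69  0.12  1.18 -0.55] tcp [0.481765   0.03649639 0.23092639]
max mm/row 10.914210919713803 deg 4.08 clock 22.9833
[[-1, -0.049, 0.001, -0.024, 0.002, 0, -0.001], [-1, -0.048, 0, -0.023, 0, 0, 0], [-1, -0.049, -0.001, -0.024, 0, 0, 0], [-1, -0.049, -0.001, -0.023, 0, 0, 0], [-1, -0.027, 0, 0.043, -0.001, 0.033, 0]]
[[-1, -0.027, 0, 0.042, 0, 0.033, 0], [-1, -0.027, 0, 0.043, 0, 0.034, 0], [-1, -0.027, 0, 0.042, 0, 0.033, 0], [-1, -0.026, 0, 0.042, 0, 0.033, 0.001], [-1, -0.027, 0, 0.042, 0, 0.034, 0]]
[[-1, -0.026, 0, 0.042, 0, 0.033, 0], [-1, -0.026, 0, 0.042, 0, 0.033, 0], [-1, -0.026, 0, 0.042, 0, 0.034, 0], [-1, -0.026, 0, 0.041, 0.001, 0.033, 0], [-1, -0.025, 0, 0.042, 0, 0.033, 0]]
[[-1, -0.026, 0, 0.041, 0, 0.034, 0], [-1, -0.025, 0, 0.041, 0, 0.033, 0], [-1, -0.025, 0, 0.042, 0, 0.033, 0], [-1, -0.024, 0, 0.041, 0, 0.034, 0], [-1, -0.025, 0, 0.041, 0, 0.033, 0]]
[[-1, -0.024, 0.001, 0.044, 0, 0.033, -0.001], [-1, -0.024, 0, 0.044, 0, 0.034, 0], [-1, -0.025, 0, 0.045, 0, 0.033, 0], [-1, -0.024, 0, 0.044, 0, 0.033, 0], [-1, -0.024, 0, 0.044, 0, 0.034, 0]]
[[-1, -0.025, 0, 0.045, 0, 0.033, 0], [-1, -0.024, 0, 0.044, 0, 0.033, 0], [-1, -0.024, 0, 0.044, 0, 0.034, 0], [-1, -0.024, 0, 0.044, 0, 0.033, 0], [-1, -0.025, 0, 0.045, -0.001, 0.033, 0]]
```

View pics/m.png

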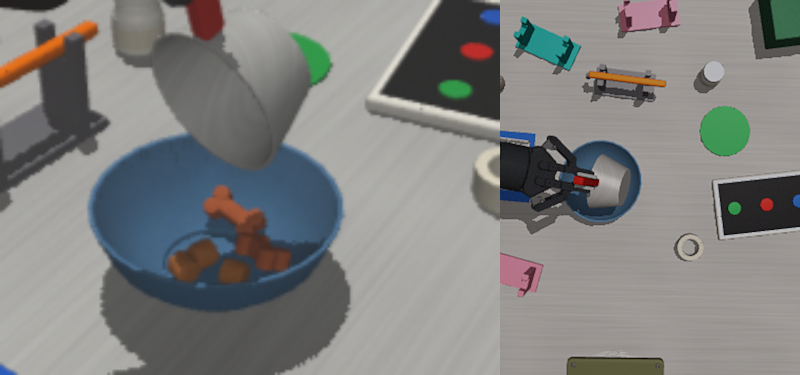

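Emit:
play_rows([
  [-1,-0.049,0.001,-0.024,0.002,0,-0.001],
  [-1,-0.048,0,-0.023,0,0,0],
  [-1,-0.049,-0.001,-0.024,0,0,0],
  [-1,-0.049,-0.001,-0.023,0,0,0],
  [-1,-0.027,0,0.043,-0.001,0.033,0],
])

```text
clock: 23.4
eef_pos: [0.4813, 0.0293, 0.2747]
tool_rot: [0.668, 0.552, -0.385, 0.318]
wrist_force: [1.0, 0.0, -2.2]
gripper_width: 0.0127
grip_force: 98.2
```

Emit:
play_rows([
  [-1,-0.027,0,0.042,0,0.033,0],
  [-1,-0.027,0,0.043,0,0.034,0],
  [-1,-0.027,0,0.042,0,0.033,0],
  [-1,-0.026,0,0.042,0,0.033,0.001],
  [-1,-0.027,0,0.042,0,0.034,0],
])

```text
clock: 23.82
eef_pos: [0.4696, -0.023, 0.2718]
tool_rot: [0.728, 0.595, -0.262, 0.216]
wrist_force: [0.1, -0.1, -2.2]
gripper_width: 0.0121
grip_force: 98.2
```

Emit:
play_rows([
  [-1,-0.026,0,0.042,0,0.033,0],
  [-1,-0.026,0,0.042,0,0.033,0],
  [-1,-0.026,0,0.042,0,0.034,0],
  [-1,-0.026,0,0.041,0.001,0.033,0],
  [-1,-0.025,0,0.042,0,0.033,0],
])

```text
clock: 24.23
eef_pos: [0.4606, -0.0665, 0.2502]
tool_rot: [0.763, 0.623, -0.133, 0.11]
wrist_force: [-0.1, 0.0, -3.2]
gripper_width: 0.013
grip_force: 98.2
```

Emit:
play_rows([
  [-1,-0.026,0,0.041,0,0.034,0],
  [-1,-0.025,0,0.041,0,0.033,0],
  [-1,-0.025,0,0.042,0,0.033,0],
  [-1,-0.024,0,0.041,0,0.034,0],
  [-1,-0.025,0,0.041,0,0.033,0],
])

```text
clock: 24.65
eef_pos: [0.4539, -0.0989, 0.2151]
tool_rot: [0.774, 0.633, 0.001, -0.0]
wrist_force: [0.1, -0.7, -2.7]
gripper_width: 0.0127
grip_force: 98.2
```

Emit:
play_rows([
  [-1,-0.024,0.001,0.044,0,0.033,-0.001],
  [-1,-0.024,0,0.044,0,0.034,0],
  [-1,-0.025,0,0.045,0,0.033,0],
  [-1,-0.024,0,0.044,0,0.033,0],
  [-1,-0.024,0,0.044,0,0.034,0],
])

```text
clock: 25.07
eef_pos: [0.4507, -0.1167, 0.1677]
tool_rot: [0.762, 0.624, 0.135, -0.11]
wrist_force: [-0.5, -0.0, -1.8]
gripper_width: 0.0124
grip_force: 98.2
```

Emit:
play_rows([
  [-1,-0.025,0,0.045,0,0.033,0],
  [-1,-0.024,0,0.044,0,0.033,0],
  [-1,-0.024,0,0.044,0,0.034,0],
  [-1,-0.024,0,0.044,0,0.033,0],
  [-1,-0.025,0,0.045,-0.001,0.033,0],
])

```text
clock: 25.48
eef_pos: [0.4505, -0.1181, 0.1162]
tool_rot: [0.727, 0.595, 0.265, -0.215]
wrist_force: [0.7, -0.5, -1.9]
gripper_width: 0.0125
grip_force: 98.3
```

```bash
python3 - <<'E'
from cup import *
now()
Q=down(78.6,40); seat=np.array([.5745,-.3190,.0356])
rows([(seat+[0,0,.07],Q,15),(seat+[0,0,.004],Q,6)],-1)
E
```

```text
lip [0.47730631 0.0222361  0.13932601] tilt 39.90385717293869 q [ 0.76  0.89 -0.28  2.   -0.73  0.67  1.02] tcp [ 0.45052654 -0.11807777  0.11621772]
max mm/row 15.850552040859647 deg 0.0 clock 25.4833
[[-1, -0.046, 0.054, -0.034, 0, 0, 0], [-1, -0.047, 0.054, -0.034, 0, 0, 0], [-1, -0.046, 0.053, -0.034, 0, 0, 0], [-1, -0.047, 0.054, -0.034, 0, 0, 0], [-1, -0.046, 0.054, -0.034, 0, 0, 0]]
[[-1, -0.046, 0.054, -0.034, 0, 0, 0], [-1, -0.047, 0.054, -0.034, 0, 0, 0], [-1, -0.046, 0.053, -0.034, 0, 0, 0], [-1, -0.047, 0.054, -0.034, 0, 0, 0], [-1, -0.046, 0.054, -0.034, 0, 0, 0]]
[[-1, -0.047, 0.054, -0.034, 0, 0, 0], [-1, -0.046, 0.054, -0.034, 0, 0, 0], [-1, -0.046, 0.054, -0.034, 0, 0, 0], [-1, -0.047, 0.053, -0.034, 0, 0, 0], [-1, -0.046, 0.054, -0.034, 0, 0, 0]]
[[-1, -0.035, 0, 0.042, 0, 0, 0], [-1, -0.036, 0, 0.042, 0, 0, 0], [-1, -0.035, 0, 0.043, 0, 0, 0], [-1, -0.035, -0.001, 0.042, 0, 0, 0], [-1, -0.036, 0, 0.042, 0, 0, 0]]
[[-1, -0.035, 0, 0.042, 0, 0, 0]]
```

Emit:
play_rows([
  [-1,-0.046,0.054,-0.034,0,0,0],
  [-1,-0.047,0.054,-0.034,0,0,0],
  [-1,-0.046,0.053,-0.034,0,0,0],
  [-1,-0.047,0.054,-0.034,0,0,0],
  [-1,-0.046,0.054,-0.034,0,0,0],
])

```text
clock: 25.9
eef_pos: [0.4915, -0.1851, 0.1127]
tool_rot: [0.728, 0.596, 0.263, -0.215]
wrist_force: [1.0, 0.4, -2.3]
gripper_width: 0.0125
grip_force: 98.2
```

Emit:
play_rows([
  [-1,-0.046,0.054,-0.034,0,0,0],
  [-1,-0.047,0.054,-0.034,0,0,0],
  [-1,-0.046,0.053,-0.034,0,0,0],
  [-1,-0.047,0.054,-0.034,0,0,0],
  [-1,-0.046,0.054,-0.034,0,0,0],
])

```text
clock: 26.32
eef_pos: [0.5325, -0.2519, 0.1091]
tool_rot: [0.728, 0.596, 0.263, -0.215]
wrist_force: [0.3, -0.0, -1.6]
gripper_width: 0.0125
grip_force: 98.2
```

Emit:
play_rows([
  [-1,-0.047,0.054,-0.034,0,0,0],
  [-1,-0.046,0.054,-0.034,0,0,0],
  [-1,-0.046,0.054,-0.034,0,0,0],
  [-1,-0.047,0.053,-0.034,0,0,0],
  [-1,-0.046,0.054,-0.034,0,0,0],
])

```text
clock: 26.73
eef_pos: [0.5736, -0.3187, 0.1053]
tool_rot: [0.728, 0.596, 0.262, -0.215]
wrist_force: [0.3, -0.1, -3.0]
gripper_width: 0.0126
grip_force: 98.3
```

Emit:
play_rows([
  [-1,0,0,0,0,0,0],
  [-1,0,0,0,0,0,0],
])

```text
clock: 26.9
eef_pos: [0.5737, -0.3178, 0.105]
tool_rot: [0.728, 0.596, 0.263, -0.215]
wrist_force: [-0.7, 0.4, -2.6]
gripper_width: 0.0127
grip_force: 98.2
```

```bash
python3 - <<'E'
from cup import *
now()
im=grab("n"); cv2.imwrite("pics/n.png",np.hstack([im["side"][80:330,230:530],im["top"][150:400,220:520]])[:,:,::-1])
Q=down(78.6,40); seat=np.array([.5745,-.3190,.0356])
rows([(seat+[0,0,.02],Q,5),(seat+[0,0,.001],Q,4)],-1)
E
```

```text
lip [ 0.60043667 -0.17739286  0.12777124] tilt 39.754151416812654 q [ 0.76  1.1  -0.1   1.25 -0.54  1.22  0.8 ] tcp [ 0.57374251 -0.31778322  0.1050314 ]
max mm/row 10.188228501560022 deg 0.0 clock 27.0
[[-1, -0.034, 0.001, 0.036, 0, 0, 0], [-1, -0.035, 0.001, 0.037, 0, 0, 0], [-1, -0.034, 0.002, 0.036, 0, 0, 0], [-1, -0.034, 0.001, 0.037, 0, 0, 0], [-1, -0.035, 0.001, 0.036, 0, 0, 0]]
[[-1, -0.015, 0, 0.018, 0, 0, 0], [-1, -0.015, 0, 0.018, 0, 0, 0], [-1, -0.016, 0, 0.019, 0, 0, 0], [-1, -0.015, 0, 0.018, 0, 0, 0]]
```

View pics/n.png

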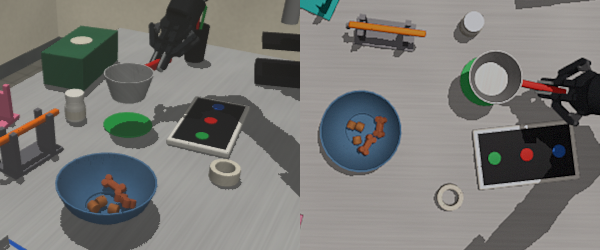

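Emit:
play_rows([
  [-1,-0.034,0.001,0.036,0,0,0],
  [-1,-0.035,0.001,0.037,0,0,0],
  [-1,-0.034,0.002,0.036,0,0,0],
  [-1,-0.034,0.001,0.037,0,0,0],
  [-1,-0.035,0.001,0.036,0,0,0],
])

```text
clock: 27.42
eef_pos: [0.5754, -0.319, 0.0539]
tool_rot: [0.727, 0.595, 0.265, -0.217]
wrist_force: [-0.2, 0.3, -2.1]
gripper_width: 0.0125
grip_force: 98.4
```

Emit:
play_rows([
  [-1,-0.015,0,0.018,0,0,0],
  [-1,-0.015,0,0.018,0,0,0],
  [-1,-0.016,0,0.019,0,0,0],
  [-1,-0.015,0,0.018,0,0,0],
  [-1,0,0,0,0,0,0],
])

```text
clock: 27.83
eef_pos: [0.5759, -0.3192, 0.036]
tool_rot: [0.727, 0.595, 0.265, -0.216]
wrist_force: [-0.2, -0.8, -2.0]
gripper_width: 0.0123
grip_force: 98.2
```

Emit:
play_rows([
  [-0.6,0,0,0,0,0,0],
  [-0.3,0,0,0,0,0,0],
  [0,0,0,0,0,0,0],
  [0.4,0,0,0,0,0,0],
  [0.4,0,0,0,0,0,0],
])

```text
clock: 28.25
eef_pos: [0.5761, -0.3193, 0.037]
tool_rot: [0.727, 0.595, 0.265, -0.216]
wrist_force: [0.8, -0.2, 0.4]
gripper_width: 0.0601
grip_force: 0.0
```

Emit:
play_rows([
  [0.4,0,0,0,0,0,0],
  [0.4,0,0,0,0,0,0],
  [0.4,0,0,-0.03,0,0,0],
  [0.4,0,0,-0.1,0,0,0],
  [0.4,0,0,-0.15,0,0,0],
])

```text
clock: 28.67
eef_pos: [0.5681, -0.3517, 0.0786]
tool_rot: [0.726, 0.595, 0.265, -0.219]
wrist_force: [1.4, 0.3, 0.0]
gripper_width: 0.0601
grip_force: 0.0
```

Emit:
play_rows([
  [1,0.06,0,-0.12,0,-0.03,0],
  [1,0.06,0,-0.12,0,-0.03,0],
  [1,0.06,0,-0.12,0,-0.03,0],
  [1,0.06,0,-0.12,0,-0.03,0],
  [1,0,0,0,0,0,0],
])

```text
clock: 29.08
eef_pos: [0.5705, -0.369, 0.1943]
tool_rot: [0.753, 0.62, 0.173, -0.133]
wrist_force: [1.1, -0.4, 1.5]
gripper_width: 0.0856
grip_force: 0.0
```

```bash
python3 - <<'E'
from cup import *
np.set_printoptions(precision=4,suppress=True)
s=ctrl.read_state(); print(s["eef_pos"],s["clock"])
im=grab("o"); T=im["top"];S=im["side"]
a,_=mask(T,(0,150,60),(6,255,255),(420,220,490,260)); e=sorted(map(tuple,ends(a))); print("cup handle",[onz("top",x,.053) for x in e])
a,_=mask(T,(8,150,100),(20,255,255),(255,160,360,200)); b,_=mask(S,(8,150,100),(20,255,255),(210,180,300,240))
ea,eb=sorted(map(tuple,ends(a))),sorted(map(tuple,ends(b))); print("sty",[tri(x,y) for x,y in zip(ea,eb)],[onz("top",x,.08) for x in ea])
# cradle base (grey, darker than table): rest tops
c,_=mask(T,(95,60,30),(118,200,255),(215,215,345,345)); c=cv2.convexHull(c.astype(np.float32))[:,0]
print("bowl",cv2.minEnclosingCircle(np.array([onz("top",p,.06)[:2] for p in c],np.float32)))
q=T[165:205,262:350]; cv2.imwrite("pics/o.png",np.hstack([cv2.resize(T[155:275,255:455],(480,288)),cv2.resize(S[150:300,190:340],(288,288),interpolation=cv2.INTER_CUBIC)])[:,:,::-1])
E
```

```text
[ 0.5705 -0.369   0.1943] 29.0833
cup handle [array([ 0.5831, -0.2859,  0.053 ]), array([ 0.5663, -0.3696,  0.053 ])]
sty [(array([0.6996, 0.0635, 0.0737]), np.float64(0.0026859421764492577)), (array([ 0.6808, -0.0942,  0.0768]), np.float64(0.0006020273146139894))] [array([0.6974, 0.062 , 0.08  ]), array([ 0.6805, -0.0939,  0.08  ])]
bowl ((0.47981980443000793, 0.03481877222657204), 0.08419863134622574)
```

View pics/o.png

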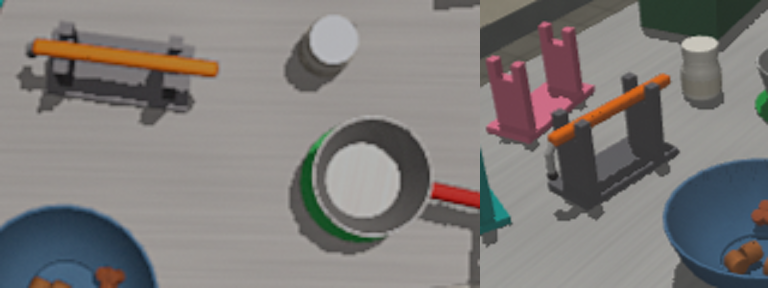

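```bash
python3 - <<'E'
from cup import *
Q=down(83.8); rows([((.62,-.2,.2),Q,7),((.689,-.016,.15),Q,8),((.689,-.016,.15),Q,2)],1)
E
```

```text
max mm/row 25.453486990980235 deg 3.6791303320214137 clock 29.1833
[[1, 0.117, 0.014, 0.046, 0.002, -0.03, -0.006], [1, 0.12, 0.015, 0.039, 0.002, -0.03, -0.006], [1, 0.122, 0.017, 0.032, 0.002, -0.03, -0.006], [1, 0.123, 0.018, 0.023, 0.002, -0.03, -0.006], [1, 0.124, 0.02, 0.016, 0.002, -0.03, -0.006]]
[[1, 0.125, 0.022, 0.008, 0.002, -0.03, -0.006], [1, 0.125, 0.023, -0.001, 0.002, -0.03, -0.006], [1, 0.119, 0.031, 0.032, 0, 0, 0], [1, 0.118, 0.031, 0.031, 0, 0, 0], [1, 0.119, 0.031, 0.032, 0, 0, 0]]
[[1, 0.119, 0.03, 0.032, 0, 0, 0], [1, 0.119, 0.031, 0.032, 0, 0, 0], [1, 0.118, 0.031, 0.031, 0, 0, 0], [1, 0.119, 0.031, 0.032, 0, 0, 0], [1, 0.119, 0.031, 0.032, 0, 0, 0]]
[[1, 0, 0, 0, -0.001, -0.001, 0], [1, 0, 0, 0, -0.001, -0.001, 0]]
```

Emit:
play_rows([
  [1,0.117,0.014,0.046,0.002,-0.03,-0.006],
  [1,0.12,0.015,0.039,0.002,-0.03,-0.006],
  [1,0.122,0.017,0.032,0.002,-0.03,-0.006],
  [1,0.123,0.018,0.023,0.002,-0.03,-0.006],
  [1,0.124,0.02,0.016,0.002,-0.03,-0.006],
])

```text
clock: 29.6
eef_pos: [0.6028, -0.2482, 0.1928]
tool_rot: [0.752, 0.656, 0.048, -0.044]
wrist_force: [0.8, 0.4, -0.4]
gripper_width: 0.0856
grip_force: 0.0
```

Emit:
play_rows([
  [1,0.125,0.022,0.008,0.002,-0.03,-0.006],
  [1,0.125,0.023,-0.001,0.002,-0.03,-0.006],
  [1,0.119,0.031,0.032,0,0,0],
  [1,0.118,0.031,0.031,0,0,0],
  [1,0.119,0.031,0.032,0,0,0],
])

```text
clock: 30.02
eef_pos: [0.6443, -0.1301, 0.1772]
tool_rot: [0.744, 0.668, -0.001, -0.006]
wrist_force: [0.3, -1.0, -0.0]
gripper_width: 0.0853
grip_force: 0.0
```

Emit:
play_rows([
  [1,0.119,0.03,0.032,0,0,0],
  [1,0.119,0.031,0.032,0,0,0],
  [1,0.118,0.031,0.031,0,0,0],
  [1,0.119,0.031,0.032,0,0,0],
  [1,0.119,0.031,0.032,0,0,0],
])

```text
clock: 30.43
eef_pos: [0.6873, -0.0161, 0.1454]
tool_rot: [0.745, 0.667, -0.002, -0.006]
wrist_force: [0.9, -0.2, -1.1]
gripper_width: 0.0858
grip_force: 0.0
```

Emit:
play_rows([
  [1,0,0,0,-0.001,-0.001,0],
  [1,0,0,0,-0.001,-0.001,0],
  [1,0,0,0,0,0,0],
])

```text
clock: 30.68
eef_pos: [0.6871, -0.0178, 0.1464]
tool_rot: [0.745, 0.668, -0.002, -0.002]
wrist_force: [0.2, -1.6, 0.1]
gripper_width: 0.0854
grip_force: 0.0
```

```bash
python3 - <<'E'
from cup import *
s=ctrl.read_state(); print(s["eef_pos"],Ro.from_quat(s["tool_rot"]).as_matrix()[:,0],s["q"].round(2))
Q=down(83.8); rows([((.689,-.016,.055),Q,6)],1)
E
```

```text
[ 0.68714616 -0.01775094  0.14643454] [1.08702330e-01 9.94074238e-01 4.61592236e-04] [-0.16  0.89  0.25  1.44 -0.26  0.85  0.06]
max mm/row 15.410386108076594 deg 0.0 clock 30.6833
[[1, 0.002, 0.002, 0.076, 0, 0, 0], [1, 0.001, 0.002, 0.076, 0, 0, 0], [1, 0.002, 0.002, 0.077, 0, 0, 0], [1, 0.001, 0.001, 0.076, 0, 0, 0], [1, 0.002, 0.002, 0.076, 0, 0, 0]]
[[1, 0.001, 0.002, 0.076, 0, 0, 0]]
```

Emit:
play_rows([
  [1,0.002,0.002,0.076,0,0,0],
  [1,0.001,0.002,0.076,0,0,0],
  [1,0.002,0.002,0.077,0,0,0],
  [1,0.001,0.001,0.076,0,0,0],
  [1,0.002,0.002,0.076,0,0,0],
])

```text
clock: 31.1
eef_pos: [0.6894, -0.0175, 0.0709]
tool_rot: [0.745, 0.667, -0.001, -0.002]
wrist_force: [0.3, -0.5, 0.1]
gripper_width: 0.085
grip_force: 0.0
```

Emit:
play_rows([
  [0.2,0.001,0.002,0.076,0,0,0],
  [0,0,0,0,0,0,0],
  [-0.3,0,0,0,0,0,0],
  [-0.5,0,0,0,0,0,0],
  [-0.5,0,0,0,0,0,0],
], newtons=100)

```text
clock: 31.52
eef_pos: [0.6912, -0.0148, 0.0575]
tool_rot: [0.744, 0.668, 0.0, -0.001]
wrist_force: [0.3, -0.1, 1.1]
gripper_width: 0.0255
grip_force: 0.0
```

Emit:
play_rows([
  [-1,0,0,0,0,0,0],
  [-1,0,0,0,0,0,0],
  [-1,0,0,0,0,0,0],
  [-1,0,0,0,0,0,0],
  [-1,0,0,0,0,0,0],
])

```text
clock: 31.93
eef_pos: [0.6912, -0.0147, 0.0578]
tool_rot: [0.744, 0.668, 0.0, -0.001]
wrist_force: [-1.8, -0.3, 5.8]
gripper_width: 0.0118
grip_force: 98.2
```

```bash
python3 - <<'E'
from cup import *
for i in range(3):
    s=ctrl.read_state(); print(s["eef_pos"],s["gripper_width"],s["grip_force"],s["wrist_force"])
im=grab()
a,_=mask(im["top"],(8,150,100),(20,255,255),(255,160,360,200))
E
```

```text
[ 0.6911897  -0.01466321  0.05780176] 0.011799690765699856 98.18434953689575 [-1.78152744 -0.30824558  5.769984  ]
[ 0.6911897  -0.01466321  0.05780176] 0.011799690765699856 98.18434953689575 [-1.78152744 -0.30824558  5.769984  ]
[ 0.6911897  -0.01466321  0.05780176] 0.011799690765699856 98.18434953689575 [-1.78152744 -0.30824558  5.769984  ]
```

```bash
cat > sty.py <<'E'
from pour import *
TIP=np.array([.083,0,.0258])
def tcp_for(tip,az): Q=down(az); return np.asarray(tip)-Q.apply(TIP),Q
E
python3 - <<'E'
from sty import *
Q0=down(83.8); p=np.array([.6912,-.0147,.0578])
P,Q=tcp_for([.4259,-.2504,.070],125); print(P)
rows([(p+[0,0,.12],Q0,5),(np.r_[P[:2],.178],Q,15),(P,Q,5)],-1)
E
```

```text
[ 0.47350684 -0.31838962  0.0958    ]
max mm/row 25.079872407968907 deg 2.76 clock 32.0333
[[-1, 0, 0, -0.12, 0, 0, 0], [-1, 0, 0, -0.12, 0, 0, 0], [-1, 0.001, 0, -0.12, 0, 0, 0], [-1, 0, 0, -0.12, 0, 0, 0], [-1, 0, -0.001, -0.12, 0, 0, 0]]
[[-1, -0.108, -0.061, 0, 0, 0, -0.023], [-1, -0.106, -0.067, 0, 0, 0, -0.023], [-1, -0.102, -0.071, -0.001, 0, 0, -0.023], [-1, -0.098, -0.076, 0, 0, 0, -0.023], [-1, -0.095, -0.081, 0, 0, 0, -0.023]]
[[-1, -0.091, -0.085, 0, 0, 0, -0.023], [-1, -0.086, -0.09, -0.001, 0, 0, -0.023], [-1, -0.082, -0.094, 0, 0, 0, -0.023], [-1, -0.078, -0.097, 0, 0, 0, -0.023], [-1, -0.073, -0.101, 0, 0, 0, -0.023]]
[[-1, -0.067, -0.105, -0.001, 0, 0, -0.023], [-1, -0.063, -0.107, 0, 0, 0, -0.023], [-1, -0.057, -0.111, 0, 0, 0, -0.023], [-1, -0.052, -0.113, 0, 0, 0, -0.023], [-1, -0.047, -0.116, -0.001, 0, 0, -0.023]]
[[-1, 0, 0, 0.082, 0, 0, 0], [-1, 0, 0, 0.083, 0, 0, 0], [-1, -0.001, 0, 0.082, 0, 0, 0], [-1, 0, 0, 0.082, 0, 0, 0], [-1, 0, 0, 0.082, 0, 0, 0]]
```

Emit:
play_rows([
  [-1,0,0,-0.05,0,0,0],
  [-1,0,0,-0.12,0,0,0],
  [-1,0,0,-0.12,0,0,0],
  [-1,0,0,-0.12,0,0,0],
  [-1,0,0,-0.19,0,0,0],
])

```text
clock: 32.45
eef_pos: [0.6884, -0.0144, 0.1753]
tool_rot: [0.744, 0.668, -0.002, -0.004]
wrist_force: [-0.0, -0.4, -1.5]
gripper_width: 0.012
grip_force: 97.6
```

Emit:
play_rows([
  [-1,-0.108,-0.061,0,0,0,-0.023],
  [-1,-0.106,-0.067,0,0,0,-0.023],
  [-1,-0.102,-0.071,-0.001,0,0,-0.023],
  [-1,-0.098,-0.076,0,0,0,-0.023],
  [-1,-0.095,-0.081,0,0,0,-0.023],
])

```text
clock: 32.87
eef_pos: [0.6173, -0.1167, 0.1772]
tool_rot: [0.658, 0.753, -0.0, -0.002]
wrist_force: [0.6, 0.4, 0.2]
gripper_width: 0.0116
grip_force: 97.6
```

Emit:
play_rows([
  [-1,-0.091,-0.085,0,0,0,-0.023],
  [-1,-0.086,-0.09,-0.001,0,0,-0.023],
  [-1,-0.082,-0.094,0,0,0,-0.023],
  [-1,-0.078,-0.097,0,0,0,-0.023],
  [-1,-0.073,-0.101,0,0,0,-0.023],
])

```text
clock: 33.28
eef_pos: [0.5449, -0.2182, 0.1773]
tool_rot: [0.562, 0.827, 0.0, -0.002]
wrist_force: [-0.7, 0.1, -0.0]
gripper_width: 0.0119
grip_force: 97.6
```

Emit:
play_rows([
  [-1,-0.067,-0.105,-0.001,0,0,-0.023],
  [-1,-0.063,-0.107,0,0,0,-0.023],
  [-1,-0.057,-0.111,0,0,0,-0.023],
  [-1,-0.052,-0.113,0,0,0,-0.023],
  [-1,-0.047,-0.116,-0.001,0,0,-0.023],
])

```text
clock: 33.7
eef_pos: [0.4722, -0.3195, 0.1776]
tool_rot: [0.459, 0.888, 0.0, -0.002]
wrist_force: [0.3, 0.2, -0.5]
gripper_width: 0.0121
grip_force: 97.6
```

Emit:
play_rows([
  [-1,0,0,0.082,0,0,0],
  [-1,0,0,0.083,0,0,0],
  [-1,-0.001,0,0.082,0,0,0],
  [-1,0,0,0.082,0,0,0],
  [-1,0,0,0,0,0,0],
])

```text
clock: 34.12
eef_pos: [0.4712, -0.3176, 0.1091]
tool_rot: [0.46, 0.888, 0.0, -0.005]
wrist_force: [0.5, 0.9, -1.2]
gripper_width: 0.0117
grip_force: 97.7
```

```bash
python3 - <<'E'
from sty import *
s=ctrl.read_state(); R=Ro.from_quat(s["tool_rot"]); t=s["eef_pos"]+R.apply(TIP); print(s["eef_pos"],"tip",t, "px",proj("top",t),proj("side",t),s["wrist_force"],s["clock"])
im=grab("p"); u,v=proj("top",t).astype(int); u2,v2=proj("side",t).astype(int)
cv2.imwrite("pics/p.png",np.hstack([cv2.resize(im["top"][v-60:v+60,u-60:u+60],(390,390),interpolation=cv2.INTER_CUBIC),cv2.resize(im["side"][v2-60:v2+60,u2-60:u2+60],(390,390),interpolation=cv2.INTER_CUBIC)])[:,:,::-1])
P,Q=tcp_for([.4259,-.2504,.030],125); rows([(P,Q,5)],-1)
E
```

```text
[ 0.4711544  -0.31755492  0.10912424] tip [ 0.42309776 -0.24961778  0.08402952] px [420.15320626 311.94631335] [436.68522126 186.70146142] [ 0.4592803   0.884248   -1.24724943] 34.1167
max mm/row 11.203570859328735 deg 0.0 clock 34.2167
[[-1, -0.001, 0.001, 0.056, 0, 0, 0], [-1, 0, 0.001, 0.055, 0, 0, 0], [-1, -0.001, 0, 0.056, 0, 0, 0], [-1, 0, 0.001, 0.056, 0, 0, 0], [-1, -0.001, 0.001, 0.056, 0, 0, 0]]
```

View pics/p.png

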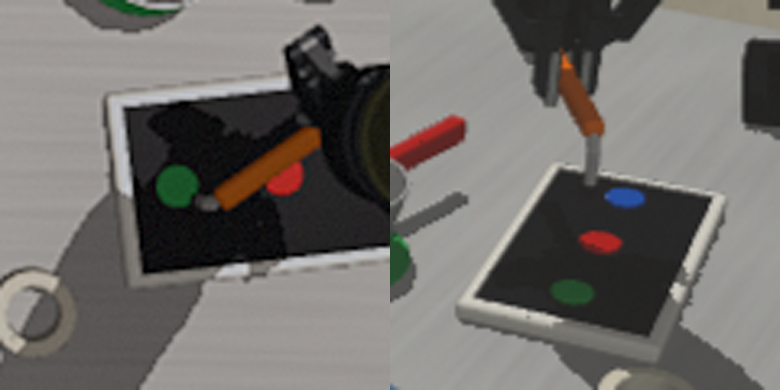

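Emit:
play_rows([
  [-1,-0.001,0.001,0.056,0,0,0],
  [-1,0,0.001,0.055,0,0,0],
  [-1,-0.001,0,0.056,0,0,0],
  [-1,0,0.001,0.056,0,0,0],
  [-1,-0.001,0.001,0.05,0,0,0],
])

```text
clock: 34.63
eef_pos: [0.4735, -0.3181, 0.0553]
tool_rot: [0.46, 0.888, 0.0, -0.002]
wrist_force: [-1.0, 0.4, -1.1]
gripper_width: 0.0119
grip_force: 97.7
```

Emit:
play_rows([
  [-1,0,0,0,0,0,0],
  [-1,0,0,0,0,0,0],
])

```text
clock: 34.8
eef_pos: [0.4732, -0.3181, 0.0557]
tool_rot: [0.46, 0.888, 0.0, -0.003]
wrist_force: [0.3, 0.5, -0.3]
gripper_width: 0.0116
grip_force: 97.7
```

```bash
python3 - <<'E'
from sty import *
s=ctrl.read_state(); R=Ro.from_quat(s["tool_rot"]); t=s["eef_pos"]+R.apply(TIP); print(s["eef_pos"],"tip",t, s["wrist_force"],s["clock"])
im=grab("r"); u,v=415,308; u2,v2=433,213
print(proj("top",t),proj("side",t))
cv2.imwrite("pics/r.png",np.hstack([cv2.resize(im["top"][v-30:v+30,u-30:u+30],(390,390),interpolation=cv2.INTER_CUBIC),cv2.resize(im["side"][v2-30:v2+30,u2-30:u2+30],(390,390),interpolation=cv2.INTER_CUBIC)])[:,:,::-1])
E
```

```text
[ 0.47324779 -0.3181083   0.05574848] tip [ 0.42525734 -0.25021371  0.0304131 ] [ 0.3259247   0.48194113 -0.29515541] 34.8
[415.32315941 308.67879543] [432.79564309 209.29013081]
```

View pics/r.png

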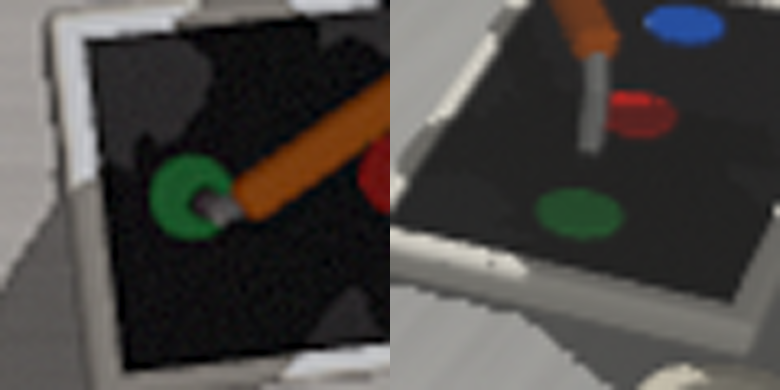

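Emit:
play_rows([
  [-1,0,0,0.015,0,0,0],
  [-1,0,0,0.015,0,0,0],
  [-1,0,0,0.015,0,0,0],
  [-1,0,0,0,0,0,0],
])

```text
clock: 35.23
eef_pos: [0.4735, -0.3182, 0.0472]
tool_rot: [0.46, 0.888, 0.0, -0.002]
wrist_force: [-0.4, 0.3, 0.1]
gripper_width: 0.0118
grip_force: 97.7
```

Emit:
play_rows([
  [-1,0,0,0.007,0,0,0],
  [-1,0,0,0,0,0,0],
])

```text
clock: 35.4
eef_pos: [0.4737, -0.3184, 0.0461]
tool_rot: [0.46, 0.888, 0.0, -0.002]
wrist_force: [0.9, -0.6, -0.4]
gripper_width: 0.0122
grip_force: 97.7
```

Emit:
play_rows([
  [-1,0,0,0.006,0,0,0],
  [-1,0,0,0,0,0,0],
])

```text
clock: 35.57
eef_pos: [0.4737, -0.3184, 0.045]
tool_rot: [0.46, 0.888, 0.0, -0.002]
wrist_force: [-0.1, 0.7, -0.4]
gripper_width: 0.0124
grip_force: 97.7
```

Emit:
play_rows([
  [-1,0,0,0.005,0,0,0],
  [-1,0,0,0,0,0,0],
])

```text
clock: 35.73
eef_pos: [0.4737, -0.3183, 0.044]
tool_rot: [0.46, 0.888, 0.0, -0.002]
wrist_force: [-0.2, -0.5, -0.4]
gripper_width: 0.0118
grip_force: 97.7
```

Emit:
play_rows([
  [-1,0,0,0.005,0,0,0],
  [-1,0,0,0,0,0,0],
])

```text
clock: 35.9
eef_pos: [0.4737, -0.3183, 0.043]
tool_rot: [0.46, 0.888, 0.0, -0.002]
wrist_force: [0.7, 0.3, 0.4]
gripper_width: 0.0122
grip_force: 97.7
```

Emit:
play_rows([
  [-1,0,0,0.005,0,0,0],
  [-1,0,0,0,0,0,0],
])

```text
clock: 36.07
eef_pos: [0.4738, -0.3185, 0.0421]
tool_rot: [0.46, 0.888, 0.0, -0.002]
wrist_force: [0.4, -0.6, 0.2]
gripper_width: 0.0116
grip_force: 97.8
```

Emit:
play_rows([
  [-1,0,0,0.003,0,0,0],
  [-1,0,0,0,0,0,0],
  [-1,0,0,0,0,0,0],
])

```text
clock: 36.32
eef_pos: [0.4739, -0.3186, 0.0417]
tool_rot: [0.46, 0.888, 0.0, -0.002]
wrist_force: [-0.1, -0.2, 1.7]
gripper_width: 0.012
grip_force: 97.9
```

Contact seems to be starting; a little more.

Emit:
play_rows([
  [-1,0,0,0.003,0,0,0],
  [-1,0,0,0,0,0,0],
  [-1,0,0,0,0,0,0],
])

```text
clock: 36.57
eef_pos: [0.474, -0.3187, 0.0411]
tool_rot: [0.46, 0.888, 0.0, -0.002]
wrist_force: [0.3, -0.9, 4.1]
gripper_width: 0.0119
grip_force: 98.2
```

Emit:
play_rows([
  [-1,0,0,0.003,0,0,0],
  [-1,0,0,0,0,0,0],
  [-1,0,0,0,0,0,0],
])

```text
clock: 36.82
eef_pos: [0.4742, -0.3189, 0.0406]
tool_rot: [0.46, 0.888, 0.0, -0.001]
wrist_force: [1.2, -1.9, 5.1]
gripper_width: 0.0117
grip_force: 98.4
```

Emit:
play_rows([
  [-1,0,0,0,0,0,0],
  [-1,0,0,0,0,0,0],
  [-1,0,0,-0.03,0,0,0],
  [-1,0,0,-0.1,0,0,0],
  [-1,0,0,-0.12,0,0,0],
])

```text
clock: 37.23
eef_pos: [0.472, -0.3168, 0.0892]
tool_rot: [0.46, 0.888, 0.001, -0.005]
wrist_force: [0.4, -0.7, -0.2]
gripper_width: 0.0119
grip_force: 97.7
```

Emit:
play_rows([
  [-1,-0.0517,-0.027,0,0,0,0],
  [-1,-0.1035,-0.054,0,0,0,0],
  [-1,-0.1035,-0.054,0,0,0,0],
  [-1,-0.1035,-0.054,0,0,0,0],
  [-1,-0.1035,-0.054,0,0,0,0],
])

```text
clock: 37.65
eef_pos: [0.4872, -0.4233, 0.0893]
tool_rot: [0.46, 0.888, 0.001, -0.003]
wrist_force: [-0.2, -0.5, -0.8]
gripper_width: 0.0119
grip_force: 97.7
```

Emit:
play_rows([
  [-1,-0.1035,-0.054,0,0,0,0],
  [-1,-0.0517,-0.027,0,0,0,0],
  [-1,0,0,0,0,0,0],
  [-1,0,0,0,0,0,0],
])

```text
clock: 37.98
eef_pos: [0.4916, -0.4569, 0.0889]
tool_rot: [0.461, 0.888, 0.001, -0.003]
wrist_force: [-0.6, 0.4, -0.5]
gripper_width: 0.0116
grip_force: 97.7
```

```bash
python3 - <<'E'
from sty import *
s=ctrl.read_state(); R=Ro.from_quat(s["tool_rot"]); t=s["eef_pos"]+R.apply(TIP); print(s["eef_pos"],"tip",t, s["wrist_force"],s["clock"])
P,Q=tcp_for([.4439,-.3895,.022],125); rows([(P,Q,5)],-1)
im=grab("s"); T=im["top"]
c,_=mask(T,(95,60,30),(118,200,255),(215,215,345,345)); c=cv2.convexHull(c.astype(np.float32))[:,0]
print("bowl",cv2.minEnclosingCircle(np.array([onz("top",p,.06)[:2] for p in c],np.float32)))
E
```

```text
[ 0.49157426 -0.45690931  0.08890097] tip [ 0.44365906 -0.38894211  0.06361791] [-0.60040688  0.40417781 -0.5344378 ] 37.9833
max mm/row 8.404760555780278 deg 0.12 clock 37.9833
[[-1, -0.001, 0, 0.041, 0, -0.001, 0], [-1, 0, -0.001, 0.041, 0, -0.001, 0], [-1, -0.001, 0, 0.041, 0, -0.001, 0], [-1, 0, 0, 0.041, 0, -0.001, 0], [-1, -0.001, -0.001, 0.042, 0, -0.001, 0]]
bowl ((0.5156749486923218, 0.025191524997353554), 0.08408834040164948)
```

Emit:
play_rows([
  [-1,-0.001,0,0.041,0,0,0],
  [-1,0,-0.001,0.041,0,0,0],
  [-1,-0.001,0,0.041,0,0,0],
  [-1,0,0,0.041,0,0,0],
  [-1,-0.001,-0.001,0.042,0,0,0],
])

```text
clock: 38.5
eef_pos: [0.4923, -0.4574, 0.0474]
tool_rot: [0.46, 0.888, 0.001, -0.002]
wrist_force: [-0.0, -0.2, -0.3]
gripper_width: 0.0119
grip_force: 97.7
```

Emit:
play_rows([
  [-1,0,0,0,0,0,0],
  [-1,0,0,0.007,0,0,0],
  [-1,0,0,0,0,0,0],
])

```text
clock: 38.75
eef_pos: [0.4925, -0.458, 0.0471]
tool_rot: [0.46, 0.888, 0.0, -0.002]
wrist_force: [0.1, -0.3, 0.0]
gripper_width: 0.0124
grip_force: 97.7
```

Emit:
play_rows([
  [-1,0,0,0.007,0,0,0],
  [-1,0,0,0,0,0,0],
])

```text
clock: 38.92
eef_pos: [0.4926, -0.4581, 0.0462]
tool_rot: [0.46, 0.888, 0.0, -0.002]
wrist_force: [-1.0, 0.2, -0.3]
gripper_width: 0.0114
grip_force: 97.7
```

Emit:
play_rows([
  [-1,0,0,0.005,0,0,0],
  [-1,0,0,0,0,0,0],
])

```text
clock: 39.08
eef_pos: [0.4925, -0.458, 0.045]
tool_rot: [0.46, 0.888, 0.0, -0.002]
wrist_force: [-0.7, -0.1, 0.1]
gripper_width: 0.0124
grip_force: 97.7
```

Emit:
play_rows([
  [-1,0,0,0.004,0,0,0],
  [-1,0,0,0,0,0,0],
])

```text
clock: 39.25
eef_pos: [0.4924, -0.4579, 0.044]
tool_rot: [0.46, 0.888, 0.0, -0.002]
wrist_force: [0.6, -0.4, -0.4]
gripper_width: 0.012
grip_force: 97.7
```

Emit:
play_rows([
  [-1,0,0,0.006,0,0,0],
  [-1,0,0,0,0,0,0],
])

```text
clock: 39.42
eef_pos: [0.4923, -0.4578, 0.0427]
tool_rot: [0.46, 0.888, 0.0, -0.002]
wrist_force: [1.3, 0.2, -0.4]
gripper_width: 0.012
grip_force: 97.7
```

Emit:
play_rows([
  [-1,0,0,0.006,0,0,0],
  [-1,0,0,0,0,0,0],
])

```text
clock: 39.58
eef_pos: [0.4925, -0.4581, 0.0418]
tool_rot: [0.46, 0.888, 0.0, -0.002]
wrist_force: [0.1, -0.0, 1.8]
gripper_width: 0.012
grip_force: 97.9
```

Emit:
play_rows([
  [-1,0,0,0.004,0,0,0],
  [-1,0,0,0,0,0,0],
  [-1,0,0,0,0,0,0],
])

```text
clock: 39.83
eef_pos: [0.4927, -0.4583, 0.0413]
tool_rot: [0.46, 0.888, 0.0, -0.002]
wrist_force: [0.1, -1.0, 2.4]
gripper_width: 0.0121
grip_force: 98.1
```

Emit:
play_rows([
  [-1,0,0,0.003,0,0,0],
  [-1,0,0,0,0,0,0],
  [-1,0,0,0,0,0,0],
])

```text
clock: 40.08
eef_pos: [0.4928, -0.4584, 0.0407]
tool_rot: [0.46, 0.888, 0.0, -0.001]
wrist_force: [0.6, -1.7, 4.3]
gripper_width: 0.0119
grip_force: 98.3
```

Emit:
play_rows([
  [-1,0,0,0,0,0,0],
  [-1,0,0,0,0,0,0],
  [-1,0,0,-0.05,0,0,0],
  [-1,0,0,-0.15,0,0,0],
  [-1,0,0,-0.2,0,0,0],
])

```text
clock: 40.5
eef_pos: [0.4898, -0.4552, 0.1173]
tool_rot: [0.46, 0.888, 0.002, -0.007]
wrist_force: [0.9, 0.0, -1.0]
gripper_width: 0.012
grip_force: 97.7
```

Emit:
play_rows([
  [-1,0,0,-0.2,0,0,0],
  [-1,0,0,-0.1,0,0,0],
  [-1,0,0,0,0,0,0],
])

```text
clock: 40.75
eef_pos: [0.4951, -0.46, 0.1861]
tool_rot: [0.46, 0.888, -0.0, 0.002]
wrist_force: [0.4, -0.2, 0.3]
gripper_width: 0.0116
grip_force: 97.7
```

```bash
python3 - <<'E'
from sty import *
Q0=down(83.8); p=np.array([.6912,-.0147,.0578])
s=ctrl.read_state(); print(s["eef_pos"])
rows([(p+[0,0,.115],Q0,20)],-1)
im=grab("t"); cv2.imwrite("pics/t.png",np.hstack([cv2.resize(im["side"][200:330,250:420],(510,390)),cv2.resize(im["top"][220:350,230:320],(270,390))])[:,:,::-1])
E
```

```text
[ 0.49511663 -0.46004136  0.18605879]
max mm/row 24.473659309551564 deg 2.04 clock 40.75
[[-1, 0.063, 0.104, 0.003, 0, 0, 0.017], [-1, 0.066, 0.102, 0.003, 0, 0, 0.017], [-1, 0.07, 0.1, 0.003, 0, 0, 0.017], [-1, 0.074, 0.097, 0.004, 0, 0, 0.017], [-1, 0.076, 0.094, 0.003, 0, 0, 0.017]]
[[-1, 0.081, 0.091, 0.003, 0, 0, 0.017], [-1, 0.083, 0.089, 0.003, 0, 0, 0.017], [-1, 0.087, 0.086, 0.003, 0, 0, 0.017], [-1, 0.089, 0.082, 0.003, 0, 0, 0.017], [-1, 0.092, 0.079, 0.004, 0, 0, 0.017]]
[[-1, 0.095, 0.076, 0.003, 0, 0, 0.017], [-1, 0.098, 0.072, 0.003, 0, 0, 0.017], [-1, 0.101, 0.069, 0.003, 0, 0, 0.017], [-1, 0.102, 0.066, 0.003, 0, 0, 0.017], [-1, 0.105, 0.061, 0.003, 0, 0, 0.017]]
[[-1, 0.107, 0.058, 0.004, 0, 0, 0.017], [-1, 0.109, 0.054, 0.003, 0, 0, 0.017], [-1, 0.111, 0.05, 0.003, 0, 0, 0.017], [-1, 0.113, 0.046, 0.003, 0, 0, 0.017], [-1, 0.114, 0.042, 0.003, 0, 0, 0.017]]
```

Emit:
play_rows([
  [-1,0.063,0.104,0.003,0,0,0.017],
  [-1,0.066,0.102,0.003,0,0,0.017],
  [-1,0.07,0.1,0.003,0,0,0.017],
  [-1,0.074,0.097,0.004,0,0,0.017],
  [-1,0.076,0.094,0.003,0,0,0.017],
])

```text
clock: 41.27
eef_pos: [0.5404, -0.3446, 0.1746]
tool_rot: [0.538, 0.843, 0.0, -0.005]
wrist_force: [0.5, -0.4, -0.1]
gripper_width: 0.012
grip_force: 97.7
```

Emit:
play_rows([
  [-1,0.081,0.091,0.003,0,0,0.017],
  [-1,0.083,0.089,0.003,0,0,0.017],
  [-1,0.087,0.086,0.003,0,0,0.017],
  [-1,0.089,0.082,0.003,0,0,0.017],
  [-1,0.092,0.079,0.004,0,0,0.017],
])

```text
clock: 41.68
eef_pos: [0.5892, -0.2336, 0.1716]
tool_rot: [0.611, 0.792, -0.001, -0.005]
wrist_force: [1.0, -0.2, -1.0]
gripper_width: 0.0117
grip_force: 97.7
```

Emit:
play_rows([
  [-1,0.095,0.076,0.003,0,0,0.017],
  [-1,0.098,0.072,0.003,0,0,0.017],
  [-1,0.101,0.069,0.003,0,0,0.017],
  [-1,0.102,0.066,0.003,0,0,0.017],
  [-1,0.105,0.061,0.003,0,0,0.017],
])

```text
clock: 42.1
eef_pos: [0.6381, -0.1226, 0.1686]
tool_rot: [0.679, 0.734, -0.002, -0.004]
wrist_force: [0.7, -0.3, -0.8]
gripper_width: 0.0121
grip_force: 97.7
```

Emit:
play_rows([
  [-1,0.107,0.058,0.004,0,0,0.017],
  [-1,0.109,0.054,0.003,0,0,0.017],
  [-1,0.111,0.05,0.003,0,0,0.017],
  [-1,0.113,0.046,0.003,0,0,0.017],
  [-1,0.114,0.042,0.003,0,0,0.017],
])

```text
clock: 42.52
eef_pos: [0.687, -0.0114, 0.1653]
tool_rot: [0.741, 0.671, -0.003, -0.004]
wrist_force: [0.4, -0.1, -0.5]
gripper_width: 0.0116
grip_force: 97.7
```

Emit:
play_rows([
  [-1,0,0,0,0,0,0],
  [-1,0,0,0,0,0,0],
  [-1,0,0,0,0,0,0],
])

```text
clock: 42.77
eef_pos: [0.687, -0.0137, 0.1663]
tool_rot: [0.741, 0.672, -0.002, -0.003]
wrist_force: [-0.8, -1.3, -0.4]
gripper_width: 0.0121
grip_force: 97.7
```

```bash
python3 - <<'E'
from sty import *
Q0=down(83.8); p=np.array([.6912,-.0147,.0578])
s=ctrl.read_state(); print(s["eef_pos"],Ro.from_quat(s["tool_rot"]).as_matrix()[:,0])
rows([(p+[0,0,.04],Q0,5)],-1)
E
```

```text
[ 0.68704721 -0.01366712  0.1662584 ] [9.73153698e-02 9.95253418e-01 5.94519605e-04]
max mm/row 13.824615727028364 deg 0.16970562748477142 clock 42.7667
[[-1, -0.001, 0.005, 0.068, -0.001, 0, 0.001], [-1, 0, 0.004, 0.069, -0.001, 0, 0.001], [-1, -0.001, 0.005, 0.068, -0.001, 0, 0.001], [-1, -0.001, 0.004, 0.069, -0.001, 0, 0.001], [-1, 0, 0.004, 0.068, -0.001, 0, 0.001]]
```

View pics/t.png

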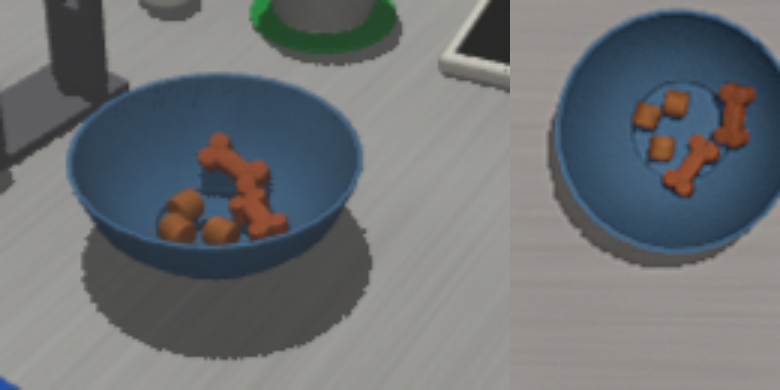

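Emit:
play_rows([
  [-1,-0.001,0.005,0.068,-0.001,0,0.001],
  [-1,0,0.004,0.069,-0.001,0,0.001],
  [-1,-0.001,0.005,0.068,-0.001,0,0.001],
  [-1,-0.001,0.004,0.069,-0.001,0,0.001],
  [-1,0,0.004,0.068,-0.001,0,0.001],
])

```text
clock: 43.18
eef_pos: [0.6919, -0.0163, 0.0985]
tool_rot: [0.745, 0.667, 0.002, 0.002]
wrist_force: [1.2, -0.9, -0.4]
gripper_width: 0.0122
grip_force: 97.7
```

Emit:
play_rows([
  [-1,0,0,0,0,0,0],
  [-1,0,0,0,0,0,0],
])

```text
clock: 43.35
eef_pos: [0.6917, -0.0155, 0.0988]
tool_rot: [0.745, 0.667, 0.002, 0.001]
wrist_force: [0.0, 0.0, 0.1]
gripper_width: 0.0119
grip_force: 97.7
```

```bash
python3 - <<'E'
from sty import *
np.set_printoptions(precision=4,suppress=True)
Q0=down(83.8); p=np.array([.6912,-.0147,.0578])
s=ctrl.read_state(); print(s["eef_pos"],Ro.from_quat(s["tool_rot"]).as_matrix()[:,0])
rows([(p+[0,0,.0],Q0,6)],-1)
# biscuits: picked centres in pics t (crop scale 3)
c=np.array([.5157,.0252])
for nm,a,b in(("bisc right",(735-510,115),(235,160)),("bisc low",(692-510,165),(258,213)),("nug",(647-510,116),(186,205)),("nug",(662-510,149),(177,229))):
    X,e=tri((230+a[0]/3,220+a[1]/3),(250+b[0]/3,200+b[1]/3)); print(nm,X,e,np.linalg.norm(X[:2]-c))
im=grab("u"); cv2.imwrite("pics/u.png",np.hstack([cv2.resize(im["side"][150:280,190:340],(450,390)),cv2.resize(im["top"][140:220,255:355],(350,390))])[:,:,::-1])
E
```

```text
[ 0.6917 -0.0155  0.0988] [0.1096 0.994  0.001 ]
max mm/row 7.000000000000001 deg 0.0 clock 43.35
[[-1, 0.001, -0.001, 0.034, 0, 0, 0], [-1, 0, 0, 0.034, 0, 0, 0], [-1, 0.001, -0.001, 0.034, 0, 0, 0], [-1, 0, 0, 0.035, 0, 0, 0], [-1, 0.001, -0.001, 0.034, 0, 0, 0]]
[[-1, 0, -0.001, 0.034, 0, 0, 0]]
bisc right [ 0.5279 -0.014   0.0243] 0.0015066602719012066 0.041032385971382986
bisc low [0.4919 0.0161 0.0188] 0.0018806924089437894 0.025486827436093897
nug [0.5241 0.0467 0.0316] 0.0027353390858929345 0.02304413315979105
nug [0.5133 0.0453 0.0179] 0.0277297294972811 0.020285463570523125
```

```bash
python3 - <<'E'
from sty import *
np.set_printoptions(precision=4,suppress=True)
for nm,c in(("o",(.4798,.0348)),("t",(.5157,.0252))):
    im={n:cv2.imread(f"pics/{nm}_{n}.png")[:,:,::-1].copy() for n in("top","side")}
    for n,bx in(("top",(230,220,325,345)),("side",(265,215,410,325))):
        _,m=mask(im[n],(0,110,50),(17,255,255),bx)
        hsv=cv2.cvtColor(im[n],cv2.COLOR_RGB2HSV)
        k,l,st,ce=cv2.connectedComponentsWithStats(m,connectivity=4)
        for i in range(1,k):
            if st[i,4]<15: continue
            cc=cv2.findContours((l==i).astype(np.uint8),cv2.RETR_EXTERNAL,cv2.CHAIN_APPROX_NONE)[0][0]
            X=onz(n,ce[i],.02)
            print(nm,n,st[i],ce[i],"rect",[np.round(v,1) for v in cv2.minAreaRect(cc)],"HSV",np.median(hsv[l==i],0), "r@.02",np.linalg.norm(X[:2]-c) if n=="top" else "")
E
```

```text
o top [293 267  14  21 177] [299.339  276.5706] rect [array([299.4, 276.9]), array([11.3, 20.1]), np.float64(8.1)] HSV [  9. 173. 124.] r@.02 0.03877771083441087
o top [267 271  17  10 120] [275.2167 275.4167] rect [array([275. , 275.3]), array([16.3,  8. ]), np.float64(11.3)] HSV [ 13.  167.5 130. ] r@.02 0.01677937290312708
o top [278 285  18  20 168] [286.8155 294.3988] rect [array([287.1, 294.4]), array([11.1, 20. ]), np.float64(33.7)] HSV [  9. 171. 140.] r@.02 0.03237679921870594
o top [273 286   8   9  59] [276.5932 289.8136] rect [array([276.5, 290. ]), array([8., 7.]), np.float64(90.0)] HSV [ 13. 169. 134.] r@.02 0.022990401357487082
o side [332 254  34  34 420] [348.6929 272.0286] rect [array([348.8, 271.6]), array([41.8, 16.3]), np.float64(52.6)] HSV [  8.  156.  125.5] r@.02 
o side [318 276  19  16 197] [326.8782 283.6396] rect [array([327.3, 284.1]), array([12.1, 19.2]), np.float64(63.4)] HSV [ 12. 150. 106.] r@.02 
o side [338 283  11  10  86] [342.9884 288.0581] rect [array([343. , 287.5]), array([10.,  9.]), np.float64(0.0)] HSV [ 12. 155. 120.] r@.02 
t top [298 248
[... 526 characters left out ...]
rray([290.2, 274.8]), array([10.6, 20.1]), np.float64(36.0)] HSV [  9. 172. 142.] r@.02 0.02546930468631609
t top [276 266   9   8  55] [280.1091 269.0727] rect [array([280.1, 269. ]), array([7.6, 7.1]), np.float64(11.3)] HSV [ 13. 168. 134.] r@.02 0.01802047929359706
t side [316 245  30  35 403] [331.2184 262.2407] rect [array([331.8, 261.3]), array([39. , 17.2]), np.float64(57.7)] HSV [  8. 160. 136.] r@.02 
t side [303 263  15  18 173] [310.1387 272.0173] rect [array([310.2, 271.4]), array([11.7, 17.6]), np.float64(16.7)] HSV [ 12. 150. 111.] r@.02 
t side [318 272  12   9  86] [323.2791 276.6047] rect [array([323.5, 276. ]), array([ 8., 11.]), np.float64(90.0)] HSV [ 12. 149. 113.] r@.02
```

```bash
python3 - <<'E'
from sty import *
np.set_printoptions(precision=2,suppress=True)
im=cv2.imread("pics/t_side.png")[:,:,::-1].copy()
_,m=mask(im,(0,110,50),(11,255,255),(300,240,350,290))
for r in range(244,282): print(r,"".join("#" if x else "." for x in m[r,312:350]))
# silhouette of a 44x24x14 box, centre on the top-view ray at height z, long axis from the top view, turned phi towards the bowl centre
a=np.deg2rad(8.1)
for z in(.016,.02,.024,.028):
    C0=onz("top",(304.4,258.1),z); e=onz("top",(304.4-10*np.sin(-a),258.1-10*np.cos(a)),z)-C0; e/=np.linalg.norm(e)
    for phi in(25,45):
        n=np.r_[np.array([.5157,.0252])-C0[:2],0]; n-=e*(n@e); n/=np.linalg.norm(n)
        w=n*np.cos(np.deg2rad(phi))-np.array([0,0,1])*np.sin(np.deg2rad(phi)); t=np.cross(e,w)
        P=np.array([proj("side",C0+i*.022*e+j*.012*w+k*.007*t) for i in(-1,1) for j in(-1,1) for k in(-1,1)])
        print(z,phi,"r",np.linalg.norm(C0[:2]-[.5157,.0252]).round(4),"centre",proj("side",C0),"box",P.min(0),P.max(0))
E
```

```text
244 ......................................
245 .........####.........................
246 ........######........................
247 ........#######.......................
248 ........#######.......................
249 ......#########.......................
250 .....###########......................
251 ....#############.....................
252 ....##############....................
253 .....##############...................
254 .....################.####............
255 .......####################...........
256 .......###..###############...........
257 ..............##############..........
258 ...............#############..........
259 ................############..........
260 .................##########...........
261 .................########.............
262 .................########.............
263 ##...............#########............
264 ..................########............
265 .................##########...........
266 ...............############...........
267 ...............############...........
268 ...#.#.........############...........
269 ..#..#.........######
[... 443 characters left out ...]
....
280 #......###....##......................
281 ......................................
0.016 25 r 0.04 centre [328.52 257.28] box [314.55 245.89] [342.59 268.98]
0.016 45 r 0.04 centre [328.52 257.28] box [314.77 246.07] [342.46 268.69]
0.02 25 r 0.0401 centre [328.54 255.52] box [314.53 244.12] [342.64 267.23]
0.02 45 r 0.0401 centre [328.54 255.52] box [314.75 244.29] [342.51 266.94]
0.024 25 r 0.0401 centre [328.55 253.75] box [314.51 242.34] [342.7  265.46]
0.024 45 r 0.0401 centre [328.55 253.75] box [314.73 242.51] [342.57 265.19]
0.028 25 r 0.0402 centre [328.57 251.97] box [314.49 240.56] [342.75 263.69]
0.028 45 r 0.0402 centre [328.57 251.97] box [314.72 240.71] [342.62 263.42]
```

```bash
cat > nud.py <<'E'
from sty import *
TIP=np.array([.083,0,.0250])
c=np.array([.5157,.0252]); B=onz("top",(304.4,258.1),.022)[:2]; u=(B-c)/np.linalg.norm(B-c)
az=np.rad2deg(np.arctan2(-u[1],-u[0])); Q=down(az)
def at(r,z): return np.r_[c+u*r,z]-Q.apply(TIP)
E
python3 - <<'E'
from nud import *
s=ctrl.read_state(); print(B,u,az,s["eef_pos"]); p=s["eef_pos"]
print(at(.064,.1))
rows([(p+[0,0,.05],down(83.8),3),(at(.064,.11),Q,8),(at(.064,.06),Q,4)],-1)
E
```

```text
[ 0.52774156 -0.01306368] [ 0.3001857  -0.95388078] 107.46875724597692 [ 0.69335961 -0.01490361  0.10051564]
[ 0.5598273  -0.11502047  0.125     ]
max mm/row 21.068459839295326 deg 3.0 clock 43.45
[[-1, 0, 0.001, -0.083, 0.001, 0, 0], [-1, 0, 0, -0.084, 0.001, 0, 0], [-1, 0, 0, -0.083, 0.001, 0, 0], [-1, -0.071, -0.076, 0.009, 0, 0, -0.025], [-1, -0.067, -0.08, 0.01, 0, 0, -0.025]]
[[-1, -0.063, -0.083, 0.009, 0, 0, -0.025], [-1, -0.059, -0.086, 0.01, 0, 0, -0.025], [-1, -0.054, -0.09, 0.009, 0, 0, -0.025], [-1, -0.049, -0.092, 0.01, 0, 0, -0.025], [-1, -0.044, -0.094, 0.009, 0, 0, -0.025]]
[[-1, -0.039, -0.097, 0.01, 0, 0, -0.025], [-1, 0, 0, 0.062, 0, 0, 0.001], [-1, 0, 0, 0.063, 0, 0, 0.001], [-1, 0, 0, 0.062, 0, 0, 0.001], [-1, -0.001, 0, 0.063, 0, 0, 0.001]]
```

Emit:
play_rows([
  [-1,0,0.001,-0.083,0,0,0],
  [-1,0,0,-0.084,0,0,0],
  [-1,0,0,-0.083,0,0,0],
  [-1,-0.071,-0.076,0.009,0,0,-0.025],
  [-1,-0.067,-0.08,0.01,0,0,-0.025],
])

```text
clock: 43.87
eef_pos: [0.6617, -0.0383, 0.1484]
tool_rot: [0.707, 0.708, 0.005, 0.004]
wrist_force: [-1.1, -0.4, -1.2]
gripper_width: 0.0119
grip_force: 97.8
```

Emit:
play_rows([
  [-1,-0.063,-0.083,0.009,0,0,-0.025],
  [-1,-0.059,-0.086,0.01,0,0,-0.025],
  [-1,-0.054,-0.09,0.009,0,0,-0.025],
  [-1,-0.049,-0.092,0.01,0,0,-0.025],
  [-1,-0.044,-0.094,0.009,0,0,-0.025],
])

```text
clock: 44.28
eef_pos: [0.5762, -0.1026, 0.1369]
tool_rot: [0.609, 0.793, 0.003, 0.004]
wrist_force: [-1.0, -0.9, -0.4]
gripper_width: 0.0123
grip_force: 97.7
```

Emit:
play_rows([
  [-1,-0.039,-0.097,0.01,0,0,-0.025],
  [-1,0,0,0.062,0,0,0],
  [-1,0,0,0.063,0,0,0],
  [-1,0,0,0,0,0,0],
  [-1,0,0,0,0,0,0],
])

```text
clock: 44.7
eef_pos: [0.5601, -0.1143, 0.109]
tool_rot: [0.589, 0.808, 0.003, 0.003]
wrist_force: [-0.0, 0.3, 0.0]
gripper_width: 0.0119
grip_force: 97.8
```

```bash
python3 - <<'E'
from nud import *
np.set_printoptions(precision=4,suppress=True)
s=ctrl.read_state(); R=Ro.from_quat(s["tool_rot"]); t=s["eef_pos"]+R.apply(TIP); print("tip",t,"r",(t[:2]-c)@u,s["wrist_force"])
rows([(at(.064,.044),Q,5),(at(.044,.030),Q,6)],-1)
im=grab("v"); T=im["top"]
cc,_=mask(T,(95,60,30),(118,200,255),(200,205,360,345)); cc=cv2.convexHull(cc.astype(np.float32))[:,0]
print("bowl",cv2.minEnclosingCircle(np.array([onz("top",p,.06)[:2] for p in cc],np.float32)))
E
```

```text
tip [ 0.5349 -0.0352  0.084 ] r 0.06337693394934746 [-0.0473  0.345   0.0336]
max mm/row 8.0049984384758 deg 0.16970562748477142 clock 44.7
[[-1, -0.001, -0.001, 0.04, 0.001, 0, 0.001], [-1, 0, 0, 0.04, 0.001, 0, 0.001], [-1, -0.001, -0.001, 0.04, 0.001, 0, 0.001], [-1, 0, -0.001, 0.04, 0.001, 0, 0.001], [-1, -0.001, 0, 0.04, 0.001, 0, 0.001]]
[[-1, 0.017, 0, 0.012, 0, 0, 0], [-1, 0.016, 0, 0.011, 0, 0, 0], [-1, 0.017, 0, 0.012, 0, 0, 0], [-1, 0.017, 0, 0.012, 0, 0, 0], [-1, 0.016, 0, 0.011, 0, 0, 0]]
[[-1, 0.017, 0, 0.012, 0, 0, 0]]
bowl ((0.5157610177993774, 0.024863548576831818), 0.08437343686819077)
```

Emit:
play_rows([
  [-1,-0.001,-0.001,0.04,0,0,0],
  [-1,0,0,0.04,0,0,0],
  [-1,-0.001,-0.001,0.04,0,0,0],
  [-1,0,-0.001,0.04,0,0,0],
  [-1,-0.001,0,0.04,0,0,0],
])

```text
clock: 45.22
eef_pos: [0.5594, -0.1145, 0.0673]
tool_rot: [0.589, 0.808, 0.003, 0.002]
wrist_force: [-0.0, 0.1, -1.0]
gripper_width: 0.0119
grip_force: 97.8
```

Emit:
play_rows([
  [-1,0,0,0,0,0,0],
  [-1,0.017,0,0.012,0,0,0],
  [-1,0.016,0,0.011,0,0,0],
  [-1,0.017,0,0.012,0,0,0],
])

```text
clock: 45.55
eef_pos: [0.5569, -0.1047, 0.0615]
tool_rot: [0.589, 0.808, 0.003, 0.003]
wrist_force: [0.2, -0.5, 0.4]
gripper_width: 0.0118
grip_force: 97.8
```

Emit:
play_rows([
  [-1,0.017,0,0.012,0,0,0],
  [-1,0.016,0,0.011,0,0,0],
  [-1,0.017,0,0.012,0,0,0],
  [-1,0,0,0,0,0,0],
])

```text
clock: 45.88
eef_pos: [0.5532, -0.0942, 0.0541]
tool_rot: [0.589, 0.808, 0.003, 0.002]
wrist_force: [-0.4, -0.4, 0.5]
gripper_width: 0.0119
grip_force: 97.8
```

Emit:
play_rows([
  [-1,0,0,-0.05,0,0,0],
  [-1,0,0,-0.1,0,0,0],
  [-1,0,0,-0.1,0,0,0],
  [-1,0,0,-0.1,0,0,0],
  [-1,-0.1,0,-0.1,0,0,0],
])

```text
clock: 46.3
eef_pos: [0.5583, -0.1102, 0.1459]
tool_rot: [0.587, 0.81, 0.004, 0.001]
wrist_force: [1.2, 1.2, -0.9]
gripper_width: 0.0122
grip_force: 97.8
```

Emit:
play_rows([
  [-1,-0.15,0,0,0,0,0],
  [-1,-0.15,0,0,0,0,0],
  [-1,-0.1,0,0,0,0,0],
  [-1,0,0,0,0,0,0],
])

```text
clock: 46.63
eef_pos: [0.5844, -0.1984, 0.1461]
tool_rot: [0.592, 0.806, 0.001, 0.006]
wrist_force: [0.3, -1.0, -0.5]
gripper_width: 0.012
grip_force: 97.8
```

```bash
cat > food.py <<'E'
from sty import *
def food(nm):
    im=grab(nm); T=im["top"]
    cc,_=mask(T,(95,60,30),(118,200,255),(200,205,360,345)); cc=cv2.convexHull(cc.astype(np.float32))[:,0]
    c,r=cv2.minEnclosingCircle(np.array([onz("top",p,.06)[:2] for p in cc],np.float32)); print("bowl",c,r)
    _,m=mask(T,(0,110,50),(17,255,255),(230,205,340,345)); hsv=cv2.cvtColor(T,cv2.COLOR_RGB2HSV)
    k,l,st,ce=cv2.connectedComponentsWithStats(m,connectivity=4)
    for i in range(1,k):
        if st[i,4]>14: print(st[i,4],ce[i].round(1),np.median(hsv[l==i],0),"r@.02 %.4f"%np.linalg.norm(onz("top",ce[i],.02)[:2]-c))
    return im
E
python3 - <<'E'
from food import *
food("w"); s=ctrl.read_state(); print(s["eef_pos"],s["clock"])
P,Q=tcp_for([.4259,-.2504,.085],125); rows([(np.r_[P[:2],.135],Q,12),(P+[0,0,-.05],Q,6)],-1)
E
```

```text
bowl (0.5154210925102234, 0.02492889016866684) 0.0842476338148117
228 [295.3 255.6] [ 10. 168. 146.] r@.02 0.0253
60 [275.3 258.2] [ 13. 165. 143.] r@.02 0.0266
54 [280.2 269.1] [ 13.  165.5 148.5] r@.02 0.0179
160 [289.6 275.5] [ 10. 168. 156.] r@.02 0.0264
[ 0.58347004 -0.1920594   0.14519289] 46.7333
max mm/row 14.069825869569247 deg 1.44 clock 46.7333
[[-1, -0.036, -0.06, 0.004, 0, 0, -0.012], [-1, -0.035, -0.06, 0.004, 0, 0, -0.012], [-1, -0.033, -0.062, 0.004, 0, 0, -0.012], [-1, -0.032, -0.062, 0.003, 0, 0, -0.012], [-1, -0.03, -0.063, 0.004, 0, 0, -0.012]]
[[-1, -0.028, -0.064, 0.004, 0, 0, -0.012], [-1, -0.027, -0.064, 0.004, 0, 0, -0.012], [-1, -0.025, -0.065, 0.004, 0, 0, -0.012], [-1, -0.024, -0.066, 0.004, 0, 0, -0.012], [-1, -0.022, -0.066, 0.003, 0, 0, -0.012]]
[[-1, -0.02, -0.067, 0.004, 0, 0, -0.012], [-1, -0.019, -0.067, 0.004, 0, 0, -0.012], [-1, 0, 0, 0.062, 0.001, 0, 0], [-1, 0.001, -0.001, 0.062, 0.001, 0, 0], [-1, 0, 0, 0.062, 0.001, 0, 0]]
[[-1, 0, 0, 0.061, 0.001, 0, 0], [-1, 0, 0, 0.062, 0.001, 0, 0], [-1, 0.001, 0, 0.062, 0.001, 0, 0]]
```

Emit:
play_rows([
  [-1,-0.036,-0.06,0.004,0,0,-0.012],
  [-1,-0.035,-0.06,0.004,0,0,-0.012],
  [-1,-0.033,-0.062,0.004,0,0,-0.012],
  [-1,-0.032,-0.062,0.003,0,0,-0.012],
  [-1,-0.03,-0.063,0.004,0,0,-0.012],
])

```text
clock: 47.15
eef_pos: [0.5375, -0.242, 0.1407]
tool_rot: [0.536, 0.844, 0.003, 0.002]
wrist_force: [-0.4, -0.3, -0.1]
gripper_width: 0.0119
grip_force: 97.8
```

Emit:
play_rows([
  [-1,-0.028,-0.064,0.004,0,0,-0.012],
  [-1,-0.027,-0.064,0.004,0,0,-0.012],
  [-1,-0.025,-0.065,0.004,0,0,-0.012],
  [-1,-0.024,-0.066,0.004,0,0,-0.012],
  [-1,-0.022,-0.066,0.003,0,0,-0.012],
])

```text
clock: 47.57
eef_pos: [0.492, -0.2949, 0.1365]
tool_rot: [0.482, 0.876, 0.003, 0.002]
wrist_force: [-0.6, -0.7, -0.9]
gripper_width: 0.012
grip_force: 97.8
```

Emit:
play_rows([
  [-1,-0.02,-0.067,0.004,0,0,-0.012],
  [-1,-0.019,-0.067,0.004,0,0,-0.012],
  [-1,0,0,0.062,0,0,0],
  [-1,0,0,0.062,0,0,0],
  [-1,0,0,0.062,0,0,0],
])

```text
clock: 47.98
eef_pos: [0.4746, -0.316, 0.0974]
tool_rot: [0.46, 0.888, 0.003, 0.003]
wrist_force: [-0.3, -0.2, -0.5]
gripper_width: 0.0118
grip_force: 97.8
```

Emit:
play_rows([
  [-1,0,0,0.061,0,0,0],
  [-1,0,0,0.062,0,0,0],
  [-1,0,0,0.04,0,0,0],
  [-1,0,0,0,0,0,0],
  [-1,0,0,0,0,0,0],
])

```text
clock: 48.4
eef_pos: [0.4747, -0.3165, 0.0647]
tool_rot: [0.46, 0.888, 0.003, 0.002]
wrist_force: [-0.9, -0.4, -0.8]
gripper_width: 0.012
grip_force: 97.8
```

```bash
python3 - <<'E'
from nud import *
s=ctrl.read_state(); R=Ro.from_quat(s["tool_rot"]); t=s["eef_pos"]+R.apply(TIP); print(s["eef_pos"],"tip",t,R.as_matrix()[:,0])
P,Q=tcp_for([.4259,-.2504,.021],125); rows([(P,Q,5)],-1)
E
```

```text
[ 0.47468579 -0.31645255  0.06465374] tip [ 0.4270538  -0.24854305  0.03948444] [-0.5759063   0.81751315 -0.00204735]
max mm/row 3.627671429443411 deg 0.12 clock 48.4
[[-1, -0.001, -0.002, 0.018, 0.001, 0, 0], [-1, -0.001, -0.002, 0.018, 0.001, 0, 0], [-1, -0.001, -0.002, 0.018, 0.001, 0, 0], [-1, 0, -0.003, 0.017, 0.001, 0, 0], [-1, -0.001, -0.002, 0.018, 0.001, 0, 0]]
```

Emit:
play_rows([
  [-1,-0.001,-0.002,0.018,0,0,0],
  [-1,-0.001,-0.002,0.018,0,0,0],
  [-1,-0.001,-0.002,0.018,0,0,0],
  [-1,0,-0.003,0.017,0,0,0],
  [-1,-0.001,-0.002,0.018,0,0,0],
])

```text
clock: 48.82
eef_pos: [0.4733, -0.3194, 0.0465]
tool_rot: [0.461, 0.887, 0.002, 0.003]
wrist_force: [-0.5, -0.8, -0.6]
gripper_width: 0.0116
grip_force: 97.8
```

Emit:
play_rows([
  [-1,0,0,0.01,0,0,0],
  [-1,0,0,0,0,0,0],
])

```text
clock: 48.98
eef_pos: [0.4731, -0.3192, 0.0442]
tool_rot: [0.461, 0.887, 0.002, 0.002]
wrist_force: [0.8, 0.5, -1.2]
gripper_width: 0.0113
grip_force: 97.8
```

Emit:
play_rows([
  [-1,0,0,0.006,0,0,0],
  [-1,0,0,0,0,0,0],
])

```text
clock: 49.15
eef_pos: [0.4734, -0.3192, 0.0434]
tool_rot: [0.461, 0.887, 0.002, 0.003]
wrist_force: [0.4, -0.1, -0.3]
gripper_width: 0.0116
grip_force: 97.8
```

Emit:
play_rows([
  [-1,0,0,0.004,0,0,0],
  [-1,0,0,0,0,0,0],
])

```text
clock: 49.32
eef_pos: [0.4736, -0.3194, 0.0428]
tool_rot: [0.461, 0.887, 0.002, 0.003]
wrist_force: [0.4, -0.3, -0.8]
gripper_width: 0.0118
grip_force: 97.8
```

Emit:
play_rows([
  [-1,0,0,0.003,0,0,0],
  [-1,0,0,0,0,0,0],
])

```text
clock: 49.48
eef_pos: [0.4737, -0.3195, 0.0423]
tool_rot: [0.461, 0.887, 0.002, 0.003]
wrist_force: [-0.3, -0.5, 1.6]
gripper_width: 0.0117
grip_force: 97.9
```

Emit:
play_rows([
  [-1,0,0,0.004,0,0,0],
  [-1,0,0,0,0,0,0],
  [-1,0,0,0,0,0,0],
  [-1,0,0,0,0,0,0],
])

```text
clock: 49.82
eef_pos: [0.4738, -0.3197, 0.0416]
tool_rot: [0.461, 0.887, 0.002, 0.003]
wrist_force: [1.0, -1.8, 3.7]
gripper_width: 0.0118
grip_force: 98.3
```

Emit:
play_rows([
  [-1,0,0,0.003,0,0,0],
  [-1,0,0,0,0,0,0],
  [-1,0,0,0,0,0,0],
  [-1,0,0,0,0,0,0],
])

```text
clock: 50.15
eef_pos: [0.474, -0.3199, 0.0411]
tool_rot: [0.461, 0.887, 0.002, 0.004]
wrist_force: [0.9, -1.6, 5.2]
gripper_width: 0.0117
grip_force: 98.6
```

Emit:
play_rows([
  [-1,0,0,0,0,0,0],
  [-1,0,0,-0.03,0,0,0],
  [-1,0,0,-0.1,0,0,0],
  [-1,0,0,-0.12,0,0,0],
])

```text
clock: 50.48
eef_pos: [0.4712, -0.3178, 0.0897]
tool_rot: [0.461, 0.888, 0.003, -0.0]
wrist_force: [1.5, -0.7, 0.6]
gripper_width: 0.0121
grip_force: 97.8
```

Emit:
play_rows([
  [-1,-0.0517,-0.027,0,0,0,0],
  [-1,-0.1035,-0.054,0,0,0,0],
  [-1,-0.1035,-0.054,0,0,0,0],
  [-1,-0.1035,-0.054,0,0,0,0],
  [-1,-0.1035,-0.054,0,0,0,0],
])

```text
clock: 50.9
eef_pos: [0.4861, -0.4242, 0.09]
tool_rot: [0.461, 0.887, 0.003, 0.002]
wrist_force: [0.9, -0.6, -0.7]
gripper_width: 0.0119
grip_force: 97.8
```

Emit:
play_rows([
  [-1,-0.1035,-0.054,0,0,0,0],
  [-1,-0.0517,-0.027,0,0,0,0],
  [-1,0,0,0,0,0,0],
  [-1,0,0,0,0,0,0],
])

```text
clock: 51.23
eef_pos: [0.4904, -0.4579, 0.0897]
tool_rot: [0.461, 0.887, 0.003, 0.002]
wrist_force: [-0.8, 1.4, -0.5]
gripper_width: 0.0121
grip_force: 97.8
```

```bash
python3 - <<'E'
from nud import *
s=ctrl.read_state(); R=Ro.from_quat(s["tool_rot"]); t=s["eef_pos"]+R.apply(TIP); print(s["eef_pos"],"tip",t,R.as_matrix()[:,0])
P,Q=tcp_for([.4439,-.3895,.020],125); rows([(P,Q,5)],-1)
E
```

```text
[ 0.49042745 -0.45787321  0.08968422] tip [ 0.44292506 -0.38983124  0.06462803] [-5.74033580e-01  8.18831474e-01 -6.83372677e-04]
max mm/row 8.804544281222055 deg 0.12 clock 51.2333
[[-1, 0, 0.001, 0.044, 0.001, 0, 0], [-1, -0.001, 0.001, 0.044, 0.001, 0, 0], [-1, 0, 0.001, 0.044, 0.001, 0, 0], [-1, 0, 0.001, 0.044, 0.001, 0, 0], [-1, 0, 0.001, 0.043, 0.001, 0, 0]]
```

Emit:
play_rows([
  [-1,0,0.001,0.044,0,0,0],
  [-1,-0.001,0.001,0.044,0,0,0],
  [-1,0,0.001,0.044,0,0,0],
  [-1,0,0.001,0.044,0,0,0],
  [-1,0,0.001,0.04,0,0,0],
])

```text
clock: 51.65
eef_pos: [0.4925, -0.4567, 0.046]
tool_rot: [0.461, 0.888, 0.003, 0.002]
wrist_force: [0.5, -0.0, -0.7]
gripper_width: 0.0119
grip_force: 97.8
```

Emit:
play_rows([
  [-1,0,0,0.006,0,0,0],
  [-1,0,0,0,0,0,0],
])

```text
clock: 51.82
eef_pos: [0.4923, -0.4571, 0.0452]
tool_rot: [0.461, 0.887, 0.003, 0.002]
wrist_force: [0.2, -0.1, -0.7]
gripper_width: 0.0121
grip_force: 97.8
```

Emit:
play_rows([
  [-1,0,0,0.006,0,0,0],
  [-1,0,0,0,0,0,0],
])

```text
clock: 51.98
eef_pos: [0.493, -0.458, 0.0453]
tool_rot: [0.461, 0.887, 0.002, 0.003]
wrist_force: [-0.2, 0.3, -0.1]
gripper_width: 0.0119
grip_force: 97.8
```

Emit:
play_rows([
  [-1,0,0,0.004,0,0,0],
  [-1,0,0,0,0,0,0],
])

```text
clock: 52.15
eef_pos: [0.4929, -0.4579, 0.0446]
tool_rot: [0.461, 0.887, 0.002, 0.003]
wrist_force: [-0.7, -0.4, -0.5]
gripper_width: 0.0115
grip_force: 97.8
```

Emit:
play_rows([
  [-1,0,0,0.004,0,0,0],
  [-1,0,0,0,0,0,0],
])

```text
clock: 52.32
eef_pos: [0.4927, -0.4578, 0.0435]
tool_rot: [0.461, 0.887, 0.002, 0.003]
wrist_force: [0.7, 0.1, -0.8]
gripper_width: 0.0118
grip_force: 97.8
```

Emit:
play_rows([
  [-1,0,0,0.006,0,0,0],
  [-1,0,0,0,0,0,0],
])

```text
clock: 52.48
eef_pos: [0.493, -0.458, 0.0425]
tool_rot: [0.461, 0.887, 0.002, 0.003]
wrist_force: [-0.3, -0.6, 1.7]
gripper_width: 0.0118
grip_force: 98.0
```

Emit:
play_rows([
  [-1,0,0,0.005,0,0,0],
  [-1,0,0,0,0,0,0],
  [-1,0,0,0,0,0,0],
])

```text
clock: 52.73
eef_pos: [0.4932, -0.4582, 0.0418]
tool_rot: [0.461, 0.887, 0.002, 0.003]
wrist_force: [0.2, -1.0, 4.1]
gripper_width: 0.0122
grip_force: 98.3
```

Emit:
play_rows([
  [-1,0,0,0.003,0,0,0],
  [-1,0,0,0,0,0,0],
  [-1,0,0,0,0,0,0],
  [-1,0,0,0,0,0,0],
])

```text
clock: 53.07
eef_pos: [0.4933, -0.4584, 0.0413]
tool_rot: [0.461, 0.887, 0.002, 0.004]
wrist_force: [0.7, -1.3, 4.2]
gripper_width: 0.0118
grip_force: 98.5
```

Both touches repeated; return to the cradle.

Emit:
play_rows([
  [-1,0,0,0,0,0,0],
  [-1,0,0,-0.05,0,0,0],
  [-1,0,0,-0.15,0,0,0],
  [-1,0,0,-0.2,0,0,0],
  [-1,0,0,-0.2,0,0,0],
])

```text
clock: 53.48
eef_pos: [0.4905, -0.4564, 0.1607]
tool_rot: [0.461, 0.887, 0.003, 0.0]
wrist_force: [1.6, -1.0, -0.7]
gripper_width: 0.0117
grip_force: 97.8
```

Emit:
play_rows([
  [-1,0,0,-0.1,0,0,0],
  [-1,0,0,0,0,0,0],
  [-1,0,0,0,0,0,0],
])

```text
clock: 53.73
eef_pos: [0.4918, -0.4578, 0.1819]
tool_rot: [0.461, 0.887, 0.002, 0.003]
wrist_force: [0.0, 0.6, -0.8]
gripper_width: 0.0117
grip_force: 97.8
```

Emit:
play_rows([
  [-1,0.063,0.104,0.003,0,0,0.017],
  [-1,0.066,0.102,0.003,0,0,0.017],
  [-1,0.07,0.1,0.003,0,0,0.017],
  [-1,0.074,0.097,0.004,0,0,0.017],
  [-1,0.076,0.094,0.003,0,0,0.017],
])

```text
clock: 54.15
eef_pos: [0.5396, -0.3444, 0.1755]
tool_rot: [0.539, 0.842, 0.003, -0.0]
wrist_force: [0.7, -0.5, -0.6]
gripper_width: 0.0119
grip_force: 97.8
```

Emit:
play_rows([
  [-1,0.081,0.091,0.003,0,0,0.017],
  [-1,0.083,0.089,0.003,0,0,0.017],
  [-1,0.087,0.086,0.003,0,0,0.017],
  [-1,0.089,0.082,0.003,0,0,0.017],
  [-1,0.092,0.079,0.004,0,0,0.017],
])

```text
clock: 54.57
eef_pos: [0.5887, -0.2335, 0.1729]
tool_rot: [0.611, 0.791, 0.002, -0.0]
wrist_force: [-0.0, 0.6, -0.4]
gripper_width: 0.0121
grip_force: 97.8
```

Emit:
play_rows([
  [-1,0.095,0.076,0.003,0,0,0.017],
  [-1,0.098,0.072,0.003,0,0,0.017],
  [-1,0.101,0.069,0.003,0,0,0.017],
  [-1,0.102,0.066,0.003,0,0,0.017],
  [-1,0.105,0.061,0.003,0,0,0.017],
])

```text
clock: 54.98
eef_pos: [0.6378, -0.1226, 0.1704]
tool_rot: [0.679, 0.734, 0.001, -0.0]
wrist_force: [0.0, -0.0, -1.7]
gripper_width: 0.0122
grip_force: 97.8
```

Emit:
play_rows([
  [-1,0.107,0.058,0.004,0,0,0.017],
  [-1,0.109,0.054,0.003,0,0,0.017],
  [-1,0.111,0.05,0.003,0,0,0.017],
  [-1,0.113,0.046,0.003,0,0,0.017],
  [-1,0.114,0.042,0.003,0,0,0.017],
])

```text
clock: 55.4
eef_pos: [0.687, -0.0115, 0.1675]
tool_rot: [0.742, 0.67, 0.001, 0.0]
wrist_force: [-0.2, 0.6, -0.6]
gripper_width: 0.0117
grip_force: 97.8
```

Emit:
play_rows([
  [-1,0,0,0,0,0,0],
  [-1,0,0,0,0,0,0],
  [-1,0,0,0,0,0,0],
])

```text
clock: 55.65
eef_pos: [0.687, -0.0138, 0.1683]
tool_rot: [0.741, 0.671, 0.001, 0.001]
wrist_force: [-0.2, -0.0, 0.2]
gripper_width: 0.0121
grip_force: 97.8
```

```bash
python3 - <<'E'
from sty import *
Q0=down(83.8); p=np.array([.6912,-.0147,.0578])
s=ctrl.read_state(); print(s["eef_pos"],Ro.from_quat(s["tool_rot"]).as_matrix()[:,0])
rows([(p+[0,0,.04],Q0,6)],-1)
E
```

```text
[ 0.68702896 -0.01378147  0.16833777] [9.93148102e-02 9.95055945e-01 4.85436631e-04]
max mm/row 11.828778466096995 deg 0.12 clock 55.65
[[-1, 0, 0.003, 0.059, 0, 0, 0.001], [-1, -0.001, 0.004, 0.059, 0, 0, 0.001], [-1, 0, 0.003, 0.058, 0, 0, 0.001], [-1, -0.001, 0.003, 0.059, 0, 0, 0.001], [-1, 0, 0.004, 0.059, 0, 0, 0.001]]
[[-1, -0.001, 0.003, 0.059, 0, 0, 0.001]]
```

Emit:
play_rows([
  [-1,0,0.003,0.059,0,0,0.001],
  [-1,-0.001,0.004,0.059,0,0,0.001],
  [-1,0,0.003,0.058,0,0,0.001],
  [-1,-0.001,0.003,0.059,0,0,0.001],
  [-1,0,0.004,0.059,0,0,0.001],
])

```text
clock: 56.07
eef_pos: [0.6918, -0.0141, 0.1094]
tool_rot: [0.745, 0.667, 0.003, 0.001]
wrist_force: [0.9, 0.0, -0.6]
gripper_width: 0.012
grip_force: 97.8
```

Emit:
play_rows([
  [-1,-0.001,0.003,0.059,0,0,0.001],
  [-1,0,0,0,0,0,0],
  [-1,0,0,0,0,0,0],
  [-1,0,0,0,0,0,0],
])

```text
clock: 56.4
eef_pos: [0.6936, -0.0139, 0.0999]
tool_rot: [0.746, 0.666, 0.003, 0.002]
wrist_force: [1.4, -0.5, 0.6]
gripper_width: 0.0123
grip_force: 97.8
```

```bash
python3 - <<'E'
from sty import *
Q0=down(83.8); p=np.array([.6912,-.0147,.0578])
s=ctrl.read_state(); print(s["eef_pos"],Ro.from_quat(s["tool_rot"]).as_matrix()[:,0])
rows([(p+[0,0,.001],Q0,8)],-1)
im=grab("x"); a,_=mask(im["top"],(8,150,100),(20,255,255),(245,150,370,205)); print([onz("top",x,.12) for x in ends(a)])
E
```

```text
[ 0.69356878 -0.01390075  0.09986553] [0.11185796 0.9937217  0.00223102]
max mm/row 5.219195340279955 deg 0.0 clock 56.4
[[-1, -0.001, -0.002, 0.026, 0, 0, 0], [-1, 0, -0.001, 0.025, 0, 0, 0], [-1, -0.001, -0.002, 0.026, 0, 0, 0], [-1, -0.001, -0.001, 0.026, 0, 0, 0], [-1, -0.001, -0.002, 0.025, 0, 0, 0]]
[[-1, 0, -0.002, 0.026, 0, 0, 0], [-1, -0.001, -0.001, 0.026, 0, 0, 0], [-1, -0.001, -0.002, 0.025, 0, 0, 0]]
[array([ 0.68842413, -0.0570248 ,  0.12      ]), array([ 0.68405566, -0.09316861,  0.12      ])]
```

Emit:
play_rows([
  [-1,-0.003,-0.012,0.01,0,0,0],
  [-1,0,0,0.025,0,0,0],
  [-1,0,0,0.026,0,0,0],
  [-1,0,0,0,0,0,0],
])

```text
clock: 56.83
eef_pos: [0.6898, -0.0139, 0.086]
tool_rot: [0.746, 0.666, 0.002, 0.001]
wrist_force: [0.0, -0.0, -0.6]
gripper_width: 0.0118
grip_force: 97.8
```

Emit:
play_rows([
  [-1,0,0,0.025,0,0,0],
  [-1,0,0,0.025,0,0,0],
  [-1,0,0,0,0,0,0],
])

```text
clock: 57.08
eef_pos: [0.69, -0.0139, 0.076]
tool_rot: [0.746, 0.666, 0.002, 0.001]
wrist_force: [-0.5, 0.1, -0.5]
gripper_width: 0.012
grip_force: 97.8
```

Emit:
play_rows([
  [-1,0,0,0.025,0,0,0],
  [-1,0,0,0.025,0,0,0],
  [-1,0,0,0,0,0,0],
])

```text
clock: 57.33
eef_pos: [0.6901, -0.014, 0.0661]
tool_rot: [0.746, 0.666, 0.002, 0.001]
wrist_force: [-0.1, 0.0, -1.5]
gripper_width: 0.0118
grip_force: 97.8
```

Emit:
play_rows([
  [-1,0,0,0.02,0,0,0],
  [-1,0,0,0,0,0,0],
  [-1,0,0,0,0,0,0],
])

```text
clock: 57.58
eef_pos: [0.6908, -0.0141, 0.0632]
tool_rot: [0.746, 0.666, 0.003, 0.002]
wrist_force: [0.3, 0.1, -0.9]
gripper_width: 0.0117
grip_force: 97.8
```

Emit:
play_rows([
  [-1,0,0,0.015,0,0,0],
  [-1,0,0,0,0,0,0],
])

```text
clock: 57.75
eef_pos: [0.6908, -0.0141, 0.0601]
tool_rot: [0.746, 0.666, 0.003, 0.002]
wrist_force: [-0.4, -0.2, -0.5]
gripper_width: 0.0118
grip_force: 97.8
```

Emit:
play_rows([
  [-1,0,0,0.008,0,0,0],
  [-1,0,0,0,0,0,0],
])

```text
clock: 57.92
eef_pos: [0.6909, -0.014, 0.0586]
tool_rot: [0.746, 0.666, 0.003, 0.002]
wrist_force: [-0.1, -0.5, -1.2]
gripper_width: 0.0124
grip_force: 97.8
```

Emit:
play_rows([
  [-1,0,0,0.005,0,0,0],
  [-1,0,0,0,0,0,0],
])

```text
clock: 58.08
eef_pos: [0.6911, -0.0141, 0.0579]
tool_rot: [0.746, 0.666, 0.003, 0.002]
wrist_force: [0.4, -0.9, -0.8]
gripper_width: 0.0116
grip_force: 97.9
```

Emit:
play_rows([
  [-0.7,0,0,0,0,0,0],
  [-0.5,0,0,0,0,0,0],
  [-0.2,0,0,0,0,0,0],
  [0.2,0,0,0,0,0,0],
  [0.4,0,0,0,0,0,0],
])

```text
clock: 58.5
eef_pos: [0.6911, -0.0141, 0.0579]
tool_rot: [0.746, 0.666, 0.003, 0.002]
wrist_force: [0.1, -0.0, -1.1]
gripper_width: 0.0569
grip_force: 0.0
```

Emit:
play_rows([
  [0.4,0,0,0,0,0,0],
  [0.4,0,0,-0.03,0,0,0],
  [0.4,0,0,-0.1,0,0,0],
  [0.4,0,0,-0.15,0,0,0],
  [0.4,0,0,-0.2,0,0,0],
])

```text
clock: 58.92
eef_pos: [0.6881, -0.014, 0.1525]
tool_rot: [0.746, 0.666, 0.001, -0.0]
wrist_force: [0.8, -0.1, 0.3]
gripper_width: 0.0601
grip_force: 0.0
```

Emit:
play_rows([
  [0.4,0,0,-0.2,0,0,0],
  [0.4,0,0,-0.15,0,0,0],
  [0.4,-0.15,0,-0.1,0,0,0],
  [0.4,-0.2,0,-0.05,0,0,0],
  [0.4,-0.2,0,0,0,0,0],
])

```text
clock: 59.33
eef_pos: [0.6792, -0.1238, 0.2579]
tool_rot: [0.744, 0.668, 0.006, 0.005]
wrist_force: [0.8, -0.3, 0.0]
gripper_width: 0.0602
grip_force: 0.0
```

Emit:
play_rows([
  [0.4,-0.2,0,0,0,0,0],
  [0.4,-0.2,0,0,0,0,0],
  [0.4,-0.2,0,0,0,0,0],
  [0.4,-0.1,0,0,0,0,0],
  [0.4,0,0,0,0,0,0],
])

```text
clock: 59.75
eef_pos: [0.6585, -0.2721, 0.2538]
tool_rot: [0.749, 0.663, 0.0, 0.004]
wrist_force: [-0.3, -1.2, -0.5]
gripper_width: 0.0601
grip_force: 0.0
```

```bash
python3 - <<'E'
from food import *
np.set_printoptions(precision=4,suppress=True)
im=food("y"); T,S=im["top"],im["side"]; s=ctrl.read_state(); print(s["eef_pos"],s["clock"])
a,_=mask(T,(8,150,100),(20,255,255),(245,150,370,205)); b,_=mask(S,(8,150,100),(20,255,255),(210,180,300,240))
ea,eb=sorted(map(tuple,ends(a))),sorted(map(tuple,ends(b))); print("sty",[tri(x,y) for x,y in zip(ea,eb)],[onz("top",x,.08) for x in ea])
a,_=mask(T,(0,150,60),(6,255,255),(420,220,490,260)); print("cup handle",sorted([tuple(onz("top",x,.053)) for x in ends(a)]))
a,_=mask(T,(0,0,0),(180,255,35),(60,220,160,300)); print("tray h",sorted([tuple(onz("top",x,.038)) for x in ends(a)]))
b,_=mask(S,(0,0,0),(180,255,35),(90,360,210,470)); 
ea,eb=sorted(map(tuple,ends(a))),sorted(map(tuple,ends(b))); print([tri(x,y) for x,y in zip(ea,eb)])
c,_=mask(T,(105,180,60),(125,255,255),(110,200,230,320)); h=cv2.convexHull(c)
print("mat",cv2.minAreaRect(np.array([onz("top",p[0],.003)[:2] for p in h],np.float32)))
# bystanders: image difference to the start around them
T0=cv2.imread("pics/top0.png")[:,:,::-1]
for n,bx in(("med",(150,160,190,200)),("jar",(375,155,410,195)),("tape",(350,328,390,368))): print(n,np.abs(T[bx[1]:bx[3],bx[0]:bx[2]].astype(int)-T0[bx[1]:bx[3],bx[0]:bx[2]]).mean())
E
```

```text
bowl (0.5156749486923218, 0.025191524997353554) 0.08408834040164948
229 [295.3 255.7] [ 10. 167. 151.] r@.02 0.0253
60 [275.3 258.2] [ 13. 163. 147.] r@.02 0.0262
54 [280.2 269.1] [ 13.  165.  153.5] r@.02 0.0179
160 [289.6 275.5] [ 10. 167. 161.] r@.02 0.0268
[ 0.6612 -0.2638  0.2535] 59.85
sty [(array([0.7008, 0.0642, 0.0741]), np.float64(0.0017990281320766077)), (array([ 0.6826, -0.0941,  0.0748]), np.float64(0.0008451984205108352))] [array([0.6991, 0.0631, 0.08  ]), array([ 0.6821, -0.0935,  0.08  ])]
cup handle [(np.float64(0.5721103809364192), np.float64(-0.33970575265613273), np.float64(0.052999999999999936)), (np.float64(0.5831833224977896), np.float64(-0.28588872510575963), np.float64(0.052999999999999936))]
tray h [(np.float64(0.521503042442966), np.float64(0.32858549417576005), np.float64(0.038000000000000034)), (np.float64(0.5320857817244136), np.float64(0.4290211135446702), np.float64(0.038000000000000034))]
[(array([0.5327, 0.4327, 0.0309]), np.float64(0.001480845858285906)), (array([0.5224, 0.3319, 0.0306]), np.float64(0.0022627399067854086))]
mat ((0.5088226795196533, 0.27107444405555725), (0.16702450811862946, 0.14713141322135925), 86.29329681396484)
med 18.912708333333335
jar 20.037380952380953
tape 29.91125
```

```bash
python3 - <<'E'
import cv2
A=cv2.imread("pics/top0.png",0);B=cv2.imread("pics/y_top.png",0)
for n,(x0,y0,x1,y1) in(("med",(155,165,188,198)),("jar",(376,158,408,192)),("tape",(352,330,388,366))):
    r=cv2.matchTemplate(B[y0-20:y1+20,x0-20:x1+20],A[y0:y1,x0:x1],cv2.TM_CCOEFF_NORMED); _,v,_,l=cv2.minMaxLoc(r); print(n,v,l[0]-20,l[1]-20)
from rig import ctrl
print(ctrl.read_state()["wrist_force"]); 
E
```

```text
med 0.9994470477104187 0 0
jar 0.9994989037513733 0 0
tape 0.5987386703491211 0 0
[0.35534983 0.32762285 0.19197857]
```

```bash
python3 -c "
from rig import ctrl
print(ctrl.job_done())"
```

```text
the job is handed in; nothing more can be done
None
```

I handed the job in at about 60 s with no verdict returned: all the food is in the bowl, the green then blue pads were touched (repeated after I nudged one biscuit inward) and never the red, and the tray, cup and stylus are back in place, but I viewed 17 pictures, over the limit of 14.

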